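Gather the return-kit parts in the corner of the sorting tote

TASK

Put the small amber vial and the flat white temperature logger from the counter into the grey tote while it stands, with the two parts that already lie in it. Then take the tote by its grip tab, lift it clear of the counter and tilt it about 30 degrees towards the corner with the pouring lip until all four parts have slid together into that corner. Finish while still holding it up, tilted and still, with nothing else supporting it, and leave everything else on the counter where it is.

Things in the scene. Friction and masses are not known exactly. Their poses are not given: they have to be found in the camera images.
- tote: open light-grey plastic tote, outside 170 (its x) x 210 (its y) x 60 mm high, walls 4 mm, floor 4 mm, empty mass about 260 g. Origin at the centre of its underside, z up. Inside it is slick: parts start to slide at about 10 degrees of slope, and surely run along a wall into the corner at 25 to 35 degrees
- tote_floor (a point): centre of the tote's inner floor, axes as the tote's (inside 162 mm in x, 202 mm in y, 56 mm deep)
- tote_grip (a point): gripping point of the tote's upright grip tab, 88 mm above the underside, over the middle of the +x wall (at x = +78 mm, y = 0 from the tote's origin). The tab is 14 mm thick in x and 50 mm wide in y; it stands clear of the rim from 60 to 110 mm above the underside. Axes as the tote's. The tote's weight hangs 75 mm and more to the side of the tab, so take it firmly
- tote_corner (a point): the inner floor corner that has the small pouring lip outside its rim: the tote's -x, +y corner, away from the grip tab (at x = -81, y = +101, z = +4 mm from the tote's origin)
- vial_center (a point): centre of the small amber glass vial with white cap and paper label, standing, 30 mm diameter, 50 mm tall (centre 25 mm above its foot), about 30 g
- vial: the same small vial, origin at its foot
- logger_center (a point): centre of the flat white temperature logger with a small dark display, lying flat, 54 (its x) x 34 (its y) x 18 mm high, about 30 g
- logger: the same logger, origin at the centre of its underside
- stopper_center (a point): centre of the black rubber stopper already in the tote, 24 mm diameter, 22 mm tall, lying towards the tote's -y end
- clamp_center (a point): centre of the white plastic line clamp already in the tote, 34 x 16 x 14 mm, lying towards the tote's -y end
- tall_bottle: bystander: a larger amber bottle of the vial's shape, 36 mm diameter, 85 mm tall, origin at its foot
- tape: bystander: roll of paper tape lying flat, 52 mm outside diameter, 20 mm high, origin at the centre of its underside
- marker: bystander: white marker pen with black cap, 120 mm long (its x), 13 mm thick, origin at its underside

How it is judged:
By the outcome, as a careful person would: the job done as asked, in the order asked, and still so for the second after the job is handed in, while the arm keeps its last pose, push and grip.
It also fails if it takes over 72 s, if anything falls off the work surface, if the arm or the gripper's body presses on something with over 40 N, if the wrist force passes 120 N, or if a joint passes its speed limit or range.

ROBOT

A 7-joint arm with a two-finger parallel gripper is mounted at the origin on the work surface. World frame = base frame: x ahead of the robot, y to its left, z up, the work surface at z = 0. Lengths are in m, angles in rad, forces in N, time in s.
With the tool pointing down it reaches from about 0.425 to 0.925 m from the base axis. Payload 6.8 kg.
Tool frame: the origin (TCP) lies midway between the tips of the shut fingers; the grasp point (between the pads) lies 19 mm behind it (bot.hold_point_z is the distance from the TCP to the grasp point, in m); z points along the fingers, y is the direction in which the jaws open and shut (so a half turn about z gives the same grasp; the last joint's range is limited). The gripper opens to 85 mm and grips with 20 to 120 N. Pads are 22 mm wide; open, the fingers measure 114 mm over their backs; the gripper's body (76 mm by 85 mm) begins 54 mm behind the grasp point. The pads swing forward as they close: fully open they stand 13 mm farther back than shut.
Start: joints at [1.112, 0.477, 0.022, 1.555, -0.011, 1.109, -0.083], TCP at [0.232, -0.634, 0.231] pointing down, gripper open.
Joint ranges: [-2.96, 2.96], [-0.34, 2.1], [-1.41, 1.46], [0.24, 2.44], [-1.37, 4.51], [0.17, 1.92], [-2.96, 2.96]. Speed limits (rad/s): [2.39, 2.39, 3.14, 3.14, 3.14, 3.14, 3.14].

INTERFACE

Orientations are given as a unit quaternion [w, x, y, z].
In Python, from cell import bot, vision, order gives the robot as it stands. The module is installed in compiled form; this text tells all that it offers.
- The arm moves only by the tool carry_out, never from a script. Its argument "steps" is a list of rows, each an object of numbers: "x", "y", "z": the shift along the tool's x, y, z in cm; "turn": the turn about the tool's z in rad; "gripper": the closure, from -1 (fully open) to 1 (shut), so that 0 is half open. In form: [{"x": .., "y": .., "z": .., "turn": .., "gripper": ..}, ...]. A call has 1 to 8 rows; each row shifts and turns the commanded pose from where the row before left it, along the tool's axes as they then stand; what a row does not reach is not made up. A row lasts 1/12 s, in which the tool goes at most 41.7 mm and 7.16 degrees, less where a joint would pass 70% of its speed; a pose out of reach is approached as far as the arm can. A call with a gripper value outside its range is refused whole. The fingers move at their own pace and stop on an object; "squeeze" is the grip in N (left out, the last holds). Time passes only in rows, so rows that do not move let the fingers close. It gives the time, the measured TCP pose, the force and the opening at its end, in the units of the state.
- bot.observe(): the state, without advancing time (a new reading comes with each control period).
- vision.read_camera(name): name is "scene" or "top"; returns the picture (384x512x3 uint8, blue, green, red); there is no depth.
- vision.camera_info(name): a dict with "fx", "fy", "cx", "cy" (pixels), "camera_from_world" (4x4, takes a point from world to camera coordinates). Camera axes: x right, y up, looking along -z (the intrinsics and any distortion apply to the point x, -y, -z); pixel columns grow to the right and rows downward; lengths in m; the calibration is good to about 2 mm. A picture is of the moment at which its call begins. camera_info takes no time and is no camera call.
- order.sign_off(): hands the job in, once; it reports no verdict.
The state is a dict: "t": time; "joints": joint angles; "qd": joint speeds; "tau": joint torques, N m; "position": TCP position; "tool_rot": TCP orientation; "contact_force": force on the tool from outside, world axes, zero at the start; "wrist_torque": the same for the moment, N m; "opening": finger opening in m.
Only numpy, scipy, OpenCV 4.12 (cv2) and the standard library are available. Lean on these libraries where they do the work, as an engineer would, in place of code of your own. Each camera call takes 0.05 s, during which the arm holds its last target.

## Working session

There is one attempt and no reset: what is moved stays moved. The work goes in short steps, Python scripts to look and compute and a tool call to move; the robot and the scene stay as the last step left them, time stands still between calls to the robot, and variables do not carry over. Pictures are saved under pics/ and viewed, and the job is handed in when it is done.

Besides the shell and the picture viewer there is one more tool, called after "Emit:" by a JSON object that holds its "name" and its "arguments". carry_out: Moves the arm, as the interface text tells. Its arguments: {"type":"object","properties":{"steps":{"type":"array"},"squeeze":{"type":"number"}},"required":["steps"]}

```bash
mkdir -p pics
cat > h.py <<'E'
import numpy as np, cv2
from cell import bot, vision, order
def cam(n):
    i=vision.camera_info(n); return i
def ray(n,u,v):
    i=cam(n); T=np.array(i['camera_from_world']); R=T[:3,:3]; t=T[:3,3]
    d=np.array([(u-i['cx'])/i['fx'],-(v-i['cy'])/i['fy'],-1.0])
    return -R.T@t, R.T@d
def onz(n,u,v,z):
    o,d=ray(n,u,v); return o+d*(z-o[2])/d[2]
def proj(n,p):
    i=cam(n); T=np.array(i['camera_from_world']); c=T[:3,:3]@np.array(p)+T[:3,3]
    return np.array([i['cx']+i['fx']*c[0]/-c[2], i['cy']+i['fy']*-c[1]/-c[2]])
E
python3 - <<'E'
from h import *
for n in ('scene','top'):
    cv2.imwrite(f'pics/{n}0.png',vision.read_camera(n)); i=cam(n); print(i)
print(bot.observe(), bot.hold_point_z)
E
```

```text
{'fx': 371.7679181516645, 'fy': 371.7679181516645, 'cx': 256.74363047027157, 'cy': 186.7064804587261, 'camera_from_world': array([[ 0.07779858,  0.9967534 ,  0.0207375 , -0.04882994],
       [-0.54152039,  0.02478379,  0.84032222,  0.21691417],
       [ 0.83708007, -0.07660565,  0.54169043, -1.27696908],
       [ 0.        ,  0.        ,  0.        ,  1.        ]])}
{'fx': 484.40725186218475, 'fy': 484.40725186218475, 'cx': 249.28633046841168, 'cy': 192.85457513623092, 'camera_from_world': array([[ 0.02448645, -0.99961054,  0.01338601, -0.00916002],
       [ 0.98074624,  0.02661508,  0.19346436, -0.58660868],
       [-0.19374528,  0.00839102,  0.98101598, -1.09858417],
       [ 0.        ,  0.        ,  0.        ,  1.        ]])}
{'t': 0.1, 'joints': array([ 1.11193729,  0.47771103,  0.02236739,  1.55631763, -0.01146896,
        1.10929378, -0.0831015 ]), 'qd': array([ 2.04915405e-03, -2.05895344e-03, -3.07058719e-04, -2.94005677e-03,
        3.29352420e-04, -9.36690359e-06, -9.39866022e-05]), 'tau': array([ 3.89481371e-03, -5.97762179e+01,  1.61330145e+00, -2.81956404e+01,
        1.27690419e-02,  5.01106493e-03,  2.76873078e-05]), 'position': array([ 0.23172951, -0.63343085,  0.23044248]), 'tool_rot': array([-7.71244861e-04,  9.84659137e-01,  1.74487083e-01, -2.15185693e-04]), 'contact_force': array([-0.25323201,  0.15926816,  0.34581294]), 'wrist_torque': array([ 0.02742919, -0.02854123, -0.03389542]), 'opening': 0.08555418351301547} 0.0187
```

View pics/scene0.png

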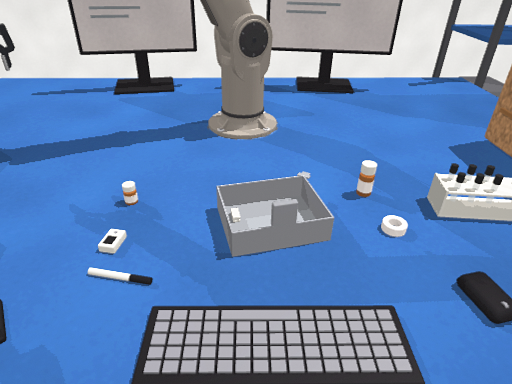

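View pics/top0.png

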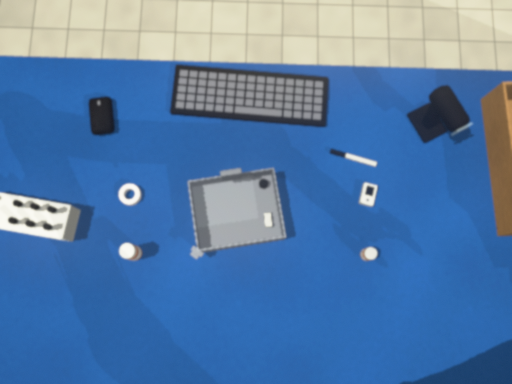

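Run:
```python
from h import *
im=cv2.imread('pics/top0.png')
a=cv2.resize(im[155:265,175:300],None,fx=5,fy=5,interpolation=cv2.INTER_CUBIC)
cv2.imwrite('pics/tote_z.png',a)
b=cv2.resize(im[135:275,320:400],None,fx=4,fy=4,interpolation=cv2.INTER_CUBIC)
s=cv2.imread('pics/scene0.png')
c=cv2.resize(s[170:295,80:170],None,fx=4.48,fy=4.48,interpolation=cv2.INTER_CUBIC)
cv2.imwrite('pics/objs.png',np.hstack([b,c[:560]]))
```

```text
(no output)
```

View pics/tote_z.png

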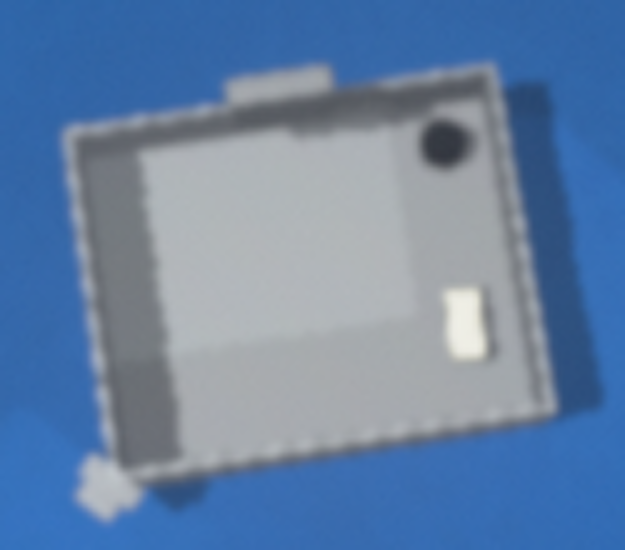

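View pics/objs.png

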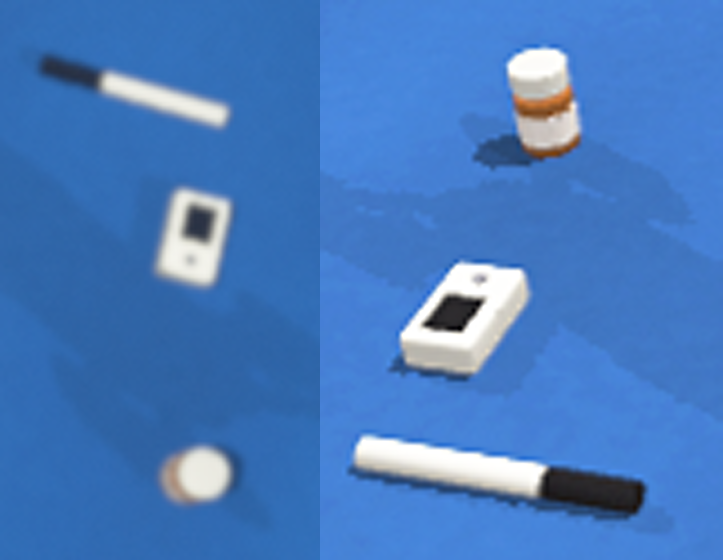

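Run:
```python
from h import *
im=cv2.imread('pics/top0.png')
P=[onz('top',175+u/5,155+v/5,.06) for u,v in [(62,128),(493,65),(557,413),(118,478)]]
for p in P: print(p.round(4))
c=np.mean(P,0); print('tote c',c, [np.linalg.norm(P[i]-P[(i+1)%4]).round(4) for i in range(4)])
d=(P[0]-P[1]+P[3]-P[2]); print('tote y dir yaw',np.degrees(np.arctan2(-d[0],d[1])))
d=(P[0]-P[3]+P[1]-P[2]); print('tote x dir yaw',np.degrees(np.arctan2(d[1],d[0])))
g=onz('top',175+278/5,155+77/5,.11); print('tab top',g)
hsv=cv2.cvtColor(im,cv2.COLOR_BGR2HSV)
def blob(x0,y0,x1,y1,z,smax=70,vmin=150):
    m=((hsv[...,1]<smax)&(hsv[...,2]>vmin)).astype(np.uint8); k=np.zeros_like(m);k[y0:y1,x0:x1]=m[y0:y1,x0:x1]
    cs,_=cv2.findContours(k,cv2.RETR_EXTERNAL,cv2.CHAIN_APPROX_NONE); q=max(cs,key=cv2.contourArea)
    W=np.array([onz('top',a,b,z)[:2] for a,b in q[:,0]]).astype(np.float32)
    r=cv2.minAreaRect(W*1000); print(r,cv2.minEnclosingCircle(W*1000)); print((cv2.boxPoints(r)).round(1).tolist())
print('vial');blob(355,240,385,265,.05)
print('logger');blob(350,175,385,212,.018)
# scene cross-check
hs=cv2.imread('pics/scene0.png')
print('vial top scene', onz('scene',80+(538-320)/4.48,170+66/4.48,.05))
for u,v in [(461,265),(528,272),(471,352),(401,340)]: print('logger',onz('scene',80+(u-320)/4.48,170+v/4.48,.018))
```

```text
[0.6119 0.1545 0.06  ]
[ 0.6487 -0.051   0.06  ]
[ 0.4818 -0.0835  0.06  ]
[0.4463 0.1204 0.06  ]
tote c [0.54715899 0.03509612 0.06      ] [np.float64(0.2088), np.float64(0.17), np.float64(0.2069), np.float64(0.1692)]
tote y dir yaw 10.008398698714597
tote x dir yaw 11.32372455782262
tab top [0.62760409 0.05059003 0.11      ]
vial
((450.78863525390625, -278.1620178222656), (30.310401916503906, 40.307350158691406), 15.172974586486816) ((451.57928466796875, -277.971435546875), 20.4271297454834)
[[430.8999938964844, -262.70001220703125], [441.3999938964844, -301.6000061035156], [470.70001220703125, -293.6000061035156], [460.1000061035156, -254.6999969482422]]
logger
((599.4812622070312, -288.2773132324219), (38.087223052978516, 57.90481948852539), 75.21400451660156) ((599.596923828125, -288.3917236328125), 30.939687728881836)
[[566.5999755859375, -299.29998779296875], [622.5999755859375, -314.1000061035156], [632.2999877929688, -277.29998779296875], [576.2999877929688, -262.5]]
vial top scene [ 0.45704022 -0.28008849  0.05      ]
logger [ 0.5757715  -0.29529835  0.018     ]
logger [ 0.58243288 -0.2639238   0.018     ]
logger [ 0.63531185 -0.27666427  0.018     ]
logger [ 0.62594859 -0.30836513  0.018     ]
```

Run:
```python
from h import *
print('vial', onz('top',371.5,253.25,.05))
for p in [(.32,-.87,.23),(.232,-.634,.23),(.232,-.634,0),(.32,-.87,0)]: print(proj('scene',p),proj('top',p))
```

```text
vial [ 0.45115621 -0.28500317  0.05      ]
[-146.14896914   88.82213553] [697.27826758 322.11299775]
[-12.16917848  76.82742011] [581.60242993 366.76568564]
[ 18.51190422 159.54153325] [515.03770105 351.37152306]
[-94.76971765 178.00227553] [609.44972212 315.59652266]
```

Emit:
{"name": "carry_out", "arguments": {"steps": [{"y": 4},{"y": 4},{"y": 4},{"y": 4},{"y": 4},{"y": 4}]}}

```text
schema error: expected keys x, y, z, turn, gripper
```

Emit:
{"name": "carry_out", "arguments": {"steps": [{"x": 0,"y": 4,"z": 0,"turn": 0,"gripper": -1},{"x": 0,"y": 4,"z": 0,"turn": 0,"gripper": -1},{"x": 0,"y": 4,"z": 0,"turn": 0,"gripper": -1},{"x": 0,"y": 4,"z": 0,"turn": 0,"gripper": -1},{"x": 0,"y": 4,"z": 0,"turn": 0,"gripper": -1},{"x": 0,"y": 4,"z": 0,"turn": 0,"gripper": -1}]}}

```text
t: 0.6
position: [0.3142, -0.8585, 0.231]
tool_rot: [-0.0, 0.985, 0.175, -0.0]
contact_force: [1.3, -2.5, 0.8]
opening: 0.0851
```

Run:
```python
from h import *
s=bot.observe(); print(s['t'],s['joints'].round(3),s['position'].round(4),s['tool_rot'].round(4), np.hypot(*s['position'][:2]))
```

```text
0.6 [ 1.133  0.953  0.056  0.712 -0.046  1.477 -0.05 ] [ 0.3142 -0.8585  0.231 ] [-1.000e-04  9.846e-01  1.746e-01 -0.000e+00] 0.9141545760560259
```

Emit:
{"name": "carry_out", "arguments": {"steps": [{"x": 0,"y": 4,"z": 0,"turn": 0,"gripper": -1},{"x": 0,"y": 4,"z": 0,"turn": 0,"gripper": -1},{"x": 0,"y": 4,"z": 0,"turn": 0,"gripper": -1},{"x": 0,"y": 4,"z": 0,"turn": 0,"gripper": -1}]}}

```text
t: 0.93
position: [0.3164, -0.9227, 0.2206]
tool_rot: [0.002, 0.988, 0.152, 0.008]
contact_force: [-1.6, -1.2, -1.1]
opening: 0.0856
```

```bash
cat >> h.py <<'E'
from scipy.spatial.transform import Rotation as Ro
def st():
    s=bot.observe(); w,x,y,z=s['tool_rot']; R=Ro.from_quat([x,y,z,w]).as_matrix()
    print('t',round(s['t'],2),'j',s['joints'].round(3),'p',s['position'].round(4),'r',np.hypot(*s['position'][:2]).round(3),'open',round(s['opening'],4),'F',s['contact_force'].round(1))
    print('tx',R[:,0].round(3),'ty',R[:,1].round(3),'tz',R[:,2].round(3),'tilt',np.degrees(np.arccos(-R[2,2])).round(2),'yaw',np.degrees(np.arctan2(R[1,0],R[0,0])).round(2))
    return s,R
E
python3 -c "
from h import *
st()"
```

```text
t 0.93 j [ 1.108  1.213  0.601  0.29  -0.578  1.68   0.005] p [ 0.3164 -0.9227  0.2206] r 0.975 open 0.0856 F [-1.6 -1.2 -1.1]
tx [0.954 0.301 0.015] ty [ 0.301 -0.954  0.006] tz [ 0.016 -0.001 -1.   ] tilt 0.92 yaw 17.49
```

Emit:
{"name": "carry_out", "arguments": {"steps": [{"x": 0,"y": 4,"z": 0,"turn": 0,"gripper": -1},{"x": 0,"y": 4,"z": 0,"turn": 0,"gripper": -1},{"x": 0,"y": 4,"z": 0,"turn": 0,"gripper": -1},{"x": 0,"y": 4,"z": 0,"turn": 0,"gripper": -1}]}}

```text
t: 1.27
position: [0.315, -0.9551, 0.2084]
tool_rot: [0.036, 0.989, 0.143, 0.014]
contact_force: [0.2, -0.0, -0.2]
opening: 0.0856
```

```bash
python3 -c "
from h import *
st()"
```

```text
t 1.27 j [ 1.106  1.317  1.261  0.241 -1.233  1.671  0.053] p [ 0.315  -0.9551  0.2084] r 1.006 open 0.0856 F [ 0.2 -0.  -0.2]
tx [0.959 0.284 0.018] ty [ 0.282 -0.956  0.076] tz [ 0.039 -0.068 -0.997] tilt 4.47 yaw 16.52
```

Emit:
{"name": "carry_out", "arguments": {"steps": [{"x": 0,"y": 0,"z": -4,"turn": 0,"gripper": -1},{"x": 0,"y": 0,"z": -4,"turn": 0,"gripper": -1},{"x": 0,"y": 0,"z": -4,"turn": 0,"gripper": -1},{"x": 0,"y": 0,"z": -4,"turn": 0,"gripper": -1},{"x": 0,"y": 0,"z": -4,"turn": 0,"gripper": -1},{"x": 0,"y": 0,"z": -4,"turn": 0,"gripper": -1},{"x": 0,"y": 0,"z": -4,"turn": 0,"gripper": -1},{"x": 0,"y": 0,"z": -4,"turn": 0,"gripper": -1}]}}

```text
t: 1.93
position: [0.2787, -0.8607, 0.4965]
tool_rot: [0.067, 0.987, 0.142, 0.02]
contact_force: [-4.1, 18.7, -1.7]
opening: 0.0852
```

```bash
python3 -c "
from h import *
st()"
```

```text
t 1.93 j [ 1.091  1.009  1.305  0.242 -1.206  1.916  0.057] p [ 0.2787 -0.8607  0.4965] r 0.905 open 0.0852 F [-4.1 18.7 -1.7]
tx [0.959 0.284 0.021] ty [ 0.278 -0.951  0.138] tz [ 0.059 -0.126 -0.99 ] tilt 8.02 yaw 16.49
```

Emit:
{"name": "carry_out", "arguments": {"steps": [{"x": 0,"y": 0,"z": -3,"turn": 0,"gripper": -1},{"x": 0,"y": 0,"z": -3,"turn": 0,"gripper": -1},{"x": 0,"y": 0,"z": -3,"turn": 0,"gripper": -1},{"x": 0,"y": 0,"z": -3,"turn": 0,"gripper": -1},{"x": 0,"y": 0,"z": -3,"turn": 0,"gripper": -1},{"x": 0,"y": 0,"z": -3,"turn": 0,"gripper": -1}]}}

```text
t: 2.43
position: [0.259, -0.8144, 0.5912]
tool_rot: [0.092, 0.986, 0.14, 0.027]
contact_force: [0.1, -0.7, -0.6]
opening: 0.0853
```

```bash
python3 -c "
from h import *
st()"
```

```text
t 2.43 j [ 1.157  0.798  0.269  0.244 -0.241  1.915 -0.065] p [ 0.259  -0.8144  0.5912] r 0.855 open 0.0853 F [ 0.1 -0.7 -0.6]
tx [0.959 0.281 0.028] ty [ 0.271 -0.944  0.189] tz [ 0.079 -0.173 -0.982] tilt 10.99 yaw 16.3
```

Emit:
{"name": "carry_out", "arguments": {"steps": [{"x": 0,"y": 0,"z": -3,"turn": 0,"gripper": -1},{"x": 0,"y": 0,"z": -3,"turn": 0,"gripper": -1},{"x": 0,"y": 0,"z": -3,"turn": 0,"gripper": -1},{"x": 0,"y": 0,"z": -3,"turn": 0,"gripper": -1},{"x": 0,"y": 0,"z": -3,"turn": 0,"gripper": -1},{"x": 0,"y": 0,"z": -3,"turn": 0,"gripper": -1},{"x": 0,"y": 0,"z": -3,"turn": 0,"gripper": -1},{"x": 0,"y": 0,"z": -3,"turn": 0,"gripper": -1}]}}

```text
t: 3.1
position: [0.233, -0.7496, 0.7432]
tool_rot: [0.182, 0.973, 0.137, 0.045]
contact_force: [0.4, 0.3, -0.4]
opening: 0.0856
```

```bash
python3 -c "
from h import *
st()"
```

```text
t 3.1 j [ 1.144  0.615  0.287  0.242 -0.238  1.915 -0.066] p [ 0.233  -0.7496  0.7432] r 0.785 open 0.0856 F [ 0.4  0.3 -0.4]
tx [0.958 0.283 0.038] ty [ 0.25  -0.896  0.367] tz [ 0.138 -0.342 -0.929] tilt 21.65 yaw 16.46
```

Emit:
{"name": "carry_out", "arguments": {"steps": [{"x": 0,"y": 0,"z": 3,"turn": 0,"gripper": -1},{"x": 0,"y": 0,"z": 3,"turn": 0,"gripper": -1},{"x": 0,"y": 0,"z": 3,"turn": 0,"gripper": -1},{"x": 0,"y": 0,"z": 3,"turn": 0,"gripper": -1},{"x": 0,"y": 0,"z": 3,"turn": 0,"gripper": -1},{"x": 0,"y": 0,"z": 3,"turn": 0,"gripper": -1}]}}

```text
t: 3.6
position: [0.2583, -0.8113, 0.5737]
tool_rot: [0.182, 0.973, 0.137, 0.046]
contact_force: [0.5, 0.0, -0.0]
opening: 0.0851
```

```bash
python3 -c "
from h import *
st()"
```

```text
t 3.6 j [ 1.064  0.533  0.278  0.797 -0.175  1.451 -0.025] p [ 0.2583 -0.8113  0.5737] r 0.851 open 0.0851 F [ 0.5  0.  -0. ]
tx [0.958 0.283 0.039] ty [ 0.25  -0.896  0.366] tz [ 0.139 -0.341 -0.93 ] tilt 21.58 yaw 16.48
```

```bash
cat > fk.py <<'E'
import numpy as np
from scipy.spatial.transform import Rotation as Ro
from scipy.optimize import least_squares
D=[([1.11193729,0.47771103,0.02236739,1.55631763,-0.01146896,1.10929378,-0.0831015],[0.23172951,-0.63343085,0.23044248],[-7.7e-4,.984659,.174487,-2e-4]),
([1.133,.953,.056,.712,-.046,1.477,-.05],[.3142,-.8585,.231],[-1e-4,.9846,.1746,0]),
([1.108,1.213,.601,.29,-.578,1.68,.005],[.3164,-.9227,.2206],[.002,.988,.152,.008]),
([1.106,1.317,1.261,.241,-1.233,1.671,.053],[.315,-.9551,.2084],[.036,.989,.143,.014]),
([1.157,.798,.269,.244,-.241,1.915,-.065],[.259,-.8144,.5912],[.092,.986,.14,.027]),
([1.144,.615,.287,.242,-.238,1.915,-.066],[.233,-.7496,.7432],[.182,.973,.137,.045]),
([1.064,.533,.278,.797,-.175,1.451,-.025],[.2583,-.8113,.5737],[.182,.973,.137,.046])]
def Rq(q): return Ro.from_quat([q[1],q[2],q[3],q[0]])
def rot(ax,a): return Ro.from_euler(ax,a).as_matrix()
def fk(j,P):
    h,L1,L2,L3,o1,o7,a,b,c=P
    R=rot('z',j[0]+o1); p=np.array([0,0,h])
    R=R@rot('y',j[1]); p=p+R@[a,0,L1]
    R=R@rot('z',j[2]); R=R@rot('y',j[3]); p=p+R@[b,0,L2]
    R=R@rot('z',j[4]); R=R@rot('y',j[5]); p=p+R@[c,0,L3]
    R=R@rot('z',j[6]+o7); return p,R
def res(P):
    e=[]
    for j,p,q in D:
        pp,R=fk(j,P); e+=list((pp-p)*10)+list(Ro.from_matrix(R.T@Rq(q).as_matrix()).as_rotvec())
    return e
if __name__=='__main__':
    best=None
    for o7 in (0,1.57,3.14,-1.57):
        s=least_squares(res,[.36,.42,.4,.25,-2.33,o7,0,0,0]); 
        if best is None or s.cost<best.cost: best=s
    print(best.cost,best.x.round(4).tolist()); print(np.array(best.fun).reshape(-1,6).round(3))
E
python3 fk.py
```

```text
0.41107492797165684 [0.3312, 0.5208, 0.4718, 0.3969, -2.4182, -4.598, -0.0216, -0.0352, -0.0222]
[[-0.434 -0.196 -0.031 -0.    -0.    -0.093]
 [-0.428 -0.073  0.135  0.001  0.    -0.093]
 [-0.139  0.02   0.001  0.001  0.03  -0.002]
 [ 0.185  0.002 -0.257  0.001  0.024  0.035]
 [ 0.185  0.18   0.041  0.002  0.025  0.048]
 [ 0.241  0.12   0.023  0.001  0.016  0.052]
 [ 0.298  0.039  0.087 -0.     0.018  0.053]]
```

```bash
cat > fit2.py <<'E'
from fk import *
import fk, itertools
D0=fk.D
best=None
for sg in itertools.product((1,-1),repeat=3):
    S=np.array([1,1,sg[0],1,sg[1],1,sg[2]])
    fk.D=[(np.array(j)*S,p,q) for j,p,q in D0]
    for o1 in (-2.33,):
      for o7 in (0,1.57,3.14,-1.57):
        s=least_squares(fk.res,[.36,.42,.4,.25,o1,o7,0,0,0])
        if best is None or s.cost<best[0]: best=(s.cost,S,s.x,s.fun)
    print(sg,best[0])
print(best[1],best[2].round(4).tolist());print(np.array(best[3]).reshape(-1,6).round(3))
E
python3 fit2.py
```

```text
(1, 1, 1) 0.41107492797165684
(1, 1, -1) 0.41107492797165684
(1, -1, 1) 0.41107492797165684
(1, -1, -1) 0.41107492797165684
(-1, 1, 1) 0.41107492797165684
(-1, 1, -1) 0.41107492797165684
(-1, -1, 1) 0.41107492797165684
(-1, -1, -1) 0.41107492797165684
[1 1 1 1 1 1 1] [0.3312, 0.5208, 0.4718, 0.3969, -2.4182, -4.598, -0.0216, -0.0352, -0.0222]
[[-0.434 -0.196 -0.031 -0.    -0.    -0.093]
 [-0.428 -0.073  0.135  0.001  0.    -0.093]
 [-0.139  0.02   0.001  0.001  0.03  -0.002]
 [ 0.185  0.002 -0.257  0.001  0.024  0.035]
 [ 0.185  0.18   0.041  0.002  0.025  0.048]
 [ 0.241  0.12   0.023  0.001  0.016  0.052]
 [ 0.298  0.039  0.087 -0.     0.018  0.053]]
```

```bash
cat > fk.py.new <<'E'
E
python3 - <<'E'
s=open('fk.py').read()
a=s.index('def fk('); b=s.index('def res(')
s=s[:a]+'''def fk(j,P):
    h,L1,L2,L3,o1,o7,a,b,c,o3,o5,ay,by,cy=P[:14]
    R=rot('z',j[0]+o1); p=np.array([0,0,h])
    R=R@rot('y',j[1]); p=p+R@[a,ay,L1]
    R=R@rot('z',j[2]+o3); R=R@rot('y',j[3]); p=p+R@[b,by,L2]
    R=R@rot('z',j[4]+o5); R=R@rot('y',j[5]); p=p+R@[c,cy,L3]
    R=R@rot('z',j[6]+o7); return p,R
'''+s[b:]
s=s.replace("o7,0,0,0])","o7,0,0,0,o3,o5,0,0,0])").replace("    for o7 in (0,1.57,3.14,-1.57):","    for o7,o3,o5 in [(a,b,c) for a in (0,1.57,3.14,-1.57) for b in (0,1,-1) for c in (0,1,-1)]:")
open('fk.py','w').write(s)
E
python3 fk.py
```

```text
0.19610874543238035 [0.2846, 0.5598, 0.4984, 0.3106, -2.4007, 1.8093, 0.0389, 0.0091, 0.0627, 0.215, -0.1511, -0.0405, 0.027, -0.0535]
[[-0.202 -0.105  0.029  0.021  0.035  0.058]
 [-0.226 -0.092 -0.068  0.015 -0.026 -0.062]
 [-0.151 -0.039 -0.032  0.03  -0.026 -0.054]
 [-0.019  0.023 -0.031  0.036 -0.045 -0.052]
 [ 0.092  0.042  0.024  0.013 -0.018  0.007]
 [ 0.09   0.056  0.016  0.011 -0.03   0.01 ]
 [ 0.403  0.166  0.062  0.033 -0.012  0.093]]
```

```bash
cat > fit3.py <<'E'
import numpy as np, itertools
from fk import D,Rq,rot,Ro,least_squares
def fk2(j,P):
    h,L1,L2,L3,o1,o7,bx,by,c,d=P
    R=rot('z',S[0]*j[0]+o1); p=np.array([bx,by,h])
    R=R@rot('y',j[1]); p=p+R@[0,0,L1]
    R=R@rot('z',S[1]*j[2]); R=R@rot('y',j[3]); p=p+R@[0,0,L2]
    R=R@rot('z',S[2]*j[4]); R=R@rot('y',j[5]); p=p+R@[c,d,L3]
    R=R@rot('z',S[3]*j[6]+o7); return p,R
def res(P):
    e=[]
    for j,p,q in D:
        pp,R=fk2(j,P); e+=list((pp-p)*10)+list(Ro.from_matrix(R.T@Rq(q).as_matrix()).as_rotvec())
    return e
best=None
for S in itertools.product((1,-1),repeat=4):
  b=9
  for o7 in (0,1.57,3.14,-1.57):
    for o1 in (-2.33,-.1,.8,2.2):
      s=least_squares(res,[.36,.42,.4,.25,o1,o7,0,0,0,0],max_nfev=60); b=min(b,s.cost)
      if best is None or s.cost<best[0]: best=(s.cost,S,s.x,s.fun)
  print(S,b)
print(best[1],best[2].round(4).tolist());print(np.array(best[3]).reshape(-1,6).round(3))
E
python3 fit3.py
```

```text
(1, 1, 1, 1) 0.3690168137251071
(1, 1, 1, -1) 0.4088503908875217
(1, 1, -1, 1) 4.921822848057022
(1, 1, -1, -1) 4.98993701596175
(1, -1, 1, 1) 5.244861060508369
(1, -1, 1, -1) 5.174413166322907
(1, -1, -1, 1) 0.6910561668001703
(1, -1, -1, -1) 0.64855980395021
(-1, 1, 1, 1) 0.8987256998148895
(-1, 1, 1, -1) 0.9538089278875821
(-1, 1, -1, 1) 5.625310328463954
(-1, 1, -1, -1) 5.705688975530465
(-1, -1, 1, 1) 4.5891706969600214
(-1, -1, 1, -1) 4.53094287753191
(-1, -1, -1, 1) 0.04933940596938908
(-1, -1, -1, -1) 0.022112381582384166
(-1, -1, -1, -1) [0.2835, 0.5107, 0.4763, 0.2956, 0.0516, 1.6214, -0.1099, -0.0647, -0.0046, 0.0266]
[[-0.026 -0.043 -0.018  0.     0.     0.001]
 [ 0.051  0.072  0.083  0.001 -0.     0.001]
 [ 0.032  0.02   0.013 -0.001 -0.001  0.002]
 [-0.106 -0.06  -0.079 -0.001 -0.004  0.002]
 [ 0.034  0.002  0.033 -0.001 -0.01  -0.   ]
 [ 0.002 -0.002 -0.007 -0.002 -0.02  -0.002]
 [ 0.013  0.011 -0.025 -0.004 -0.018 -0.003]]
```

```bash
cat > kin.py <<'E'
import numpy as np
from fk import D,Rq,rot,Ro,least_squares
def fk2(j,P):
    h,L1,L2,L3,o1,o7,x0,x1,y1,x2,y2,x3,y3=P
    R=rot('z',-j[0]+o1); p=R@[x0,0,h]
    R=R@rot('y',j[1]); p=p+R@[x1,y1,L1]
    R=R@rot('z',-j[2]); R=R@rot('y',j[3]); p=p+R@[x2,y2,L2]
    R=R@rot('z',-j[4]); R=R@rot('y',j[5]); p=p+R@[x3,y3,L3]
    R=R@rot('z',-j[6]+o7); return p,R
def res(P):
    e=[]
    for j,p,q in D:
        pp,R=fk2(j,P); e+=list((pp-p)*10)+list(Ro.from_matrix(R.T@Rq(q).as_matrix()).as_rotvec())
    return e+list(np.array(P[6:])*.01)
P=least_squares(res,[.3,.5,.45,.3,0,1.57]+[0]*7).x
if __name__=='__main__':
    print(P.round(4).tolist());print(np.array(res(P))[:-7].reshape(-1,6).round(3))
E
python3 kin.py
```

```text
[0.286, 0.5417, 0.4719, 0.3254, 0.0002, 1.5712, -0.0019, 0.0007, -0.0333, 0.0004, -0.0321, -0.002, 0.0032]
[[ 0.002  0.001  0.001 -0.     0.    -0.   ]
 [ 0.002  0.    -0.001  0.001 -0.    -0.   ]
 [ 0.003 -0.    -0.    -0.001 -0.     0.001]
 [-0.001  0.001  0.    -0.    -0.     0.001]
 [-0.003  0.     0.003  0.001 -0.    -0.001]
 [ 0.002 -0.    -0.003  0.    -0.001 -0.   ]
 [-0.004 -0.002 -0.001 -0.001  0.001 -0.   ]]
```

```bash
cat > sim.py <<'E'
from kin import *
LO=np.array([-2.96,-.34,-1.41,.24,-1.37,.17,-2.96]);HI=np.array([2.96,2.1,1.46,2.44,4.51,1.92,2.96])
V=np.array([2.39,2.39,3.14,3.14,3.14,3.14,3.14])*.7/12
def step(j,dx,dy,dz,turn,w=.3):
    p,R=fk2(j,P); tp=p+R@np.array([dx,dy,dz])/100; TR=R@rot('z',turn)
    f=lambda q:(lambda a:np.r_[(a[0]-tp),w*Ro.from_matrix(a[1].T@TR).as_rotvec(),1e-4*(q-j)])(fk2(q,P))
    lo=np.maximum(LO,j-V);hi=np.minimum(HI,j+V)
    j=np.clip(j,LO+1e-6,HI-1e-6)
    return least_squares(f,j,bounds=(lo-1e-5,hi+1e-5),max_nfev=15).x
def info(j):
    p,R=fk2(j,P); tz=R[:,2]; return p.round(3),'tilt',np.degrees(np.arccos(-tz[2])).round(1),'tz',tz.round(2),'yaw',np.degrees(np.arctan2(R[1,0],R[0,0])).round(1),'j',j.round(2)
E
python3 - <<'E'
from sim import *
for w in (.05,.15,.3,.6):
    j=np.array(D[0][0]); print('w',w)
    for rows in ([(0,4,0,0)]*10,[(0,4,0,0)]*4,[(0,0,-4,0)]*8,[(0,0,-3,0)]*6,[(0,0,-3,0)]*8):
        for r in rows: j=step(j,*r,w)
        print(*info(j))
E
```

```text
w 0.05
[ 0.368 -1.006  0.241] tilt 17.1 tz [ 0.1  -0.28 -0.96] yaw 20.1 j [ 1.07  1.27  1.04  0.24 -1.01  1.44  0.06]
[ 0.415 -1.135  0.313] tilt 45.0 tz [ 0.24 -0.66 -0.71] yaw 20.1 j [ 1.07  1.32  1.34  0.24 -1.36  0.98  0.1 ]
[ 0.34  -0.927  0.545] tilt 43.6 tz [ 0.24 -0.65 -0.72] yaw 20.1 j [ 0.62  0.89  1.45  1.   -1.25  1.15  0.47]
[ 0.297 -0.81   0.675] tilt 43.6 tz [ 0.24 -0.65 -0.72] yaw 20.1 j [ 0.44  0.61  1.46  1.06 -0.95  1.22  0.4 ]
[ 0.24  -0.655  0.849] tilt 43.6 tz [ 0.24 -0.65 -0.72] yaw 20.1 j [ 0.19  0.28  1.46  0.91 -0.49  1.43  0.18]
w 0.15
[ 0.363 -0.993  0.235] tilt 14.3 tz [ 0.08 -0.23 -0.97] yaw 20.1 j [ 1.07  1.29  1.2   0.24 -1.16  1.51  0.07]
[ 0.404 -1.104  0.29 ] tilt 37.5 tz [ 0.21 -0.57 -0.79] yaw 20.1 j [ 1.07  1.31  1.32  0.24 -1.33  1.11  0.09]
[ 0.338 -0.922  0.545] tilt 37.2 tz [ 0.21 -0.57 -0.8 ] yaw 20.1 j [ 0.71  0.91  1.45  0.84 -1.22  1.31  0.38]
[ 0.301 -0.82   0.688] tilt 37.2 tz [ 0.21 -0.57 -0.8 ] yaw 20.1 j [ 0.63  0.7   1.46  0.81 -1.03  1.45  0.33]
[ 0.251 -0.684  0.88 ] tilt 37.2 tz [ 0.21 -0.57 -0.8 ] yaw 20.1 j [ 0.83  0.53  1.44  
[... 443 characters left out ...]
1.33  0.24 -1.18  1.77  0.08]
[ 0.256 -0.698  0.866] tilt 35.2 tz [ 0.2  -0.54 -0.82] yaw 20.1 j [ 0.95  0.57  1.34  0.24 -1.09  1.87  0.08]
w 0.6
[ 0.344 -0.94   0.213] tilt 3.8 tz [ 0.02 -0.06 -1.  ] yaw 20.1 j [ 1.07  1.31  1.21  0.24 -1.17  1.68  0.08]
[ 0.358 -0.977  0.201] tilt 10.1 tz [ 0.06 -0.16 -0.98] yaw 20.1 j [ 1.07  1.34  1.32  0.24 -1.29  1.57  0.08]
[ 0.322 -0.878  0.494] tilt 12.6 tz [ 0.07 -0.2  -0.98] yaw 20.1 j [ 1.05  1.02  1.33  0.24 -1.22  1.83  0.08]
[ 0.292 -0.798  0.635] tilt 15.3 tz [ 0.09 -0.25 -0.96] yaw 20.1 j [ 1.03  0.82  1.05  0.24 -0.91  1.92  0.06]
[ 0.248 -0.678  0.782] tilt 21.6 tz [ 0.13 -0.35 -0.93] yaw 20.1 j [ 0.98  0.49  0.49  0.38 -0.3   1.92 -0.  ]
```

```bash
cat > un.py <<'E'
from sim import *
j0=np.array([1.064,.533,.278,.797,-.175,1.451,-.025])
def run(j,az,seq,w=.6):
    er=np.array([np.cos(az),np.sin(az),0]);ez=np.array([0,0,1.])
    for dr,dz,n in seq:
        for _ in range(n):
            R=fk2(j,P)[1]; d=R.T@(er*dr+ez*dz); j=step(j,*d,0,w)
    return j
if __name__=='__main__':
    az=np.arctan2(-.81,.258)
    for name,seq in {'in':[(-3,0,30)],'down-in':[(0,-3,12),(-3,0,25)],'up-in':[(0,3,5),(-3,0,30)],'in-up':[(-3,0,12),(0,3,30)],'in-updiag':[(-3,0,12),(-3,3,30)],'down':[(-3,-3,12),(-3,-1,15)],'in-down':[(-3,0,14),(0,-3,16)]}.items():
        j=j0
        for s in seq:
            for k in range(0,s[2],5): 
                j=run(j,az,[(s[0],s[1],5)]); p=info(j); print(name,s[:2],*p)
E
python3 un.py
```

```text
in (-3, 0) [ 0.212 -0.669  0.574] tilt 21.6 tz [ 0.14 -0.34 -0.93] yaw 16.4 j [ 0.8   0.2   0.49  1.27 -0.13  1.32 -0.03]
in (-3, 0) [ 0.167 -0.526  0.574] tilt 21.6 tz [ 0.14 -0.34 -0.93] yaw 16.4 j [ 0.84 -0.1   0.27  1.56  0.06  1.31 -0.18]
in (-3, 0) [ 0.122 -0.386  0.574] tilt 21.4 tz [ 0.14 -0.34 -0.93] yaw 16.4 j [ 1.23 -0.34 -0.09  1.74 -0.01  1.37 -0.15]
in (-3, 0) [ 0.106 -0.347  0.598] tilt 15.7 tz [ 0.11 -0.25 -0.96] yaw 16.4 j [ 1.5  -0.34 -0.24  1.66 -0.11  1.54 -0.04]
in (-3, 0) [ 0.085 -0.308  0.63 ] tilt 10.1 tz [ 0.09 -0.15 -0.98] yaw 16.5 j [ 1.54 -0.34 -0.23  1.58 -0.13  1.72 -0.01]
in (-3, 0) [ 0.057 -0.264  0.67 ] tilt 5.4 tz [ 0.07 -0.06 -1.  ] yaw 16.5 j [ 1.61 -0.34 -0.23  1.48 -0.14  1.92  0.06]
down-in (0, -3) [ 0.258 -0.812  0.424] tilt 21.6 tz [ 0.14 -0.34 -0.93] yaw 16.4 j [ 1.18  0.5   0.02  1.15 -0.02  1.12 -0.09]
down-in (0, -3) [ 0.258 -0.812  0.274] tilt 21.6 tz [ 0.14 -0.34 -0.93] yaw 16.4 j [ 1.3   0.57 -0.17  1.36  0.13  0.84 -0.19]
down-in (0, -3) [ 0.258 -0.812  0.124] tilt 21.6 tz [ 0.14 -0.34 -0.93] yaw 16.4 j [ 1.28  0.7  -0.14  1.49  0.15  
[... 4737 characters left out ...]
.34 -0.93] yaw 16.4 j [ 0.84 -0.1   0.27  1.56  0.06  1.31 -0.18]
in-down (-3, 0) [ 0.122 -0.386  0.574] tilt 21.4 tz [ 0.14 -0.34 -0.93] yaw 16.4 j [ 1.23 -0.34 -0.09  1.74 -0.01  1.37 -0.15]
in-down (0, -3) [ 0.123 -0.388  0.424] tilt 21.3 tz [ 0.14 -0.34 -0.93] yaw 16.4 j [ 1.55 -0.33 -0.32  2.05 -0.14  1.04 -0.02]
in-down (0, -3) [ 0.123 -0.388  0.274] tilt 21.3 tz [ 0.14 -0.34 -0.93] yaw 16.4 j [ 1.7  -0.21 -0.51  2.3  -0.17  0.66  0.  ]
in-down (0, -3) [ 0.123 -0.396  0.135] tilt 20.6 tz [ 0.14 -0.32 -0.94] yaw 16.6 j [ 1.87  0.11 -0.77  2.44  0.35  0.28 -0.49]
in-down (0, -3) [ 0.126 -0.424  0.029] tilt 16.9 tz [ 0.13 -0.26 -0.96] yaw 16.7 j [ 1.56  0.41 -0.46  2.42  1.26  0.17 -1.36]
```

Emit:
{"name": "carry_out", "arguments": {"steps": [{"x": 0.8,"y": -3.7,"z": -1.5,"turn": 0,"gripper": -1},{"x": 0.8,"y": -3.7,"z": -1.5,"turn": 0,"gripper": -1},{"x": 0.8,"y": -3.7,"z": -1.5,"turn": 0,"gripper": -1},{"x": 0.8,"y": -3.7,"z": -1.5,"turn": 0,"gripper": -1},{"x": 0.8,"y": -3.7,"z": -1.5,"turn": 0,"gripper": -1},{"x": 0.8,"y": -3.7,"z": -1.5,"turn": 0,"gripper": -1},{"x": 0.8,"y": -3.7,"z": -1.5,"turn": 0,"gripper": -1},{"x": 0.8,"y": -3.7,"z": -1.5,"turn": 0,"gripper": -1}]}}

```text
t: 4.27
position: [0.228, -0.485, 0.5806]
tool_rot: [0.182, 0.973, 0.137, 0.046]
contact_force: [0.4, -0.2, -0.4]
opening: 0.0856
```

Emit:
{"name": "carry_out", "arguments": {"steps": [{"x": 0,"y": -3.2,"z": -1.3,"turn": 0,"gripper": -1},{"x": 0,"y": -3.2,"z": -1.3,"turn": 0,"gripper": -1},{"x": 0,"y": -3.2,"z": -1.3,"turn": 0,"gripper": -1},{"x": 0,"y": -3,"z": -1,"turn": 0,"gripper": -1},{"x": 0,"y": -3,"z": -1,"turn": 0,"gripper": -1},{"x": 0,"y": -3,"z": -1,"turn": 0,"gripper": -1}]}}

```text
t: 4.77
position: [0.1918, -0.3538, 0.5828]
tool_rot: [0.179, 0.973, 0.139, 0.046]
contact_force: [-0.2, -0.6, 0.8]
opening: 0.0855
```

```bash
python3 -c "
from h import *
st()"
```

```text
t 4.77 j [ 1.188 -0.335 -0.229  1.714  0.006  1.391 -0.33 ] p [ 0.1918 -0.3538  0.5828] r 0.402 open 0.0855 F [-0.2 -0.6  0.8]
tx [0.957 0.286 0.039] ty [ 0.253 -0.897  0.362] tz [ 0.139 -0.336 -0.931] tilt 21.34 yaw 16.65
```

Emit:
{"name": "carry_out", "arguments": {"steps": [{"x": -0.5,"y": -3.5,"z": -0.8,"turn": 0,"gripper": -1},{"x": -0.5,"y": -3.5,"z": -0.8,"turn": 0,"gripper": -1},{"x": -0.5,"y": -3.5,"z": -0.7,"turn": 0,"gripper": -1},{"x": -0.5,"y": -3.5,"z": -0.6,"turn": 0,"gripper": -1},{"x": -0.5,"y": -3.5,"z": -0.5,"turn": 0,"gripper": -1},{"x": -0.5,"y": -3.5,"z": -0.5,"turn": 0,"gripper": -1}]}}

```text
t: 5.27
position: [0.1923, -0.3321, 0.5402]
tool_rot: [0.148, 0.98, 0.13, 0.028]
contact_force: [-1.7, 0.6, 0.5]
opening: 0.0852
```

```bash
python3 -c "
from h import *
st()"
```

```text
t 5.27 j [ 1.228 -0.337 -0.291  1.786 -0.004  1.391 -0.368] p [ 0.1923 -0.3321  0.5402] r 0.384 open 0.0852 F [-1.7  0.6  0.5]
tx [0.964 0.264 0.017] ty [ 0.247 -0.922  0.297] tz [ 0.094 -0.283 -0.955] tilt 17.33 yaw 15.29
```

Untilting works; continue.

Emit:
{"name": "carry_out", "arguments": {"steps": [{"x": 0,"y": -4,"z": -0.6,"turn": 0,"gripper": -1},{"x": 0,"y": -4,"z": -0.6,"turn": 0,"gripper": -1},{"x": 0,"y": -4,"z": -0.6,"turn": 0,"gripper": -1},{"x": 0,"y": -4,"z": -0.6,"turn": 0,"gripper": -1},{"x": 0,"y": -4,"z": -0.5,"turn": 0,"gripper": -1},{"x": 0,"y": -4,"z": -0.5,"turn": 0,"gripper": -1},{"x": 0,"y": -4,"z": -0.4,"turn": 0,"gripper": -1},{"x": 0,"y": -4,"z": -0.4,"turn": 0,"gripper": -1}]}}

```text
t: 5.93
position: [0.2146, -0.2775, 0.4817]
tool_rot: [0.101, 0.986, 0.132, 0.01]
contact_force: [-1.7, -0.5, 0.5]
opening: 0.0851
```

```bash
python3 -c "
from h import *
st()"
```

```text
t 5.93 j [ 0.944 -0.337 -0.22   1.898  0.044  1.406 -0.578] p [ 0.2146 -0.2775  0.4817] r 0.351 open 0.0851 F [-1.7 -0.5  0.5]
tx [ 0.965  0.263 -0.007] ty [ 0.259 -0.944  0.202] tz [ 0.047 -0.197 -0.979] tilt 11.67 yaw 15.26
```

Emit:
{"name": "carry_out", "arguments": {"steps": [{"x": -3,"y": -3,"z": -0.4,"turn": 0,"gripper": -1},{"x": -3,"y": -3,"z": -0.4,"turn": 0,"gripper": -1},{"x": -3,"y": -3,"z": -0.4,"turn": 0,"gripper": -1},{"x": -1,"y": -4,"z": -0.4,"turn": 0,"gripper": -1},{"x": -1,"y": -4,"z": -0.4,"turn": 0,"gripper": -1},{"x": -1,"y": -4,"z": -0.4,"turn": 0,"gripper": -1}]}}

```text
t: 6.43
position: [0.197, -0.2595, 0.4482]
tool_rot: [0.066, 0.989, 0.135, -0.006]
contact_force: [-1.3, -0.4, -1.1]
opening: 0.0855
```

```bash
python3 -c "
from h import *
st()"
```

```text
t 6.43 j [ 0.945 -0.337 -0.213  1.961  0.023  1.417 -0.563] p [ 0.197  -0.2595  0.4482] r 0.326 open 0.0855 F [-1.3 -0.4 -1.1]
tx [ 0.964  0.265 -0.029] ty [ 0.267 -0.955  0.129] tz [ 0.007 -0.132 -0.991] tilt 7.57 yaw 15.4
```

Emit:
{"name": "carry_out", "arguments": {"steps": [{"x": -3.6,"y": 1.9,"z": 0,"turn": 0,"gripper": -1},{"x": -3.6,"y": 1.9,"z": 0,"turn": 0,"gripper": -1},{"x": -3.6,"y": 1.9,"z": 0,"turn": 0,"gripper": -1},{"x": -3.6,"y": 1.9,"z": 0,"turn": 0,"gripper": -1},{"x": -3.6,"y": 1.9,"z": 0,"turn": 0,"gripper": -1},{"x": -1,"y": -4,"z": -0.5,"turn": 0,"gripper": -1},{"x": -1,"y": -4,"z": -0.5,"turn": 0,"gripper": -1},{"x": -1,"y": -4,"z": -0.5,"turn": 0,"gripper": -1}]}}

```text
t: 7.1
position: [0.019, -0.3461, 0.4681]
tool_rot: [0.065, 0.988, 0.143, -0.001]
contact_force: [-0.2, 0.1, 0.4]
opening: 0.0855
```

```bash
python3 -c "
from h import *
st()"
```

```text
t 7.1 j [ 1.312 -0.329  0.005  1.916  0.018  1.426  0.032] p [ 0.019  -0.3461  0.4681] r 0.347 open 0.0855 F [-0.2  0.1  0.4]
tx [ 0.959  0.282 -0.02 ] ty [ 0.282 -0.951  0.128] tz [ 0.017 -0.129 -0.992] tilt 7.47 yaw 16.37
```

Emit:
{"name": "carry_out", "arguments": {"steps": [{"x": 0.8,"y": -4,"z": -0.5,"turn": 0,"gripper": -1},{"x": 0.8,"y": -4,"z": -0.5,"turn": 0,"gripper": -1},{"x": 0.8,"y": -4,"z": -0.5,"turn": 0,"gripper": -1},{"x": 0.8,"y": -4,"z": -0.5,"turn": 0,"gripper": -1},{"x": 0.8,"y": -4,"z": -0.5,"turn": 0,"gripper": -1},{"x": 0.8,"y": -4,"z": -0.5,"turn": 0,"gripper": -1}]}}

```text
t: 7.6
position: [0.0198, -0.3135, 0.447]
tool_rot: [0.034, 0.988, 0.15, 0.006]
contact_force: [1.5, 0.1, 0.5]
opening: 0.0853
```

```bash
python3 -c "
from h import *
st()"
```

```text
t 7.6 j [ 1.856 -0.337 -0.36   1.949 -0.135  1.444  0.254] p [ 0.0198 -0.3135  0.447 ] r 0.314 open 0.0853 F [1.5 0.1 0.5]
tx [0.955 0.297 0.001] ty [ 0.296 -0.953  0.068] tz [ 0.021 -0.065 -0.998] tilt 3.91 yaw 17.26
```

Emit:
{"name": "carry_out", "arguments": {"steps": [{"x": 0,"y": -4,"z": -0.3,"turn": 0,"gripper": -1},{"x": 0,"y": -4,"z": -0.2,"turn": 0,"gripper": -1},{"x": 0,"y": -4,"z": -0.2,"turn": 0,"gripper": -1},{"x": 0,"y": -4,"z": -0.1,"turn": 0,"gripper": -1},{"x": 0,"y": -4,"z": 0,"turn": 0,"gripper": -1},{"x": 0,"y": -4,"z": 0,"turn": 0,"gripper": -1}]}}

```text
t: 8.1
position: [0.0006, -0.2777, 0.4118]
tool_rot: [-0.012, 0.988, 0.155, 0.022]
contact_force: [0.7, 0.6, 1.0]
opening: 0.0851
```

```bash
python3 -c "
from h import *
st()"
```

```text
t 8.1 j [ 1.827 -0.337 -0.292  2.029 -0.136  1.468  0.309] p [ 0.0006 -0.2777  0.4118] r 0.278 open 0.0851 F [0.7 0.6 1. ]
tx [0.951 0.306 0.047] ty [ 0.307 -0.952 -0.018] tz [ 0.04   0.031 -0.999] tilt 2.89 yaw 17.83
```

```bash
cat >> h.py <<'E'
def to(x,y,z,yaw=None):
    s,R=st(); d=R.T@(np.array([x,y,z])-s['position'])*100; n=int(np.ceil(np.linalg.norm(d)/4))
    print('delta cm',d.round(2),'rows>=',n,'per row',(d/max(n,1)).round(2))
    if yaw is not None: print('turn rad',round(-((yaw-np.degrees(np.arctan2(R[1,0],R[0,0]))+90)%180-90)*np.pi/180,3))
E
python3 -c "
from h import *
to(.454,-.2825,.12,10.6)"
```

```text
t 8.1 j [ 1.827 -0.337 -0.292  2.029 -0.136  1.468  0.309] p [ 0.0006 -0.2777  0.4118] r 0.278 open 0.0851 F [0.7 0.6 1. ]
tx [0.951 0.306 0.047] ty [ 0.307 -0.952 -0.018] tz [ 0.04   0.031 -0.999] tilt 2.89 yaw 17.83
delta cm [41.59 14.89 30.92] rows>= 14 per row [2.97 1.06 2.21]
turn rad 0.126
```

Emit:
{"name": "carry_out", "arguments": {"steps": [{"x": 2.6,"y": 1,"z": 1.6,"turn": 0,"gripper": -1},{"x": 2.6,"y": 1,"z": 1.6,"turn": 0,"gripper": -1},{"x": 2.6,"y": 1,"z": 1.6,"turn": 0,"gripper": -1},{"x": 2.6,"y": 1,"z": 1.6,"turn": 0,"gripper": -1},{"x": 2.6,"y": 1,"z": 1.6,"turn": 0,"gripper": -1},{"x": 2.6,"y": 1,"z": 1.6,"turn": 0,"gripper": -1},{"x": 2.6,"y": 1,"z": 1.6,"turn": 0,"gripper": -1},{"x": 2.6,"y": 1,"z": 1.6,"turn": 0,"gripper": -1}]}}

```text
t: 8.77
position: [0.2241, -0.2907, 0.2909]
tool_rot: [-0.012, 0.989, 0.145, 0.019]
contact_force: [-0.2, -0.8, 0.1]
opening: 0.0851
```

```bash
python3 -c "
from h import *
to(.454,-.2825,.12,10.6)"
```

```text
t 8.77 j [ 1.726 -0.092 -0.853  2.096 -0.128  1.109 -0.347] p [ 0.2241 -0.2907  0.2909] r 0.367 open 0.0851 F [-0.2 -0.8  0.1]
tx [0.957 0.287 0.042] ty [ 0.287 -0.958 -0.017] tz [ 0.035  0.029 -0.999] tilt 2.59 yaw 16.67
delta cm [21.53  6.12 17.89] rows>= 8 per row [2.69 0.77 2.24]
turn rad 0.106
```

Emit:
{"name": "carry_out", "arguments": {"steps": [{"x": 2.7,"y": 0.8,"z": 2.2,"turn": 0,"gripper": -1},{"x": 2.7,"y": 0.8,"z": 2.2,"turn": 0,"gripper": -1},{"x": 2.7,"y": 0.8,"z": 2.2,"turn": 0,"gripper": -1},{"x": 2.7,"y": 0.8,"z": 2.2,"turn": 0,"gripper": -1},{"x": 2.7,"y": 0.8,"z": 2.2,"turn": 0,"gripper": -1},{"x": 2.7,"y": 0.8,"z": 2.2,"turn": 0,"gripper": -1},{"x": 2.7,"y": 0.8,"z": 2.2,"turn": 0,"gripper": -1},{"x": 2.6,"y": 0.5,"z": 2.2,"turn": 0.1,"gripper": -1}]}}

```text
t: 9.43
position: [0.4537, -0.2826, 0.1217]
tool_rot: [-0.014, 0.995, 0.095, 0.019]
contact_force: [-0.5, -0.2, 0.3]
opening: 0.0848
```

```bash
python3 -c "
from h import *
to(.454,-.2825,.013)
for n in ('scene','top'): cv2.imwrite(f'pics/{n}1.png',vision.read_camera(n))
"
```

```text
t 9.43 j [ 1.117  0.509 -0.824  1.958  0.439  0.848 -1.313] p [ 0.4537 -0.2826  0.1217] r 0.535 open 0.0848 F [-0.5 -0.2  0.3]
tx [0.981 0.189 0.04 ] ty [ 0.19  -0.981 -0.024] tz [ 0.035  0.031 -0.999] tilt 2.66 yaw 10.91
delta cm [-0.4   0.25 10.86] rows>= 3 per row [-0.13  0.08  3.62]
```

View pics/scene1.png

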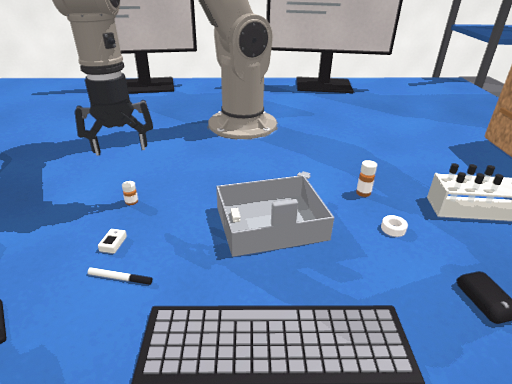

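View pics/top1.png

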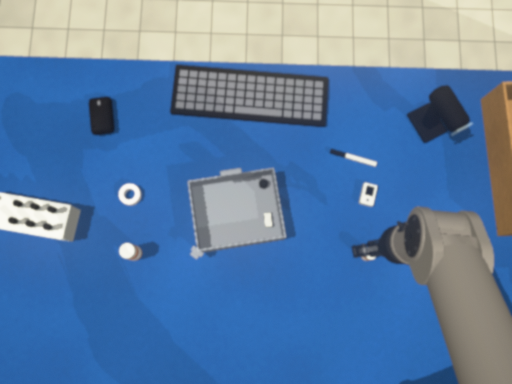

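```bash
python3 -c "
from h import *
print(proj('scene',(.4537,-.2826,.135)),proj('top',(.4537,-.2826,.135)))
im=cv2.imread('pics/top1.png')[225:285,335:415]; cv2.imwrite('pics/c1.png',cv2.resize(im,None,fx=7,fy=7,interpolation=2))
"
```

```text
[121.26311878 150.72268873] [380.54077681 249.27648662]
```

View pics/c1.png

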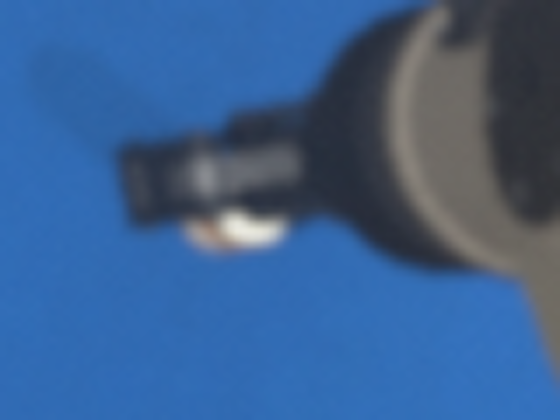

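Emit:
{"name": "carry_out", "arguments": {"steps": [{"x": -0.1,"y": 0.1,"z": 3,"turn": 0,"gripper": -1},{"x": -0.1,"y": 0.1,"z": 3,"turn": 0,"gripper": -1},{"x": -0.1,"y": 0,"z": 2.5,"turn": 0,"gripper": -1},{"x": 0,"y": 0,"z": 1.7,"turn": 0,"gripper": -1},{"x": 0,"y": 0,"z": 0.6,"turn": 0,"gripper": -1},{"x": 0,"y": 0,"z": 0,"turn": 0,"gripper": 1},{"x": 0,"y": 0,"z": 0,"turn": 0,"gripper": 1},{"x": 0,"y": 0,"z": 0,"turn": 0,"gripper": 1}], "squeeze": 30}}

```text
t: 10.2
position: [0.4542, -0.282, 0.0164]
tool_rot: [-0.013, 0.995, 0.096, 0.02]
contact_force: [1.3, -0.0, 0.5]
opening: 0.0515
```

Emit:
{"name": "carry_out", "arguments": {"steps": [{"x": 0,"y": 0,"z": 0,"turn": 0,"gripper": 1},{"x": 0,"y": 0,"z": 0,"turn": 0,"gripper": 1},{"x": 0,"y": 0,"z": 0,"turn": 0,"gripper": 1}]}}

```text
t: 10.45
position: [0.4541, -0.2817, 0.0161]
tool_rot: [-0.013, 0.995, 0.096, 0.019]
contact_force: [-1.1, -0.3, 7.4]
opening: 0.0293
```

Emit:
{"name": "carry_out", "arguments": {"steps": [{"x": 0,"y": 0,"z": -1.5,"turn": 0,"gripper": 1},{"x": 0,"y": 0,"z": -3,"turn": 0,"gripper": 1},{"x": 0,"y": 0,"z": -3.5,"turn": 0,"gripper": 1},{"x": 0,"y": 0,"z": -3.5,"turn": 0,"gripper": 1}]}}

```text
t: 10.78
position: [0.4489, -0.2843, 0.131]
tool_rot: [-0.015, 0.995, 0.096, 0.018]
contact_force: [1.0, -1.1, -0.2]
opening: 0.0292
```

```bash
python3 -c "
from h import *
to(.5067,.0886,.14,10.6)"
```

```text
t 10.78 j [ 1.139  0.495 -0.839  1.956  0.424  0.865 -1.293] p [ 0.4489 -0.2843  0.131 ] r 0.531 open 0.0292 F [ 1.  -1.1 -0.2]
tx [0.981 0.191 0.039] ty [ 0.192 -0.981 -0.025] tz [ 0.034  0.032 -0.999] tilt 2.68 yaw 11.0
delta cm [ 12.82 -35.5    0.5 ] rows>= 10 per row [ 1.28 -3.55  0.05]
turn rad 0.007
```

Emit:
{"name": "carry_out", "arguments": {"steps": [{"x": 1.2,"y": -3,"z": 0,"turn": 0,"gripper": 1},{"x": 1.2,"y": -3.2,"z": 0,"turn": 0,"gripper": 1},{"x": 1.2,"y": -3.2,"z": 0,"turn": 0,"gripper": 1},{"x": 1.2,"y": -3.2,"z": 0,"turn": 0,"gripper": 1},{"x": 1.2,"y": -3.2,"z": 0,"turn": 0,"gripper": 1},{"x": 1.2,"y": -3.2,"z": 0,"turn": 0,"gripper": 1},{"x": 1.2,"y": -3.2,"z": 0,"turn": 0,"gripper": 1},{"x": 1.2,"y": -3.2,"z": 0,"turn": 0,"gripper": 1}]}}

```text
t: 11.45
position: [0.495, -0.0159, 0.1403]
tool_rot: [-0.014, 0.995, 0.096, 0.019]
contact_force: [0.2, 0.3, -0.0]
opening: 0.0293
```

Emit:
{"name": "carry_out", "arguments": {"steps": [{"x": 1.2,"y": -3.2,"z": 0,"turn": 0,"gripper": 1},{"x": 1.2,"y": -3.2,"z": 0,"turn": 0,"gripper": 1},{"x": 0.8,"y": -3,"z": 0,"turn": 0,"gripper": 1}]}}

```text
t: 11.7
position: [0.509, 0.0831, 0.144]
tool_rot: [-0.014, 0.995, 0.096, 0.02]
contact_force: [0.3, 0.2, 0.4]
opening: 0.0292
```

```bash
python3 -c "
from h import *
to(.5067,.0886,.022,10.6)
for n in ('scene','top'): cv2.imwrite(f'pics/{n}2.png',vision.read_camera(n))
"
```

```text
t 11.7 j [ 0.458  0.449 -0.896  2.001  0.444  0.851 -2.053] p [0.509  0.0831 0.144 ] r 0.516 open 0.0292 F [0.3 0.2 0.4]
tx [0.981 0.19  0.042] ty [ 0.192 -0.981 -0.024] tz [ 0.036  0.032 -0.999] tilt 2.76 yaw 10.99
delta cm [-0.63 -0.29 12.2 ] rows>= 4 per row [-0.16 -0.07  3.05]
turn rad 0.007
```

View pics/scene2.png

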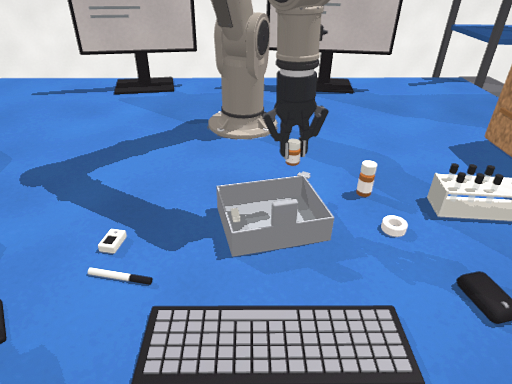

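View pics/top2.png

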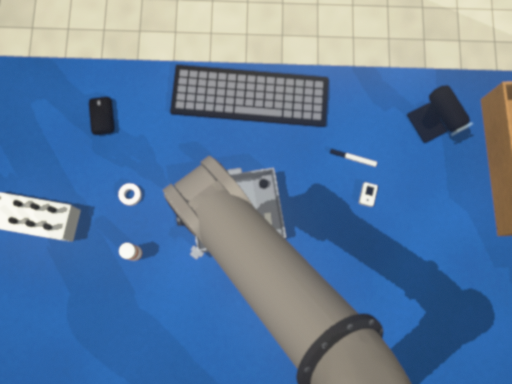

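Emit:
{"name": "carry_out", "arguments": {"steps": [{"x": -0.2,"y": -0.1,"z": 3,"turn": 0,"gripper": 1},{"x": -0.2,"y": -0.1,"z": 3,"turn": 0,"gripper": 1},{"x": -0.2,"y": -0.1,"z": 3,"turn": 0,"gripper": 1},{"x": 0,"y": 0,"z": 2,"turn": 0,"gripper": 1},{"x": 0,"y": 0,"z": 1,"turn": 0,"gripper": 1},{"x": 0,"y": 0,"z": 0.1,"turn": 0,"gripper": 1},{"x": 0,"y": 0,"z": 0,"turn": 0,"gripper": -0.1},{"x": 0,"y": 0,"z": 0,"turn": 0,"gripper": -0.1}]}}

```text
t: 12.47
position: [0.5072, 0.0867, 0.0235]
tool_rot: [-0.014, 0.995, 0.096, 0.02]
contact_force: [0.8, -0.2, 0.0]
opening: 0.0468
```

Emit:
{"name": "carry_out", "arguments": {"steps": [{"x": 0,"y": 0,"z": 0,"turn": 0,"gripper": -0.1},{"x": 0,"y": 0,"z": 0,"turn": 0,"gripper": -0.1}]}}

```text
t: 12.63
position: [0.5071, 0.0866, 0.0234]
tool_rot: [-0.014, 0.995, 0.096, 0.02]
contact_force: [0.4, 0.2, -0.3]
opening: 0.047
```

Retreat up, then over to the logger.

Emit:
{"name": "carry_out", "arguments": {"steps": [{"x": 0,"y": 0,"z": -3,"turn": 0,"gripper": -0.1},{"x": 0,"y": 0,"z": -4,"turn": 0,"gripper": -0.1},{"x": 0,"y": 0,"z": -4,"turn": 0,"gripper": -0.1},{"x": 0,"y": 0,"z": -4,"turn": 0,"gripper": -1}]}}

```text
t: 12.97
position: [0.5004, 0.082, 0.1742]
tool_rot: [-0.014, 0.995, 0.096, 0.019]
contact_force: [0.9, -1.1, 0.7]
opening: 0.0572
```

```bash
python3 -c "
from h import *
to(.602,-.288,.12,-14.8)
"
```

```text
t 12.97 j [ 0.505  0.397 -0.94   1.99   0.389  0.901 -2.009] p [0.5004 0.082  0.1742] r 0.507 open 0.0572 F [ 0.9 -1.1  0.7]
tx [0.981 0.191 0.04 ] ty [ 0.192 -0.981 -0.024] tz [ 0.034  0.032 -0.999] tilt 2.68 yaw 11.0
delta cm [ 2.69 38.39  4.59] rows>= 10 per row [0.27 3.84 0.46]
turn rad 0.45
```

Emit:
{"name": "carry_out", "arguments": {"steps": [{"x": 0.3,"y": 3.5,"z": 0,"turn": 0,"gripper": -1},{"x": 0.3,"y": 3.8,"z": 0,"turn": 0,"gripper": -1},{"x": 0.3,"y": 3.8,"z": 0,"turn": 0,"gripper": -1},{"x": 0.3,"y": 3.8,"z": 0,"turn": 0,"gripper": -1},{"x": 0.3,"y": 3.8,"z": 0.2,"turn": 0,"gripper": -1},{"x": 0.3,"y": 3.8,"z": 0.5,"turn": 0,"gripper": -1},{"x": 0.3,"y": 3.8,"z": 1,"turn": 0,"gripper": -1},{"x": 0.3,"y": 3.8,"z": 1,"turn": 0,"gripper": -1}]}}

```text
t: 13.63
position: [0.5835, -0.2105, 0.1396]
tool_rot: [-0.013, 0.995, 0.096, 0.02]
contact_force: [0.4, 0.5, -0.1]
opening: 0.0857
```

Emit:
{"name": "carry_out", "arguments": {"steps": [{"x": 0.3,"y": 3.8,"z": 1,"turn": 0,"gripper": -1},{"x": 0.3,"y": 3.8,"z": 1,"turn": 0,"gripper": -1},{"x": 0,"y": 0,"z": 0,"turn": 0.12,"gripper": -1},{"x": 0,"y": 0,"z": 0,"turn": 0.12,"gripper": -1},{"x": 0,"y": 0,"z": 0,"turn": 0.12,"gripper": -1},{"x": 0,"y": 0,"z": 0,"turn": 0.09,"gripper": -1}]}}

```text
t: 14.13
position: [0.6041, -0.2811, 0.1178]
tool_rot: [-0.018, 0.991, -0.132, 0.015]
contact_force: [-0.3, 0.1, 0.6]
opening: 0.0853
```

```bash
python3 -c "
from h import *
to(.602,-.288,.005,-14.8)
for n in ('scene','top'): cv2.imwrite(f'pics/{n}3.png',vision.read_camera(n))
"
```

```text
t 14.13 j [ 0.823  0.663 -0.668  1.652  0.434  0.958 -1.819] p [ 0.6041 -0.2811  0.1178] r 0.666 open 0.0853 F [-0.3  0.1  0.6]
tx [ 0.965 -0.262  0.026] ty [-0.261 -0.965 -0.04 ] tz [ 0.035  0.032 -0.999] tilt 2.72 yaw -15.19
delta cm [-0.32  1.17 11.23] rows>= 3 per row [-0.11  0.39  3.74]
turn rad -0.007
```

View pics/scene3.png

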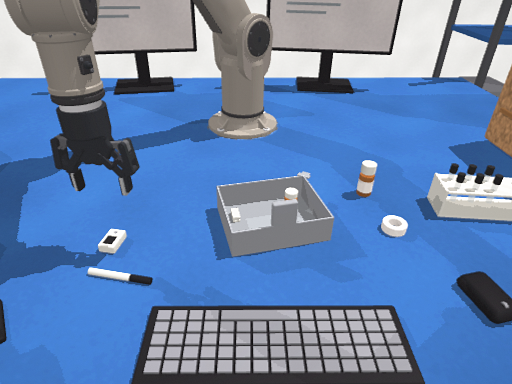

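View pics/top3.png

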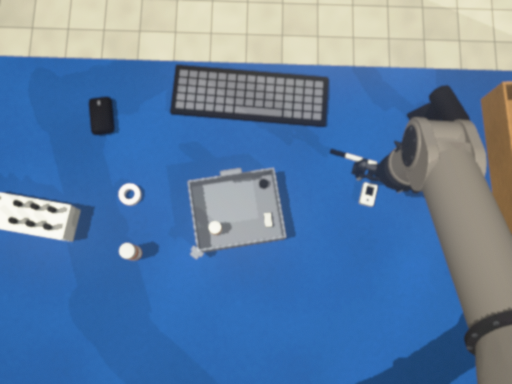

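```bash
python3 -c "
from h import *
print(proj('top',(.604,-.281,.14)),proj('top',(.602,-.288,.018)),proj('scene',(.604,-.281,.14)),proj('scene',(.602,-.288,.018)))
"
```

```text
[378.56404461 181.4828354 ] [367.85113927 193.0088721 ] [102.84055419 186.42147216] [111.95193819 237.40996662]
```

Emit:
{"name": "carry_out", "arguments": {"steps": [{"x": -0.1,"y": 0.4,"z": 3,"turn": 0,"gripper": -1},{"x": -0.1,"y": 0.4,"z": 3,"turn": 0,"gripper": -1},{"x": -0.1,"y": 0.3,"z": 3,"turn": 0,"gripper": -1},{"x": 0,"y": 0,"z": 1.5,"turn": 0,"gripper": -1},{"x": 0,"y": 0,"z": 0.7,"turn": 0,"gripper": -1},{"x": 0,"y": 0,"z": 0,"turn": 0,"gripper": 1},{"x": 0,"y": 0,"z": 0,"turn": 0,"gripper": 1},{"x": 0,"y": 0,"z": 0,"turn": 0,"gripper": 1}], "squeeze": 30}}

```text
t: 14.9
position: [0.6038, -0.2873, 0.0068]
tool_rot: [-0.018, 0.991, -0.128, 0.017]
contact_force: [0.4, -0.4, 0.5]
opening: 0.0514
```

Emit:
{"name": "carry_out", "arguments": {"steps": [{"x": 0,"y": 0,"z": 0,"turn": 0,"gripper": 1},{"x": 0,"y": 0,"z": 0,"turn": 0,"gripper": 1},{"x": 0,"y": 0,"z": 0,"turn": 0,"gripper": 1}]}}

```text
t: 15.15
position: [0.6035, -0.2875, 0.0067]
tool_rot: [-0.017, 0.991, -0.129, 0.016]
contact_force: [-1.5, -0.3, 6.4]
opening: 0.0331
```

Emit:
{"name": "carry_out", "arguments": {"steps": [{"x": 0,"y": 0,"z": -1.5,"turn": 0,"gripper": 1},{"x": 0,"y": 0,"z": -3,"turn": 0,"gripper": 1},{"x": 0,"y": 0,"z": -3.5,"turn": 0,"gripper": 1},{"x": 0,"y": 0,"z": -4,"turn": 0,"gripper": 1},{"x": 0,"y": 0,"z": -2,"turn": -0.11,"gripper": 1},{"x": 0,"y": 0,"z": 0,"turn": -0.11,"gripper": 1},{"x": 0,"y": 0,"z": 0,"turn": -0.11,"gripper": 1},{"x": 0,"y": 0,"z": 0,"turn": -0.11,"gripper": 1}]}}

```text
t: 15.82
position: [0.5975, -0.2919, 0.1467]
tool_rot: [-0.013, 0.995, 0.094, 0.019]
contact_force: [-0.1, -0.2, -0.8]
opening: 0.0339
```

```bash
python3 -c "
from h import *
to(.5284,.0265,.15,10.6)
cv2.imwrite('pics/scene4.png',vision.read_camera('scene'))
"
```

```text
t 15.82 j [ 0.917  0.662 -0.787  1.632  0.486  1.033 -1.388] p [ 0.5975 -0.2919  0.1467] r 0.665 open 0.0339 F [-0.1 -0.2 -0.8]
tx [0.982 0.186 0.041] ty [ 0.187 -0.982 -0.023] tz [ 0.036  0.03  -0.999] tilt 2.68 yaw 10.71
delta cm [ -0.86 -32.57   0.38] rows>= 9 per row [-0.1  -3.62  0.04]
turn rad 0.002
```

View pics/scene4.png

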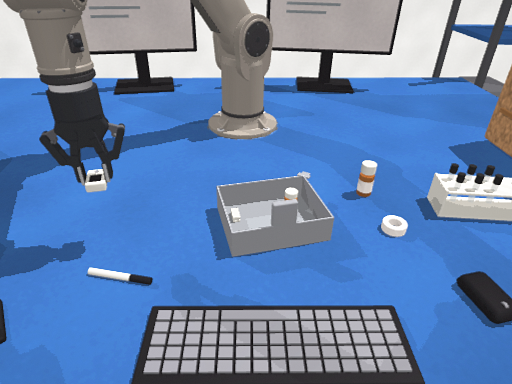

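Emit:
{"name": "carry_out", "arguments": {"steps": [{"x": -0.1,"y": -3.2,"z": 0,"turn": 0,"gripper": 1},{"x": -0.1,"y": -3.6,"z": 0,"turn": 0,"gripper": 1},{"x": -0.1,"y": -3.6,"z": 0,"turn": 0,"gripper": 1},{"x": -0.1,"y": -3.6,"z": 0,"turn": 0,"gripper": 1},{"x": -0.1,"y": -3.6,"z": 0,"turn": 0,"gripper": 1},{"x": -0.1,"y": -3.6,"z": 0,"turn": 0,"gripper": 1},{"x": -0.1,"y": -3.6,"z": 0,"turn": 0,"gripper": 1},{"x": -0.1,"y": -3.6,"z": 0,"turn": 0,"gripper": 1}]}}

```text
t: 16.53
position: [0.5374, -0.0124, 0.1522]
tool_rot: [-0.014, 0.996, 0.089, 0.019]
contact_force: [0.2, 0.8, -0.3]
opening: 0.0335
```

Emit:
{"name": "carry_out", "arguments": {"steps": [{"x": -0.1,"y": -3.6,"z": 0,"turn": 0,"gripper": 1},{"x": 0,"y": 0,"z": 0,"turn": 0,"gripper": 1}]}}

```text
t: 16.7
position: [0.5288, 0.03, 0.1541]
tool_rot: [-0.016, 0.995, 0.095, 0.02]
contact_force: [0.4, 0.2, 0.1]
opening: 0.0333
```

```bash
python3 -c "
from h import *
to(.5284,.0265,.013,10.6)
cv2.imwrite('pics/scene5.png',vision.read_camera('scene'))
"
```

```text
t 16.7 j [ 0.56   0.457 -0.894  1.96   0.429  0.883 -1.928] p [0.5288 0.03   0.1541] r 0.53 open 0.0333 F [0.4 0.2 0.1]
tx [0.981 0.188 0.042] ty [ 0.19  -0.981 -0.027] tz [ 0.036  0.035 -0.999] tilt 2.87 yaw 10.86
delta cm [-0.7   0.72 14.08] rows>= 4 per row [-0.17  0.18  3.52]
turn rad 0.005
```

View pics/scene5.png

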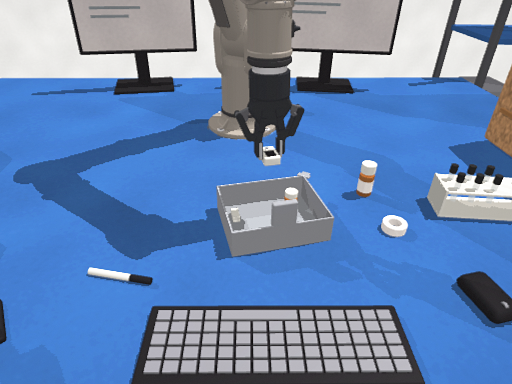

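Emit:
{"name": "carry_out", "arguments": {"steps": [{"x": -0.2,"y": 0.2,"z": 3,"turn": 0,"gripper": 1},{"x": -0.2,"y": 0.2,"z": 3.5,"turn": 0,"gripper": 1},{"x": -0.2,"y": 0.2,"z": 3.5,"turn": 0,"gripper": 1},{"x": -0.1,"y": 0.1,"z": 2.5,"turn": 0,"gripper": 1},{"x": 0,"y": 0,"z": 1.5,"turn": 0,"gripper": 1},{"x": 0,"y": 0,"z": 0,"turn": 0,"gripper": 1},{"x": 0,"y": 0,"z": 0,"turn": 0,"gripper": -0.05},{"x": 0,"y": 0,"z": 0,"turn": 0,"gripper": -0.05}]}}

```text
t: 17.42
position: [0.5305, 0.0172, 0.0128]
tool_rot: [-0.014, 0.996, 0.09, 0.019]
contact_force: [-0.2, -0.4, 0.3]
opening: 0.0451
```

Emit:
{"name": "carry_out", "arguments": {"steps": [{"x": 0,"y": 0,"z": 0,"turn": 0,"gripper": -0.05},{"x": 0,"y": 0,"z": -2,"turn": 0,"gripper": -0.05},{"x": 0,"y": 0,"z": -4,"turn": 0,"gripper": -0.05},{"x": 0,"y": 0,"z": -4,"turn": 0,"gripper": -0.05},{"x": 0,"y": 0,"z": -4,"turn": 0,"gripper": -0.05},{"x": 0,"y": 0,"z": -4,"turn": 0,"gripper": -0.05}]}}

```text
t: 17.92
position: [0.5231, 0.012, 0.1944]
tool_rot: [-0.014, 0.996, 0.091, 0.019]
contact_force: [0.4, -1.9, 0.9]
opening: 0.0449
```

```bash
python3 -c "
from h import *
st()
for n in ('scene','top'): cv2.imwrite(f'pics/{n}6.png',vision.read_camera(n))
"
```

```text
t 17.92 j [ 0.639  0.397 -0.936  1.934  0.365  0.953 -1.852] p [0.5231 0.012  0.1944] r 0.523 open 0.0449 F [ 0.4 -1.9  0.9]
tx [0.983 0.18  0.04 ] ty [ 0.181 -0.983 -0.024] tz [ 0.035  0.031 -0.999] tilt 2.7 yaw 10.4
```

View pics/scene6.png

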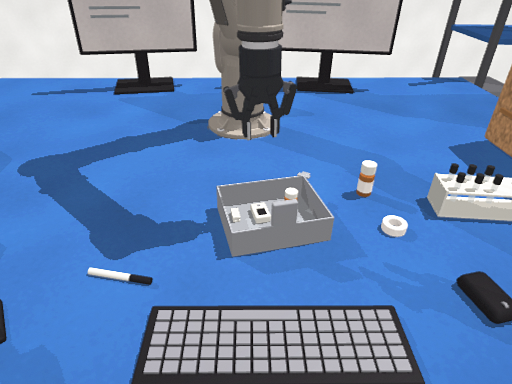

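```bash
python3 -c "
from h import *
to(.27,.24,.44)
from sim import *
s=bot.observe(); j=s['joints']; print(info(j)[0])
R=fk2(j,P)[1]; d=R.T@np.array([.27-.5231,.24-.012,.25])*100/12
for k in range(12): j=step(j,*d,0)
print(*info(j))
u=np.array([-.75,-.66,0])
for k in range(14):
    R=fk2(j,P)[1]; j=step(j,*(R.T@u*3),0); print(*info(j))
"
```

```text
t 18.02 j [ 0.64   0.392 -0.939  1.928  0.366  0.951 -1.853] p [0.5274 0.0128 0.1989] r 0.528 open 0.0451 F [1.1 0.1 0.7]
tx [0.982 0.179 0.051] ty [ 0.181 -0.983 -0.022] tz [ 0.047  0.03  -0.998] tilt 3.19 yaw 10.35
delta cm [-19.98 -27.52 -24.58] rows>= 11 per row [-1.82 -2.5  -2.23]
[0.524 0.015 0.199]
[0.271 0.243 0.449] tilt 3.2 tz [ 0.05  0.03 -1.  ] yaw 10.3 j [ 0.42 -0.34 -0.94  1.85 -0.28  1.45 -1.86]
[0.254 0.226 0.449] tilt 1.9 tz [ 0.03  0.02 -1.  ] yaw 10.4 j [ 0.28 -0.34 -0.82  1.87 -0.25  1.47 -1.88]
[0.239 0.209 0.448] tilt 0.5 tz [ 0.    0.01 -1.  ] yaw 10.4 j [ 0.14 -0.34 -0.71  1.9  -0.23  1.5  -1.91]
[0.224 0.194 0.448] tilt 1.7 tz [-0.03 -0.01 -1.  ] yaw 10.4 j [ 0.   -0.34 -0.61  1.92 -0.2   1.54 -1.95]
[0.21  0.179 0.447] tilt 3.7 tz [-0.06 -0.03 -1.  ] yaw 10.4 j [-0.13 -0.34 -0.5   1.93 -0.17  1.57 -1.99]
[0.197 0.166 0.447] tilt 6.1 tz [-0.09 -0.05 -0.99] yaw 10.3 j [-0.27 -0.34 -0.4   1.95 -0.15  1.61 -2.04]
[0.185 0.154 0.446] tilt 8.7 tz [-0.13 -0.08 -0.99] yaw 10.2 j [-0.41 -0.34 -0.31  1.96 -0.13  1.65 -2.09]
[0.173 0.142 0.445] tilt 11.5 tz [-0.17 -0.11 -0.98] yaw 10.1 j [-0.48 -0.34 -0.26  1.97 -0.12  1.69 -2.11]
[0.162 0.131 0.444] tilt 14.3 tz [-0.21 -0.14 -0.97] yaw 9.8 j [-0.47 -0.34 -0.26  1.98 -0.12  1.73 -2.1 ]
[0.151 0.119 0.443] tilt 17.1 tz [-0.24 -0.16 -0.96] yaw 9.5 j [-0.46 -0.34 -0.26  2.   -0.12  1.77 -2.09]
[0.139 0.108 0.441] tilt 20.0 tz [-0.28 -0.19 -0.94] yaw 9.2 j [-0.45 -0.34 -0.27  2.01 -0.12  1.81 -2.08]
[0.128 0.096 0.44 ] tilt 22.8 tz [-0.32 -0.22 -0.92] yaw 8.8 j [-0.44 -0.34 -0.27  2.03 -0.12  1.84 -2.07]
[0.117 0.084 0.438] tilt 25.6 tz [-0.36 -0.24 -0.9 ] yaw 8.3 j [-0.43 -0.34 -0.27  2.04 -0.12  1.87 -2.06]
[0.106 0.073 0.435] tilt 28.4 tz [-0.39 -0.27 -0.88] yaw 7.7 j [-0.42 -0.34 -0.27  2.06 -0.12  1.9  -2.05]
[0.096 0.061 0.43 ] tilt 30.9 tz [-0.42 -0.29 -0.86] yaw 7.1 j [-0.4  -0.34 -0.28  2.09 -0.12  1.92 -2.04]
```

Emit:
{"name": "carry_out", "arguments": {"steps": [{"x": -2,"y": -2.6,"z": -2.2,"turn": 0,"gripper": -1},{"x": -2,"y": -2.6,"z": -2.2,"turn": 0,"gripper": -1},{"x": -2,"y": -2.6,"z": -2.2,"turn": 0,"gripper": -1},{"x": -2,"y": -2.6,"z": -2.2,"turn": 0,"gripper": -1},{"x": -2,"y": -2.6,"z": -2.2,"turn": 0,"gripper": -1},{"x": -2,"y": -2.6,"z": -2.2,"turn": 0,"gripper": -1},{"x": -2,"y": -2.6,"z": -2.2,"turn": 0,"gripper": -1},{"x": -2,"y": -2.6,"z": -2.2,"turn": 0,"gripper": -1}]}}

```text
t: 18.68
position: [0.3207, 0.1835, 0.367]
tool_rot: [-0.013, 0.996, 0.091, 0.019]
contact_force: [0.1, 0.2, 0.0]
opening: 0.0853
```

```bash
python3 -c "
from h import *
to(.27,.24,.44)"
```

```text
t 18.68 j [ 0.706 -0.301 -1.065  1.984 -0.291  1.274 -1.653] p [0.3207 0.1835 0.367 ] r 0.369 open 0.0853 F [0.1 0.2 0. ]
tx [0.983 0.18  0.041] ty [ 0.181 -0.983 -0.023] tz [ 0.036  0.03  -0.999] tilt 2.68 yaw 10.4
delta cm [-3.67 -6.65 -7.3 ] rows>= 3 per row [-1.22 -2.22 -2.43]
```

Emit:
{"name": "carry_out", "arguments": {"steps": [{"x": -1.5,"y": -2,"z": -2,"turn": 0,"gripper": -1},{"x": -1.5,"y": -2,"z": -2,"turn": 0,"gripper": -1},{"x": -2,"y": 0,"z": 0,"turn": 0,"gripper": -1},{"x": -2,"y": 0,"z": 0,"turn": 0,"gripper": -1}]}}

```text
t: 19.02
position: [0.2571, 0.2102, 0.4059]
tool_rot: [-0.013, 0.996, 0.091, 0.022]
contact_force: [0.4, -0.3, -0.1]
opening: 0.0853
```

```bash
python3 -c "
from h import *
st()"
```

```text
t 19.02 j [ 0.183 -0.336 -0.749  1.981 -0.237  1.365 -1.888] p [0.2571 0.2102 0.4059] r 0.332 open 0.0853 F [ 0.4 -0.3 -0.1]
tx [0.982 0.181 0.045] ty [ 0.182 -0.983 -0.023] tz [ 0.041  0.03  -0.999] tilt 2.9 yaw 10.44
```

Emit:
{"name": "carry_out", "arguments": {"steps": [{"x": -2.4,"y": 1.4,"z": 0,"turn": 0,"gripper": -1},{"x": -2.4,"y": 1.4,"z": 0,"turn": 0,"gripper": -1},{"x": -2.4,"y": 1.4,"z": 0,"turn": 0,"gripper": -1}]}}

```text
t: 19.27
position: [0.2396, 0.1957, 0.4079]
tool_rot: [-0.012, 0.996, 0.09, 0.024]
contact_force: [-0.2, -0.5, 0.4]
opening: 0.0853
```

```bash
python3 -c "
from h import *
st()"
```

```text
t 19.27 j [-0.237 -0.337 -0.456  2.023 -0.144  1.372 -2.04 ] p [0.2396 0.1957 0.4079] r 0.309 open 0.0853 F [-0.2 -0.5  0.4]
tx [0.983 0.179 0.049] ty [ 0.18  -0.983 -0.02 ] tz [ 0.045  0.029 -0.999] tilt 3.05 yaw 10.31
```

Emit:
{"name": "carry_out", "arguments": {"steps": [{"x": -2.5,"y": 1.5,"z": 0,"turn": 0,"gripper": -1},{"x": -2.5,"y": 1.5,"z": 0,"turn": 0,"gripper": -1},{"x": -2.5,"y": 1.5,"z": 0,"turn": 0,"gripper": -1},{"x": -2.5,"y": 1.5,"z": 0,"turn": 0,"gripper": -1}]}}

```text
t: 19.6
position: [0.2266, 0.1817, 0.3931]
tool_rot: [-0.003, 0.996, 0.084, 0.008]
contact_force: [0.0, -1.0, -0.4]
opening: 0.0854
```

```bash
python3 -c "
from h import *
st()"
```

```text
t 19.6 j [-0.474 -0.337 -0.292  2.069 -0.092  1.382 -2.137] p [0.2266 0.1817 0.3931] r 0.29 open 0.0854 F [ 0.  -1.  -0.4]
tx [0.986 0.167 0.016] ty [ 0.167 -0.986 -0.004] tz [ 0.015  0.006 -1.   ] tilt 0.93 yaw 9.61
```

```bash
python3 -c "
from h import *
to(.626,.05,.21,100.6)"
```

```text
t 19.6 j [-0.474 -0.337 -0.292  2.069 -0.092  1.382 -2.137] p [0.2266 0.1817 0.3931] r 0.29 open 0.0854 F [ 0.  -1.  -0.4]
tx [0.986 0.167 0.016] ty [ 0.167 -0.986 -0.004] tz [ 0.015  0.006 -1.   ] tilt 0.93 yaw 9.61
delta cm [36.89 19.73 18.81] rows>= 12 per row [3.07 1.64 1.57]
turn rad 1.554
```

Emit:
{"name": "carry_out", "arguments": {"steps": [{"x": 3,"y": 1.6,"z": 1.5,"turn": 0,"gripper": -1},{"x": 3,"y": 1.6,"z": 1.5,"turn": 0,"gripper": -1},{"x": 3,"y": 1.6,"z": 1.5,"turn": 0,"gripper": -1},{"x": 3,"y": 1.6,"z": 1.5,"turn": 0,"gripper": -1},{"x": 3,"y": 1.6,"z": 1.5,"turn": 0,"gripper": -1},{"x": 3,"y": 1.6,"z": 1.5,"turn": 0,"gripper": -1},{"x": 3,"y": 1.6,"z": 1.5,"turn": 0,"gripper": -1},{"x": 3,"y": 1.6,"z": 1.5,"turn": 0,"gripper": -1}]}}

```text
t: 20.27
position: [0.4875, 0.1023, 0.2756]
tool_rot: [-0.006, 0.996, 0.09, 0.007]
contact_force: [0.7, -0.1, 0.6]
opening: 0.0853
```

Emit:
{"name": "carry_out", "arguments": {"steps": [{"x": 3,"y": 1.6,"z": 1.5,"turn": 0,"gripper": -1},{"x": 3,"y": 1.6,"z": 1.5,"turn": 0,"gripper": -1},{"x": 3,"y": 1.6,"z": 1.5,"turn": 0,"gripper": -1},{"x": 3,"y": 1.6,"z": 1.5,"turn": 0,"gripper": -1},{"x": 0,"y": 0,"z": 0,"turn": -0.12,"gripper": -1},{"x": 0,"y": 0,"z": 0,"turn": -0.12,"gripper": -1},{"x": 0,"y": 0,"z": 0,"turn": -0.12,"gripper": -1},{"x": 0,"y": 0,"z": 0,"turn": -0.12,"gripper": -1}]}}

```text
t: 20.93
position: [0.6164, 0.0623, 0.2171]
tool_rot: [-0.004, 0.945, 0.327, 0.008]
contact_force: [-0.9, 0.4, 0.2]
opening: 0.0853
```

Emit:
{"name": "carry_out", "arguments": {"steps": [{"x": 0,"y": 0,"z": 0,"turn": -0.12,"gripper": -1},{"x": 0,"y": 0,"z": 0,"turn": -0.12,"gripper": -1},{"x": 0,"y": 0,"z": 0,"turn": -0.12,"gripper": -1},{"x": 0,"y": 0,"z": 0,"turn": -0.12,"gripper": -1},{"x": 0,"y": 0,"z": 0,"turn": -0.12,"gripper": -1},{"x": 0,"y": 0,"z": 0,"turn": -0.12,"gripper": -1},{"x": 0,"y": 0,"z": 0,"turn": -0.12,"gripper": -1},{"x": 0,"y": 0,"z": 0,"turn": -0.12,"gripper": -1}]}}

```text
t: 21.6
position: [0.6163, 0.0623, 0.2176]
tool_rot: [0.0, 0.687, 0.726, 0.009]
contact_force: [0.6, -1.0, 0.0]
opening: 0.0853
```

```bash
python3 -c "
from h import *
to(.626,.05,.069,100.6)
for n in ('scene','top'): cv2.imwrite(f'pics/{n}7.png',vision.read_camera(n))
"
```

```text
t 21.6 j [-0.032  0.402 -0.216  1.708  0.087  1.026 -0.22 ] p [0.6163 0.0623 0.2176] r 0.619 open 0.0853 F [ 0.6 -1.   0. ]
tx [-0.055  0.998  0.012] ty [0.998 0.055 0.013] tz [ 0.013  0.012 -1.   ] tilt 1.02 yaw 93.16
delta cm [-1.46  0.7  14.86] rows>= 4 per row [-0.36  0.18  3.71]
turn rad -0.13
```

View pics/scene7.png

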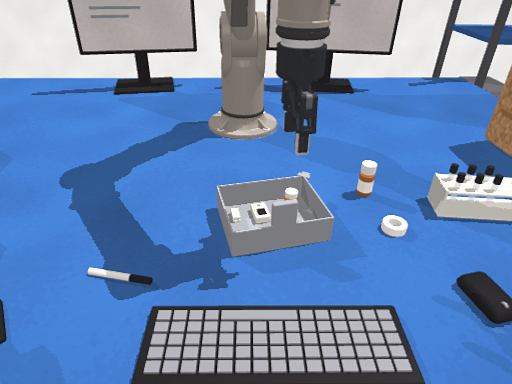

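View pics/top7.png

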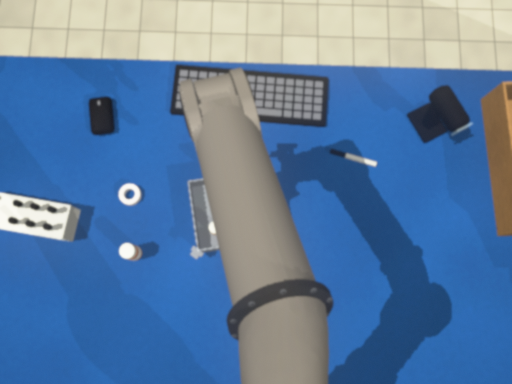

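```bash
python3 -c "
from h import *
im=cv2.imread('pics/scene7.png')[165:260,210:340]; cv2.imwrite('pics/c7.png',cv2.resize(im,None,fx=6,fy=6,interpolation=2))
print(proj('scene',(.626,.05,.11)))
"
```

```text
[284.46661008 201.85176288]
```

View pics/c7.png

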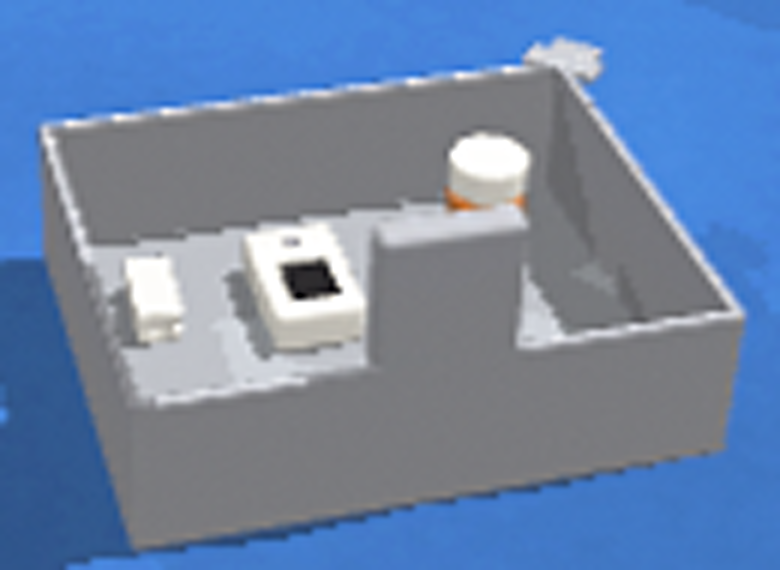

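Emit:
{"name": "carry_out", "arguments": {"steps": [{"x": -0.7,"y": 0.3,"z": 2,"turn": -0.06,"gripper": -1},{"x": -0.7,"y": 0.4,"z": 2,"turn": -0.07,"gripper": -1},{"x": 0,"y": 0,"z": 0,"turn": 0,"gripper": -1}]}}

```text
t: 21.95
position: [0.6233, 0.0472, 0.1737]
tool_rot: [-0.001, 0.642, 0.767, 0.006]
contact_force: [-0.6, -0.7, -0.6]
opening: 0.0856
```

```bash
python3 -c "
from h import *
to(.626,.05,.069,100.6)"
```

```text
t 21.95 j [ 0.002  0.46  -0.23   1.73   0.114  0.957 -0.094] p [0.6233 0.0472 0.1737] r 0.625 open 0.0856 F [-0.6 -0.7 -0.6]
tx [-0.175  0.984  0.009] ty [0.985 0.175 0.009] tz [ 0.007  0.01  -1.   ] tilt 0.72 yaw 100.09
delta cm [ 0.13  0.22 10.47] rows>= 3 per row [0.04 0.07 3.49]
turn rad -0.009
```

Emit:
{"name": "carry_out", "arguments": {"steps": [{"x": 0,"y": 0.1,"z": 3,"turn": 0,"gripper": -1},{"x": 0,"y": 0.1,"z": 3,"turn": 0,"gripper": -1},{"x": 0,"y": 0,"z": 2.5,"turn": 0,"gripper": -1},{"x": 0,"y": 0,"z": 1.5,"turn": 0,"gripper": -1},{"x": 0,"y": 0,"z": 0.4,"turn": 0,"gripper": -1},{"x": 0,"y": 0,"z": 0,"turn": 0,"gripper": -0.5}], "squeeze": 110}}

```text
t: 22.45
position: [0.6278, 0.0514, 0.0729]
tool_rot: [0.0, 0.642, 0.767, 0.008]
contact_force: [-0.3, 0.5, 1.2]
opening: 0.0754
```

Emit:
{"name": "carry_out", "arguments": {"steps": [{"x": 0,"y": 0,"z": 0,"turn": 0,"gripper": 1},{"x": 0,"y": 0,"z": 0,"turn": 0,"gripper": 1},{"x": 0,"y": 0,"z": 0,"turn": 0,"gripper": 1},{"x": 0,"y": 0,"z": 0,"turn": 0,"gripper": 1},{"x": 0,"y": 0,"z": 0,"turn": 0,"gripper": 1},{"x": 0,"y": 0,"z": 0,"turn": 0,"gripper": 1},{"x": 0,"y": 0,"z": 0,"turn": 0,"gripper": 1}]}}

```text
t: 23.03
position: [0.6274, 0.0507, 0.0741]
tool_rot: [0.0, 0.641, 0.767, 0.008]
contact_force: [-5.8, -1.0, 9.1]
opening: 0.0126
```

```bash
python3 -c "
from h import *
st()"
```

```text
t 23.03 j [-0.018  0.585 -0.212  1.788  0.154  0.772 -0.127] p [0.6274 0.0507 0.0741] r 0.629 open 0.0126 F [-5.8 -1.   9.1]
tx [-0.178  0.984  0.009] ty [0.984 0.178 0.012] tz [ 0.011  0.011 -1.   ] tilt 0.89 yaw 100.25
```

Emit:
{"name": "carry_out", "arguments": {"steps": [{"x": 0,"y": 0,"z": -0.5,"turn": 0,"gripper": 1},{"x": 0,"y": 0,"z": -1,"turn": 0,"gripper": 1},{"x": 0,"y": 0,"z": -1.5,"turn": 0,"gripper": 1},{"x": 0,"y": 0,"z": -1.5,"turn": 0,"gripper": 1},{"x": 0,"y": 0,"z": -1.5,"turn": 0,"gripper": 1},{"x": 0,"y": 0,"z": 0,"turn": 0,"gripper": 1}]}}

```text
t: 23.53
position: [0.63, 0.0507, 0.137]
tool_rot: [0.003, 0.641, 0.767, 0.011]
contact_force: [1.2, 0.9, -2.7]
opening: 0.013
```

```bash
python3 -c "
from h import *
s,R=st(); print(s['wrist_torque'])
cv2.imwrite('pics/scene8.png',vision.read_camera('scene'))"
```

```text
t 23.53 j [-0.006  0.506 -0.226  1.751  0.13   0.879 -0.106] p [0.63   0.0507 0.137 ] r 0.632 open 0.013 F [ 1.2  0.9 -2.7]
tx [-0.178  0.984  0.01 ] ty [0.984 0.178 0.021] tz [ 0.019  0.013 -1.   ] tilt 1.3 yaw 100.27
[ 0.05701163 -0.29961427 -0.00972701]
```

View pics/scene8.png

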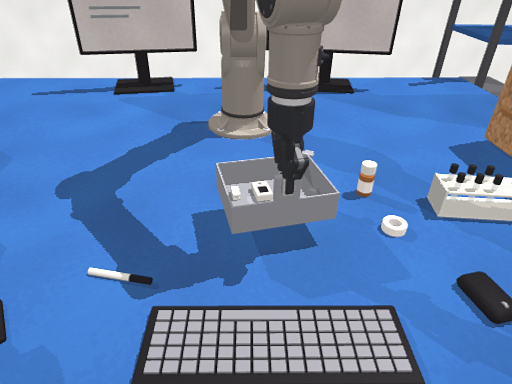

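```bash
python3 -c "
from h import *
from sim import *
from un import run
j0=bot.observe()['joints']
j=j0
for k in range(6): j=step(j,0,0,-3,0)
for k in range(6): j=step(j,0,0,0,-.11)
print(*info(j))
for name,u in (('up',(0,3)),('up-out',(2,2)),('upin',(-1,3))):
    q=j; print(name)
    for k in range(8):
        p=fk2(q,P)[0]; az=np.arctan2(p[1],p[0]); q=run(q,az,[(u[0],u[1],5)],.7); print(*info(q))
"
```

```text
[0.625 0.049 0.315] tilt 1.2 tz [ 0.02  0.01 -1.  ] yaw 138.1 j [ 0.36  0.42 -0.73  1.54  0.28  1.27  0.44]
up
[0.625 0.049 0.465] tilt 1.2 tz [ 0.02  0.01 -1.  ] yaw 138.1 j [ 0.34  0.35 -0.72  1.29  0.23  1.56  0.49]
[0.625 0.049 0.615] tilt 1.2 tz [ 0.02  0.01 -1.  ] yaw 138.1 j [ 0.14  0.36 -0.53  0.92  0.18  1.88  0.54]
[0.602 0.048 0.69 ] tilt 5.5 tz [ 0.09  0.02 -1.  ] yaw 137.9 j [-0.42  0.27  0.39  0.87 -0.13  1.92  0.74]
[0.579 0.047 0.743] tilt 11.0 tz [ 0.19  0.03 -0.98] yaw 137.5 j [-0.55  0.21  0.54  0.85 -0.14  1.92  0.74]
[0.561 0.047 0.793] tilt 16.6 tz [ 0.28  0.04 -0.96] yaw 136.8 j [-0.65  0.16  0.64  0.8  -0.14  1.92  0.74]
[0.547 0.046 0.842] tilt 22.2 tz [ 0.37  0.05 -0.93] yaw 135.8 j [-0.75  0.13  0.74  0.73 -0.14  1.92  0.73]
[0.534 0.046 0.889] tilt 27.8 tz [ 0.46  0.06 -0.88] yaw 134.5 j [-0.82  0.12  0.82  0.65 -0.15  1.92  0.73]
[0.523 0.046 0.935] tilt 33.4 tz [ 0.55  0.07 -0.84] yaw 132.9 j [-0.85  0.11  0.86  0.56 -0.16  1.92  0.72]
up-out
[0.725 0.056 0.415] tilt 1.2 tz [ 0.02  0.01 -1.  ] yaw 138.1 j [ 0.12  0.51 -0.47  1.12  0.22  1.53  0.53]
[0.82
[... 929 characters left out ...]
1 j [ 0.52  0.2  -0.9   1.16  0.16  1.83  0.51]
[0.469 0.037 0.7  ] tilt 4.7 tz [ 0.08  0.03 -1.  ] yaw 138.0 j [-0.03  0.03 -0.18  1.11 -0.01  1.92  0.63]
[0.421 0.035 0.746] tilt 10.3 tz [ 0.17  0.05 -0.98] yaw 137.6 j [ 0.38 -0.06 -0.53  1.09 -0.05  1.92  0.67]
[0.383 0.034 0.789] tilt 16.1 tz [ 0.27  0.06 -0.96] yaw 136.9 j [ 0.42 -0.15 -0.48  1.07 -0.12  1.92  0.72]
[0.354 0.035 0.833] tilt 22.0 tz [ 0.37  0.07 -0.93] yaw 135.8 j [ 0.3  -0.21 -0.35  1.03 -0.13  1.92  0.71]
[0.329 0.036 0.877] tilt 27.9 tz [ 0.46  0.08 -0.88] yaw 134.5 j [ 0.25 -0.25 -0.29  0.97 -0.14  1.92  0.7 ]
[0.308 0.036 0.923] tilt 33.9 tz [ 0.55  0.1  -0.83] yaw 132.7 j [ 0.23 -0.27 -0.26  0.89 -0.15  1.92  0.69]
```

Emit:
{"name": "carry_out", "arguments": {"steps": [{"x": 0,"y": 0.3,"z": -2,"turn": 0,"gripper": 1},{"x": 0,"y": 0.5,"z": -2.5,"turn": 0,"gripper": 1},{"x": 0,"y": 0.5,"z": -2.5,"turn": 0,"gripper": 1},{"x": 0,"y": 0.5,"z": -2.5,"turn": 0,"gripper": 1},{"x": 0,"y": 0.5,"z": -2.5,"turn": 0,"gripper": 1},{"x": 0,"y": 0.5,"z": -2.5,"turn": 0,"gripper": 1},{"x": 0,"y": 0.5,"z": -2.5,"turn": 0,"gripper": 1},{"x": 0,"y": 0.3,"z": -2,"turn": 0,"gripper": 1}]}}

```text
t: 24.25
position: [0.6611, 0.0545, 0.3245]
tool_rot: [0.001, 0.641, 0.768, 0.009]
contact_force: [0.7, 0.5, -3.4]
opening: 0.0129
```

Emit:
{"name": "carry_out", "arguments": {"steps": [{"x": 0,"y": 0,"z": -1,"turn": -0.05,"gripper": 1},{"x": 0,"y": 0,"z": -1,"turn": -0.1,"gripper": 1},{"x": 0,"y": 0,"z": -1,"turn": -0.1,"gripper": 1},{"x": 0,"y": 0,"z": -1,"turn": -0.1,"gripper": 1},{"x": 0,"y": 0,"z": -1,"turn": -0.1,"gripper": 1},{"x": 0,"y": 0,"z": -1,"turn": -0.1,"gripper": 1},{"x": 0,"y": 0,"z": -1,"turn": -0.1,"gripper": 1},{"x": 0,"y": 0,"z": -1,"turn": -0.05,"gripper": 1}]}}

```text
t: 24.92
position: [0.6595, 0.0534, 0.4025]
tool_rot: [0.003, 0.336, 0.942, 0.007]
contact_force: [0.4, -0.4, -3.5]
opening: 0.0127
```

```bash
python3 -c "
from h import *
s,R=st()
cv2.imwrite('pics/scene9.png',vision.read_camera('scene'))"
```

```text
t 24.92 j [ 0.076  0.376 -0.354  1.339  0.12   1.436  0.615] p [0.6595 0.0534 0.4025] r 0.662 open 0.0127 F [ 0.4 -0.4 -3.5]
tx [-0.774  0.634 -0.   ] ty [0.634 0.773 0.016] tz [ 0.01   0.012 -1.   ] tilt 0.91 yaw 140.67
```

View pics/scene9.png

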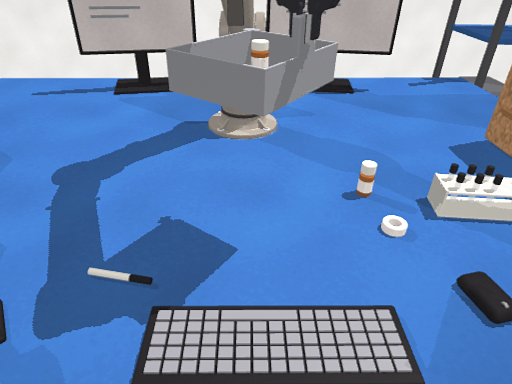

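Emit:
{"name": "carry_out", "arguments": {"steps": [{"x": 0,"y": 0,"z": -1.5,"turn": 0,"gripper": 1},{"x": 0,"y": 0,"z": -2.5,"turn": 0,"gripper": 1},{"x": 0,"y": 0,"z": -2.5,"turn": 0,"gripper": 1},{"x": 0,"y": 0,"z": -2.5,"turn": 0,"gripper": 1},{"x": 0,"y": 0,"z": -2.5,"turn": 0,"gripper": 1},{"x": 0,"y": 0,"z": -2.5,"turn": 0,"gripper": 1},{"x": 0,"y": 0,"z": -2.5,"turn": 0,"gripper": 1},{"x": 0,"y": 0,"z": -2.5,"turn": 0,"gripper": 1}]}}

```text
t: 25.63
position: [0.6574, 0.0512, 0.5934]
tool_rot: [0.003, 0.34, 0.941, 0.007]
contact_force: [0.7, 0.1, -3.1]
opening: 0.0125
```

```bash
python3 -c "
from h import *
s,R=st()"
```

```text
t 25.63 j [ 0.022  0.393 -0.335  0.901  0.123  1.851  0.624] p [0.6574 0.0512 0.5934] r 0.659 open 0.0125 F [ 0.7  0.1 -3.1]
tx [-0.769  0.639 -0.001] ty [0.639 0.769 0.016] tz [ 0.011  0.012 -1.   ] tilt 0.92 yaw 140.3
```

Emit:
{"name": "carry_out", "arguments": {"steps": [{"x": 0,"y": 0,"z": -2.5,"turn": 0,"gripper": 1},{"x": 0,"y": 0,"z": -2.5,"turn": 0,"gripper": 1},{"x": 0,"y": 0,"z": -2.5,"turn": 0,"gripper": 1},{"x": 0,"y": 0,"z": -2.5,"turn": 0,"gripper": 1},{"x": 0,"y": 0,"z": -2.5,"turn": 0,"gripper": 1},{"x": 0,"y": 0,"z": -2.5,"turn": 0,"gripper": 1},{"x": 0,"y": 0,"z": -2.5,"turn": 0,"gripper": 1},{"x": 0,"y": 0,"z": -2.5,"turn": 0,"gripper": 1}]}}

```text
t: 26.3
position: [0.6314, 0.0481, 0.6752]
tool_rot: [0.038, 0.339, 0.94, 0.022]
contact_force: [-1.1, 1.0, -4.6]
opening: 0.0128
```

```bash
python3 -c "
from h import *
s,R=st()"
```

```text
t 26.3 j [-0.39   0.331  0.382  0.827 -0.142  1.915  0.792] p [0.6314 0.0481 0.6752] r 0.633 open 0.0128 F [-1.1  1.  -4.6]
tx [-0.768  0.638 -0.057] ty [0.635 0.77  0.066] tz [ 0.087  0.015 -0.996] tilt 5.04 yaw 140.25
```

Emit:
{"name": "carry_out", "arguments": {"steps": [{"x": 0,"y": 0,"z": -2.5,"turn": 0,"gripper": 1},{"x": 0,"y": 0,"z": -2.5,"turn": 0,"gripper": 1},{"x": 0,"y": 0,"z": -2.5,"turn": 0,"gripper": 1},{"x": 0,"y": 0,"z": -2.5,"turn": 0,"gripper": 1},{"x": 0,"y": 0,"z": -2.5,"turn": 0,"gripper": 1},{"x": 0,"y": 0,"z": -2.5,"turn": 0,"gripper": 1},{"x": 0,"y": 0,"z": -2.5,"turn": 0,"gripper": 1},{"x": 0,"y": 0,"z": -2.5,"turn": 0,"gripper": 1}]}}

```text
t: 26.97
position: [0.5753, 0.0423, 0.7632]
tool_rot: [0.106, 0.337, 0.934, 0.053]
contact_force: [-0.3, -0.6, -2.3]
opening: 0.0126
```

```bash
python3 -c "
from h import *
s,R=st()
cv2.imwrite('pics/scene10.png',vision.read_camera('scene'))"
```

```text
t 26.97 j [-0.569  0.196  0.56   0.82  -0.131  1.915  0.789] p [0.5753 0.0423 0.7632] r 0.577 open 0.0126 F [-0.3 -0.6 -2.3]
tx [-0.751  0.641 -0.162] ty [0.618 0.767 0.169] tz [ 0.233  0.027 -0.972] tilt 13.55 yaw 139.52
```

View pics/scene10.png

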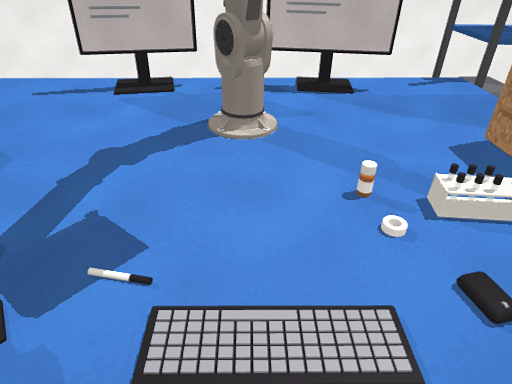

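Emit:
{"name": "carry_out", "arguments": {"steps": [{"x": -0.5,"y": 0.5,"z": -2.5,"turn": 0,"gripper": 1},{"x": -0.5,"y": 0.5,"z": -2.5,"turn": 0,"gripper": 1},{"x": -0.5,"y": 0.5,"z": -2.5,"turn": 0,"gripper": 1},{"x": -0.5,"y": 0.5,"z": -2.5,"turn": 0,"gripper": 1},{"x": -0.5,"y": 0.5,"z": -2.5,"turn": 0,"gripper": 1},{"x": -0.5,"y": 0.5,"z": -2.5,"turn": 0,"gripper": 1},{"x": -0.5,"y": 0.5,"z": -2.5,"turn": 0,"gripper": 1},{"x": -0.5,"y": 0.5,"z": -2.5,"turn": 0,"gripper": 1}]}}

```text
t: 27.68
position: [0.5515, 0.0402, 0.8456]
tool_rot: [0.179, 0.333, 0.922, 0.087]
contact_force: [0.5, 0.2, -3.2]
opening: 0.0125
```

```bash
python3 -c "
from h import *
s,R=st()"
```

```text
t 27.68 j [-0.709  0.143  0.711  0.712 -0.133  1.915  0.785] p [0.5515 0.0402 0.8456] r 0.553 open 0.0125 F [ 0.5  0.2 -3.2]
tx [-0.714  0.645 -0.273] ty [0.582 0.764 0.279] tz [ 0.388  0.04  -0.921] tilt 22.96 yaw 137.94
```

Emit:
{"name": "carry_out", "arguments": {"steps": [{"x": -0.7,"y": 0.7,"z": -2.5,"turn": 0,"gripper": 1},{"x": -0.7,"y": 0.7,"z": -2.5,"turn": 0,"gripper": 1},{"x": -0.7,"y": 0.7,"z": -2.5,"turn": 0,"gripper": 1},{"x": -0.7,"y": 0.7,"z": -2.5,"turn": 0,"gripper": 1},{"x": -0.7,"y": 0.7,"z": -2.5,"turn": 0,"gripper": 1},{"x": -0.7,"y": 0.7,"z": -2.5,"turn": 0,"gripper": 1},{"x": 0,"y": 0,"z": 0,"turn": 0,"gripper": 1}]}}

```text
t: 28.27
position: [0.5288, 0.0373, 0.909]
tool_rot: [0.236, 0.328, 0.908, 0.114]
contact_force: [-0.6, -0.9, -2.6]
opening: 0.0127
```

```bash
python3 -c "
from h import *
s,R=st()
from sim import *
j=s['joints']
# move down & outward keeping tilt
import numpy as np
d=np.array([.15,0,-.35])
for k in range(14):
    Rk=fk2(j,P)[1]; j=step(j,*(Rk.T@d*100/14),0,.7)
    if k%3==1: print(*info(j))
"
```

```text
t 28.27 j [-0.834  0.111  0.844  0.617 -0.135  1.916  0.781] p [0.5288 0.0373 0.909 ] r 0.53 open 0.0127 F [-0.6 -0.9 -2.6]
tx [-0.673  0.649 -0.354] ty [0.542 0.759 0.362] tz [ 0.504  0.052 -0.862] tilt 30.41 yaw 136.04
[0.552 0.037 0.86 ] tilt 30.4 tz [ 0.5   0.05 -0.86] yaw 136.0 j [-0.89  0.02  0.72  0.83  0.02  1.76  0.72]
[0.584 0.037 0.785] tilt 30.4 tz [ 0.5   0.05 -0.86] yaw 136.0 j [-0.85 -0.03  0.63  1.07  0.07  1.57  0.68]
[0.616 0.037 0.71 ] tilt 30.4 tz [ 0.5   0.05 -0.86] yaw 136.0 j [-0.81 -0.03  0.61  1.25  0.07  1.39  0.69]
[0.648 0.037 0.635] tilt 30.4 tz [ 0.5   0.05 -0.86] yaw 136.0 j [-0.78 -0.01  0.62  1.39  0.04  1.23  0.71]
[0.681 0.037 0.56 ] tilt 30.4 tz [ 0.5   0.05 -0.86] yaw 136.0 j [-0.75  0.05  0.64  1.5  -0.02  1.06  0.76]
```

```bash
python3 -c "
from h import *
to(.66,.037,.45)"
```

```text
t 28.27 j [-0.834  0.111  0.844  0.617 -0.135  1.916  0.781] p [0.5288 0.0373 0.909 ] r 0.53 open 0.0127 F [-0.6 -0.9 -2.6]
tx [-0.673  0.649 -0.354] ty [0.542 0.759 0.362] tz [ 0.504  0.052 -0.862] tilt 30.41 yaw 136.04
delta cm [ 7.41 -9.51 46.19] rows>= 12 per row [ 0.62 -0.79  3.85]
```

Emit:
{"name": "carry_out", "arguments": {"steps": [{"x": 0.2,"y": -0.2,"z": 1,"turn": 0,"gripper": 1},{"x": 0.4,"y": -0.5,"z": 2.5,"turn": 0,"gripper": 1},{"x": 0.4,"y": -0.5,"z": 2.5,"turn": 0,"gripper": 1},{"x": 0.4,"y": -0.5,"z": 2.5,"turn": 0,"gripper": 1},{"x": 0.4,"y": -0.5,"z": 2.5,"turn": 0,"gripper": 1},{"x": 0.4,"y": -0.5,"z": 2.5,"turn": 0,"gripper": 1},{"x": 0.4,"y": -0.5,"z": 2.5,"turn": 0,"gripper": 1},{"x": 0.4,"y": -0.5,"z": 2.5,"turn": 0,"gripper": 1}]}}

```text
t: 28.93
position: [0.5821, 0.039, 0.7204]
tool_rot: [0.234, 0.328, 0.909, 0.112]
contact_force: [0.8, -0.3, -2.6]
opening: 0.0131
```

Emit:
{"name": "carry_out", "arguments": {"steps": [{"x": 0.4,"y": -0.5,"z": 2.5,"turn": 0,"gripper": 1},{"x": 0.4,"y": -0.5,"z": 2.5,"turn": 0,"gripper": 1},{"x": 0.4,"y": -0.5,"z": 2.5,"turn": 0,"gripper": 1},{"x": 0.4,"y": -0.5,"z": 2.5,"turn": 0,"gripper": 1},{"x": 0.4,"y": -0.5,"z": 2.5,"turn": 0,"gripper": 1},{"x": 0.4,"y": -0.5,"z": 2.5,"turn": 0,"gripper": 1},{"x": 0.4,"y": -0.5,"z": 2.5,"turn": 0,"gripper": 1},{"x": 0.2,"y": -0.2,"z": 1,"turn": 0,"gripper": 1}]}}

```text
t: 29.6
position: [0.6329, 0.0393, 0.5335]
tool_rot: [0.231, 0.328, 0.909, 0.11]
contact_force: [-1.2, -0.1, -4.3]
opening: 0.0127
```

```bash
python3 -c "
from h import *
s,R=st()
for n in ('scene','top'): cv2.imwrite(f'pics/{n}11.png',vision.read_camera(n))"
```

```text
t 29.6 j [-0.993 -0.073  0.773  1.641  0.123  1.039  0.635] p [0.6329 0.0393 0.5335] r 0.634 open 0.0127 F [-1.2 -0.1 -4.3]
tx [-0.677  0.648 -0.348] ty [0.546 0.76  0.353] tz [ 0.493  0.048 -0.868] tilt 29.72 yaw 136.25
```

View pics/scene11.png

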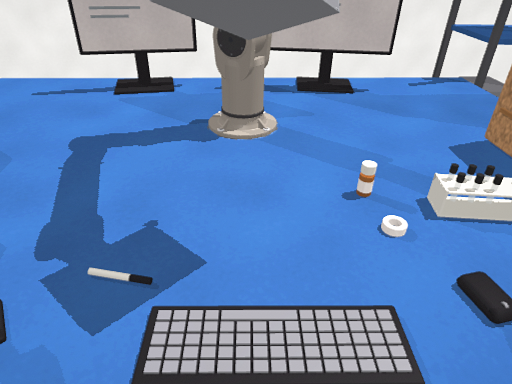

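View pics/top11.png

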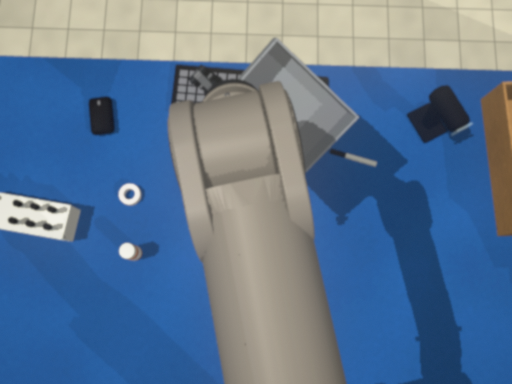

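```bash
python3 -c "
from h import *
print(ray('top',250,190)[0])
to(.62,-.22,.45)
g=np.array([.63,-.22,.45])
from sim import *
j=bot.observe()['joints']
R=fk2(j,P)[1]; d=R.T@(np.array([.62,-.22,.45])-fk2(j,P)[0])*100/12
for k in range(12): j=step(j,*d,0,.7)
print(*info(j)); p,R=fk2(j,P)
tp=lambda l:p-R[:,2]*.0187+R[:,1]*(l[0]-.078)+R[:,0]*l[1]-R[:,2]*(l[2]-.088)
w=p-R[:,2]*.325
print('corner',tp((-.081,.101,.004)),proj('top',tp((-.081,.101,.004))),'mid',proj('top',tp((-.04,.06,.06))),'wrist',w,proj('top',w),'rim',[proj('top',tp((a,b,.06))).round() for a in(-.081,.081) for b in (-.1,.1)])
"
```

```text
[0.36269305 0.01567442 1.19133911]
t 29.7 j [-0.993 -0.074  0.772  1.637  0.124  1.042  0.634] p [0.6332 0.0397 0.5358] r 0.634 open 0.0128 F [ 0.2  0.2 -3.3]
tx [-0.677  0.648 -0.35 ] ty [0.545 0.76  0.354] tz [ 0.495  0.049 -0.868] tilt 29.82 yaw 136.24
delta cm [-12.94 -23.49   5.52] rows>= 7 per row [-1.85 -3.36  0.79]
[ 0.62 -0.22  0.45] tilt 29.8 tz [ 0.49  0.05 -0.87] yaw 136.2 j [-0.71  0.11  1.19  1.74 -0.46  0.95  1.52]
corner [ 0.49728164 -0.27217621  0.30179753] [399.3297623  218.52696397] mid [412.13439062 199.14818666] wrist [ 0.45917467 -0.23590844  0.73197029] [503.79117094 193.82390618] rim [array([499., 146.]), array([411., 230.]), array([436.,  80.]), array([347., 171.])]
```

Emit:
{"name": "carry_out", "arguments": {"steps": [{"x": -0.5,"y": -1,"z": 0.2,"turn": 0,"gripper": 1},{"x": -1,"y": -2,"z": 0.4,"turn": 0,"gripper": 1},{"x": -1.1,"y": -2,"z": 0.5,"turn": 0,"gripper": 1},{"x": -1.1,"y": -2,"z": 0.5,"turn": 0,"gripper": 1},{"x": -1.1,"y": -2,"z": 0.5,"turn": 0,"gripper": 1},{"x": -1.1,"y": -2,"z": 0.5,"turn": 0,"gripper": 1},{"x": -1.1,"y": -2,"z": 0.5,"turn": 0,"gripper": 1},{"x": -1.1,"y": -2,"z": 0.5,"turn": 0,"gripper": 1}]}}

```text
t: 30.37
position: [0.6253, -0.1276, 0.4841]
tool_rot: [0.236, 0.328, 0.908, 0.113]
contact_force: [0.0, 0.1, -3.8]
opening: 0.0127
```

Emit:
{"name": "carry_out", "arguments": {"steps": [{"x": -1.1,"y": -2,"z": 0.5,"turn": 0,"gripper": 1},{"x": -1.1,"y": -2,"z": 0.5,"turn": 0,"gripper": 1},{"x": -1.1,"y": -2,"z": 0.5,"turn": 0,"gripper": 1},{"x": -1.1,"y": -1.8,"z": 0.5,"turn": 0,"gripper": 1},{"x": -0.5,"y": -0.8,"z": 0.2,"turn": 0,"gripper": 1},{"x": 0,"y": 0,"z": 0,"turn": 0,"gripper": 1},{"x": 0,"y": 0,"z": 0,"turn": 0,"gripper": 1},{"x": 0,"y": 0,"z": 0,"turn": 0,"gripper": 1}]}}

```text
t: 31.03
position: [0.6231, -0.2205, 0.4508]
tool_rot: [0.235, 0.327, 0.908, 0.113]
contact_force: [-0.1, 0.3, -2.5]
opening: 0.013
```

```bash
python3 -c "
from h import *
s,R=st(); print(s['wrist_torque'])
for n in ('scene','top'): cv2.imwrite(f'pics/{n}12.png',vision.read_camera(n))
im=cv2.imread('pics/top12.png')[70:250,330:512]; cv2.imwrite('pics/c12.png',cv2.resize(im,None,fx=3.3,fy=3.3,interpolation=2))"
```

```text
t 31.03 j [-0.718  0.139  1.23   1.726 -0.506  0.967  1.565] p [ 0.6231 -0.2205  0.4508] r 0.661 open 0.013 F [-0.1  0.3 -2.5]
tx [-0.676  0.648 -0.352] ty [0.542 0.76  0.359] tz [ 0.5    0.051 -0.864] tilt 30.19 yaw 136.21
[ 0.11074802  0.83986681 -0.00549411]
```

View pics/c12.png

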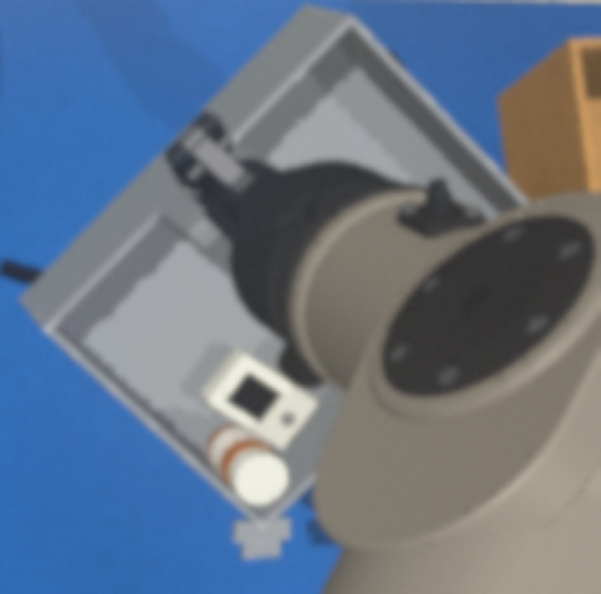

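View pics/scene12.png

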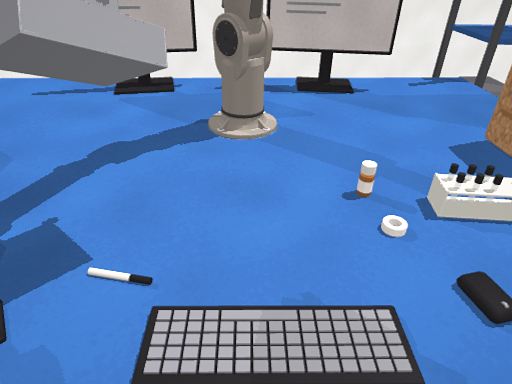

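```bash
python3 -c "
from h import *
from sim import *
j=bot.observe()['joints']; p0,R0=fk2(j,P)
for y in (.16,.24,.3):
    d=R0.T@(np.array([.62,y,.45])-p0)*100/22; q=j
    for k in range(22): q=step(q,*d,0,.7)
    print(y,(d*22).round(1),*info(q)); p,R=fk2(q,P)
    tp=lambda l:p-R[:,2]*.0187+R[:,1]*(l[0]-.078)+R[:,0]*l[1]-R[:,2]*(l[2]-.088)
    w=p-R[:,2]*.325
    print('corner',proj('top',tp((-.081,.101,.004))).round(),'-x-y',proj('top',tp((-.081,-.101,.004))).round(),'wallmid',proj('top',tp((-.07,.03,.01))).round(),'wrist',proj('top',w).round(), proj('top',w+np.array([0,0,.08])).round())
"
```

```text
0.16 [25.2 28.6  1.9] [0.62 0.16 0.45] tilt 30.2 tz [ 0.5   0.05 -0.86] yaw 136.3 j [-1.12 -0.02  0.69  1.79  0.23  0.87  0.35]
corner [195. 213.] -x-y [269. 132.] wallmid [215. 182.] wrist [114. 185.] [ 88. 165.]
0.24 [30.3 34.7  2.4] [0.62 0.24 0.45] tilt 30.2 tz [ 0.5   0.05 -0.86] yaw 136.3 j [-1.16  0.06  0.63  1.73  0.23  0.9   0.23]
corner [152. 212.] -x-y [223. 131.] wallmid [171. 181.] wrist [ 31. 183.] [-12. 162.]
0.3 [34.2 39.3  2.7] [0.62 0.3  0.45] tilt 30.2 tz [ 0.5   0.05 -0.86] yaw 136.3 j [-1.21  0.12  0.62  1.67  0.22  0.92  0.17]
corner [119. 211.] -x-y [189. 130.] wallmid [138. 180.] wrist [-31. 181.] [-87. 160.]
```

Emit:
{"name": "carry_out", "arguments": {"steps": [{"x": 0.5,"y": 0.6,"z": 0,"turn": 0,"gripper": 1},{"x": 1,"y": 1.2,"z": 0.1,"turn": 0,"gripper": 1},{"x": 1.5,"y": 1.7,"z": 0.1,"turn": 0,"gripper": 1},{"x": 1.5,"y": 1.7,"z": 0.1,"turn": 0,"gripper": 1},{"x": 1.5,"y": 1.7,"z": 0.1,"turn": 0,"gripper": 1},{"x": 1.5,"y": 1.7,"z": 0.1,"turn": 0,"gripper": 1},{"x": 1.5,"y": 1.7,"z": 0.1,"turn": 0,"gripper": 1},{"x": 1.5,"y": 1.7,"z": 0.1,"turn": 0,"gripper": 1}]}}

```text
t: 31.8
position: [0.6203, -0.059, 0.4507]
tool_rot: [0.234, 0.327, 0.908, 0.114]
contact_force: [0.6, -0.0, -4.1]
opening: 0.0128
```

Emit:
{"name": "carry_out", "arguments": {"steps": [{"x": 1.5,"y": 1.7,"z": 0.1,"turn": 0,"gripper": 1},{"x": 1.5,"y": 1.7,"z": 0.1,"turn": 0,"gripper": 1},{"x": 1.5,"y": 1.7,"z": 0.1,"turn": 0,"gripper": 1},{"x": 1.5,"y": 1.7,"z": 0.1,"turn": 0,"gripper": 1},{"x": 1.5,"y": 1.7,"z": 0.1,"turn": 0,"gripper": 1},{"x": 1.5,"y": 1.7,"z": 0.1,"turn": 0,"gripper": 1},{"x": 1.5,"y": 1.7,"z": 0.1,"turn": 0,"gripper": 1},{"x": 1.5,"y": 1.7,"z": 0.1,"turn": 0,"gripper": 1}]}}

```text
t: 32.47
position: [0.6169, 0.1224, 0.45]
tool_rot: [0.234, 0.327, 0.908, 0.114]
contact_force: [0.6, -0.2, -2.7]
opening: 0.0129
```

Emit:
{"name": "carry_out", "arguments": {"steps": [{"x": 1.5,"y": 1.7,"z": 0.1,"turn": 0,"gripper": 1},{"x": 1.5,"y": 1.7,"z": 0.1,"turn": 0,"gripper": 1},{"x": 1,"y": 1.2,"z": 0.1,"turn": 0,"gripper": 1},{"x": 0.5,"y": 0.6,"z": 0,"turn": 0,"gripper": 1},{"x": 0,"y": 0,"z": 0,"turn": 0,"gripper": 1},{"x": 0,"y": 0,"z": 0,"turn": 0,"gripper": 1}]}}

```text
t: 32.97
position: [0.6167, 0.1883, 0.4495]
tool_rot: [0.234, 0.328, 0.908, 0.112]
contact_force: [0.4, -0.6, -2.9]
opening: 0.0126
```

```bash
python3 -c "
from h import *
s,R=st(); print(s['wrist_torque'])
for n in ('scene','top'): cv2.imwrite(f'pics/{n}13.png',vision.read_camera(n))
im=cv2.imread('pics/top13.png')[70:250,70:250]; cv2.imwrite('pics/c13.png',cv2.resize(im,None,fx=3.3,fy=3.3,interpolation=2))"
```

```text
t 32.97 j [-1.129  0.002  0.652  1.775  0.24   0.885  0.294] p [0.6167 0.1883 0.4495] r 0.645 open 0.0126 F [ 0.4 -0.6 -2.9]
tx [-0.675  0.648 -0.352] ty [0.543 0.76  0.357] tz [ 0.499  0.05  -0.865] tilt 30.1 yaw 136.15
[0.06129146 0.77058989 0.00259741]
```

View pics/c13.png

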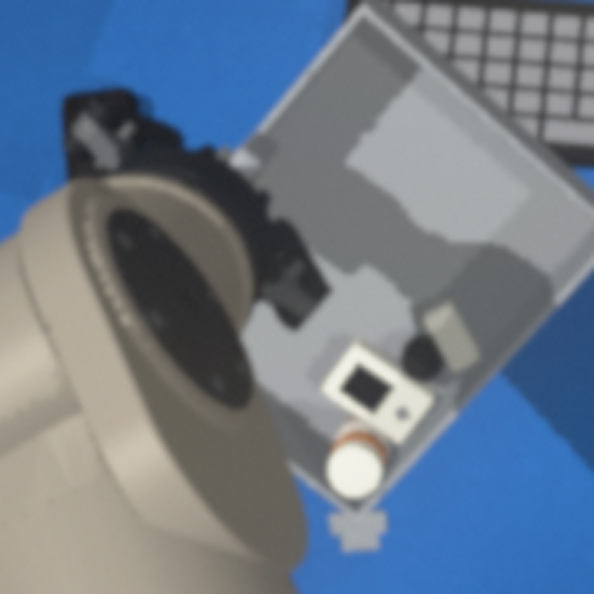

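View pics/scene13.png

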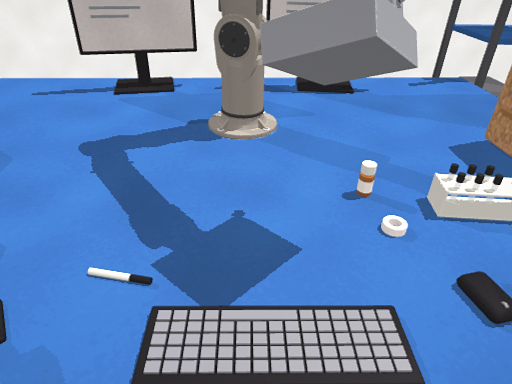

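```bash
cat > tf.py <<'E'
from h import *
def tf(pts,n='top'):
    s=bot.observe(); w,x,y,z=s['tool_rot']; R=Ro.from_quat([x,y,z,w]).as_matrix(); p=s['position']
    A=np.c_[R[:,1],R[:,0],-R[:,2]]; g=p-R[:,2]*.0187; o=g-A@np.array([.078,0,.088])
    for name,u,v,h in pts:
        c,d=ray(n,u,v); c=A.T@(c-o); d=A.T@d; q=c+d*(h-c[2])/d[2]
        e=q-[-.081,.101,.004]; print(name,(q*1000).round(),'to corner',(np.hypot(e[0],e[1])*1000).round())
E
python3 -c "
from tf import *
f=lambda a,b:(70+a/3.3,70+b/3.3)
tf([('rimcorner',*f(357,508),.06),('vialtop',*f(355,470),.054),('logger',*f(378,393),.022),('stopper',*f(423,357),.026),('clamp',*f(452,335),.018),('-x-y rim',*f(592,250),.06)])
"
```

```text
rimcorner [-80.  97.  60.] to corner 4.0
vialtop [-66.  84.  54.] to corner 23.0
logger [-53.  52.  22.] to corner 56.0
stopper [-57.  20.  26.] to corner 85.0
clamp [-62.   2.  18.] to corner 101.0
-x-y rim [-79. -88.  60.] to corner 189.0
```

Emit:
{"name": "carry_out", "arguments": {"steps": [{"x": 0,"y": 0,"z": 0,"turn": -0.08,"gripper": 1},{"x": 0,"y": 0,"z": 0,"turn": -0.1,"gripper": 1},{"x": 0,"y": 0,"z": 0,"turn": -0.1,"gripper": 1},{"x": 0,"y": 0,"z": 0,"turn": -0.1,"gripper": 1},{"x": 0,"y": 0,"z": 0,"turn": -0.1,"gripper": 1},{"x": 0,"y": 0,"z": 0,"turn": -0.07,"gripper": 1},{"x": 0,"y": 0,"z": 0,"turn": 0,"gripper": 1},{"x": 0,"y": 0,"z": 0,"turn": 0,"gripper": 1}]}}

```text
t: 33.73
position: [0.6168, 0.1875, 0.4494]
tool_rot: [0.256, 0.071, 0.963, 0.045]
contact_force: [-0.3, -0.6, -3.1]
opening: 0.013
```

Emit:
{"name": "carry_out", "arguments": {"steps": [{"x": 0,"y": 0,"z": 0,"turn": 0,"gripper": 1},{"x": 0,"y": 0,"z": 0,"turn": 0,"gripper": 1},{"x": 0,"y": 0,"z": 0,"turn": 0,"gripper": 1},{"x": 0,"y": 0,"z": 0,"turn": 0,"gripper": 1},{"x": 0,"y": 0,"z": 0,"turn": 0,"gripper": 1},{"x": 0,"y": 0,"z": 0,"turn": 0,"gripper": 1}]}}

```text
t: 34.23
position: [0.6166, 0.189, 0.4493]
tool_rot: [0.256, 0.069, 0.963, 0.045]
contact_force: [-0.2, -0.3, -2.5]
opening: 0.0124
```

```bash
python3 -c "
from h import *
s,R=st()
cv2.imwrite('pics/top14.png',vision.read_camera('top'))
im=cv2.imread('pics/top14.png')[70:250,70:250]; cv2.imwrite('pics/c14.png',cv2.resize(im,None,fx=3.3,fy=3.3,interpolation=2))"
```

```text
t 34.23 j [-1.127  0.002  0.649  1.775  0.239  0.885  0.843] p [0.6166 0.189  0.4493] r 0.645 open 0.0124 F [-0.2 -0.3 -2.5]
tx [-0.86   0.156 -0.487] ty [0.11  0.986 0.121] tz [ 0.499  0.051 -0.865] tilt 30.09 yaw 169.72
```

View pics/c14.png

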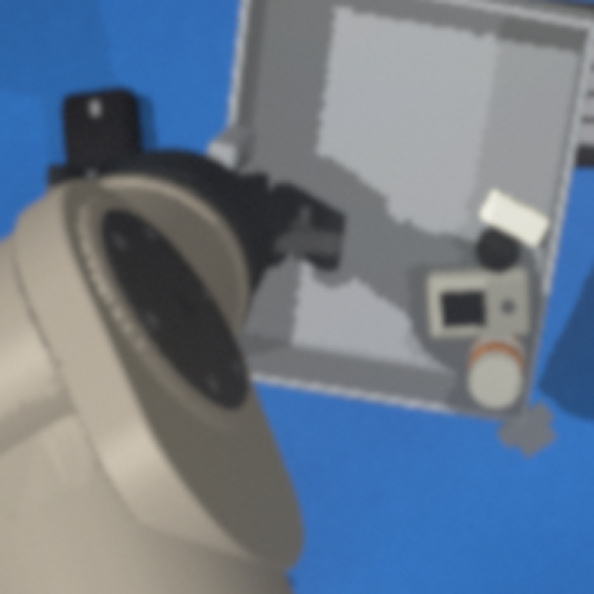

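Emit:
{"name": "carry_out", "arguments": {"steps": [{"x": 0,"y": 0,"z": 0,"turn": -0.08,"gripper": 1},{"x": 0,"y": 0,"z": 0,"turn": -0.1,"gripper": 1},{"x": 0,"y": 0,"z": 0,"turn": -0.1,"gripper": 1},{"x": 0,"y": 0,"z": 0,"turn": -0.1,"gripper": 1},{"x": 0,"y": 0,"z": 0,"turn": -0.1,"gripper": 1},{"x": 0,"y": 0,"z": 0,"turn": -0.1,"gripper": 1},{"x": 0,"y": 0,"z": 0,"turn": 0,"gripper": 1},{"x": 0,"y": 0,"z": 0,"turn": 0,"gripper": 1}]}}

```text
t: 34.95
position: [0.6165, 0.189, 0.4492]
tool_rot: [0.258, -0.208, 0.943, -0.03]
contact_force: [-0.1, -0.5, -3.1]
opening: 0.013
```

```bash
python3 -c "
from h import *
s,R=st()
cv2.imwrite('pics/top15.png',vision.read_camera('top'))
im=cv2.imread('pics/top15.png')[70:250,70:270]; cv2.imwrite('pics/c15.png',cv2.resize(im,None,fx=3.3,fy=3.3,interpolation=2))"
```

```text
t 34.95 j [-1.126  0.002  0.648  1.775  0.239  0.885  1.42 ] p [0.6165 0.189  0.4492] r 0.645 open 0.013 F [-0.1 -0.5 -3.1]
tx [-0.781 -0.408 -0.474] ty [-0.377  0.912 -0.164] tz [ 0.499  0.051 -0.865] tilt 30.08 yaw -152.43
```

View pics/c15.png

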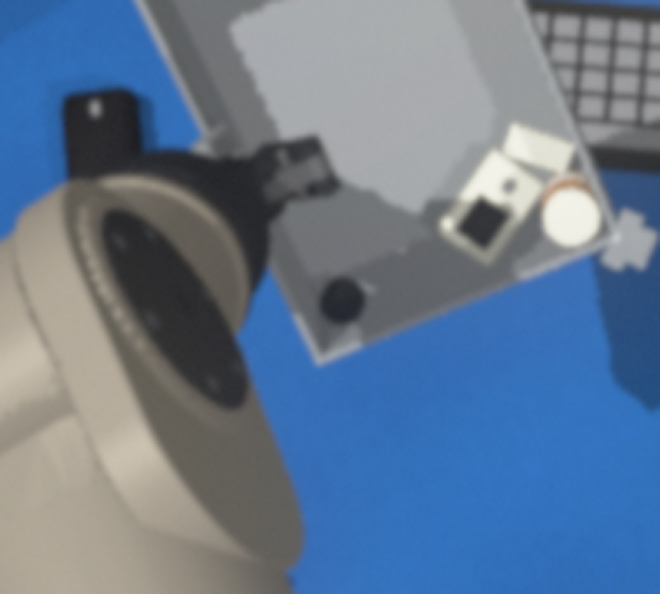

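Emit:
{"name": "carry_out", "arguments": {"steps": [{"x": 0,"y": 0,"z": 0,"turn": 0.08,"gripper": 1},{"x": 0,"y": 0,"z": 0,"turn": 0.1,"gripper": 1},{"x": 0,"y": 0,"z": 0,"turn": 0.1,"gripper": 1},{"x": 0,"y": 0,"z": 0,"turn": 0.1,"gripper": 1},{"x": 0,"y": 0,"z": 0,"turn": 0.1,"gripper": 1},{"x": 0,"y": 0,"z": 0,"turn": 0.1,"gripper": 1},{"x": 0,"y": 0,"z": 0,"turn": 0.1,"gripper": 1},{"x": 0,"y": 0,"z": 0,"turn": 0.1,"gripper": 1}]}}

```text
t: 35.67
position: [0.6166, 0.1889, 0.4493]
tool_rot: [0.25, 0.168, 0.951, 0.071]
contact_force: [-0.8, 0.0, -3.5]
opening: 0.0125
```

Emit:
{"name": "carry_out", "arguments": {"steps": [{"x": 0,"y": 0,"z": 0,"turn": 0.1,"gripper": 1},{"x": 0,"y": 0,"z": 0,"turn": 0.1,"gripper": 1},{"x": 0,"y": 0,"z": 0,"turn": 0.1,"gripper": 1},{"x": 0,"y": 0,"z": 0,"turn": 0.05,"gripper": 1},{"x": 0,"y": 0,"z": 0,"turn": 0,"gripper": 1},{"x": 0,"y": 0,"z": 0,"turn": 0,"gripper": 1},{"x": 0,"y": 0,"z": 0,"turn": 0,"gripper": 1},{"x": 0,"y": 0,"z": 0,"turn": 0,"gripper": 1}]}}

```text
t: 36.33
position: [0.6166, 0.1889, 0.4493]
tool_rot: [0.234, 0.328, 0.908, 0.112]
contact_force: [0.5, 0.3, -2.6]
opening: 0.013
```

```bash
python3 -c "
from h import *
s,R=st()
cv2.imwrite('pics/top16.png',vision.read_camera('top'))
im=cv2.imread('pics/top16.png')[70:250,70:250]; cv2.imwrite('pics/c16.png',cv2.resize(im,None,fx=3.3,fy=3.3,interpolation=2))"
```

```text
t 36.33 j [-1.129  0.002  0.651  1.775  0.239  0.885  0.293] p [0.6166 0.1889 0.4493] r 0.645 open 0.013 F [ 0.5  0.3 -2.6]
tx [-0.676  0.648 -0.352] ty [0.543 0.76  0.357] tz [ 0.499  0.051 -0.865] tilt 30.1 yaw 136.19
```

View pics/c16.png

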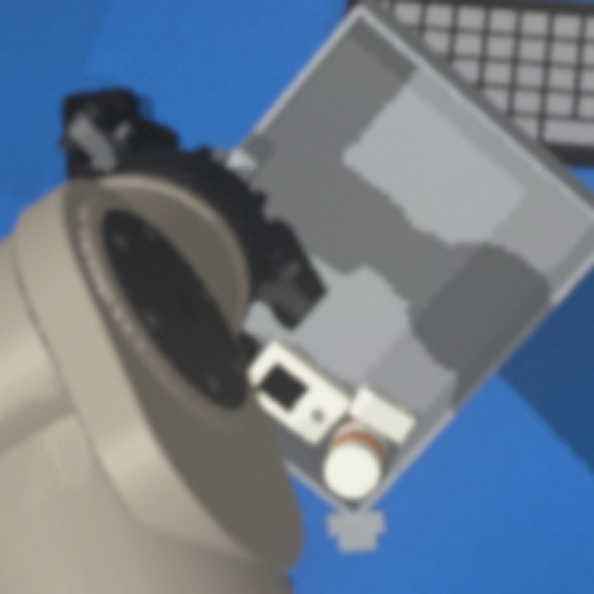

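```bash
python3 -c "
from tf import *
f=lambda a,b:(70+a/3.3,70+b/3.3)
tf([('vialtop',*f(353,470),.054),('logger',*f(300,392),.022),('stopper?',*f(245,350),.026),('clamp',*f(382,412),.018)])
"
```

```text
vialtop [-67.  83.  54.] to corner 23.0
logger [-22.  78.  22.] to corner 63.0
stopper? [15. 78. 26.] to corner 99.0
clamp [-63.  59.  18.] to corner 45.0
```

Emit:
{"name": "carry_out", "arguments": {"steps": [{"x": 0,"y": 0,"z": 0,"turn": 0.1,"gripper": 1},{"x": 0,"y": 0,"z": 0,"turn": 0.12,"gripper": 1},{"x": 0,"y": 0,"z": 0,"turn": 0.12,"gripper": 1},{"x": 0,"y": 0,"z": 0,"turn": 0.12,"gripper": 1},{"x": 0,"y": 0,"z": 0,"turn": 0.12,"gripper": 1},{"x": 0,"y": 0,"z": 0,"turn": 0.12,"gripper": 1},{"x": 0,"y": 0,"z": 0,"turn": 0.12,"gripper": 1},{"x": 0,"y": 0,"z": 0,"turn": 0.08,"gripper": 1}]}}

```text
t: 37.05
position: [0.6166, 0.1889, 0.4493]
tool_rot: [0.161, 0.692, 0.673, 0.203]
contact_force: [0.0, 0.4, -3.7]
opening: 0.0128
```

```bash
python3 -c "
from h import *
s,R=st()
cv2.imwrite('pics/top17.png',vision.read_camera('top'))
im=cv2.imread('pics/top17.png')[70:270,70:250]; cv2.imwrite('pics/c17.png',cv2.resize(im,None,fx=3,fy=3,interpolation=2))"
```

```text
t 37.05 j [-1.131  0.002  0.653  1.775  0.24   0.885 -0.613] p [0.6166 0.1889 0.4493] r 0.645 open 0.0128 F [ 0.   0.4 -3.7]
tx [0.01  0.998 0.064] ty [ 0.867 -0.041  0.497] tz [ 0.499  0.05  -0.865] tilt 30.1 yaw 89.4
```

View pics/c17.png

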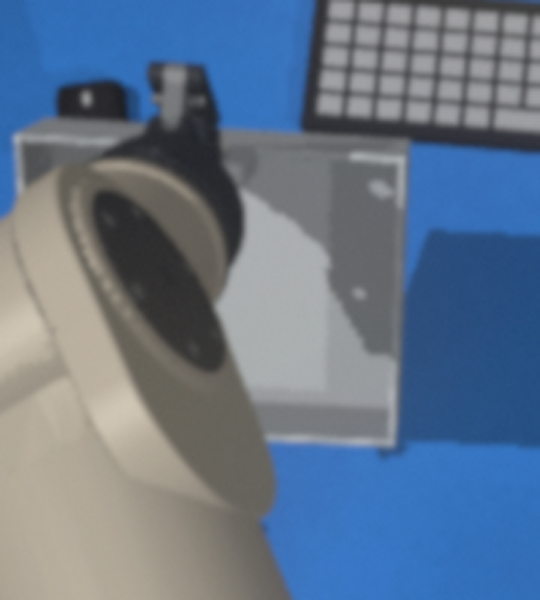

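Emit:
{"name": "carry_out", "arguments": {"steps": [{"x": 0,"y": 0,"z": 0,"turn": 0.12,"gripper": 1},{"x": 0,"y": 0,"z": 0,"turn": 0.1,"gripper": 1},{"x": 0,"y": 0,"z": 0,"turn": 0,"gripper": 1},{"x": 0,"y": 0,"z": 0,"turn": 0,"gripper": 1},{"x": 0,"y": 0,"z": 0,"turn": 0,"gripper": 1},{"x": 0,"y": 0,"z": 0,"turn": 0,"gripper": 1}]}}

```text
t: 37.6
position: [0.6166, 0.1889, 0.4493]
tool_rot: [0.139, 0.76, 0.596, 0.219]
contact_force: [0.1, 0.3, -4.6]
opening: 0.0128
```

```bash
python3 -c "
from h import *
s,R=st()
cv2.imwrite('pics/top18.png',vision.read_camera('top'))
im=cv2.imread('pics/top18.png')[70:270,70:250]; cv2.imwrite('pics/c18.png',cv2.resize(im,None,fx=3,fy=3,interpolation=2))"
```

```text
t 37.6 j [-1.131  0.002  0.653  1.775  0.239  0.885 -0.824] p [0.6166 0.1889 0.4493] r 0.645 open 0.0128 F [ 0.1  0.3 -4.6]
tx [0.193 0.967 0.167] ty [ 0.845 -0.25   0.473] tz [ 0.499  0.05  -0.865] tilt 30.09 yaw 78.74
```

View pics/c18.png

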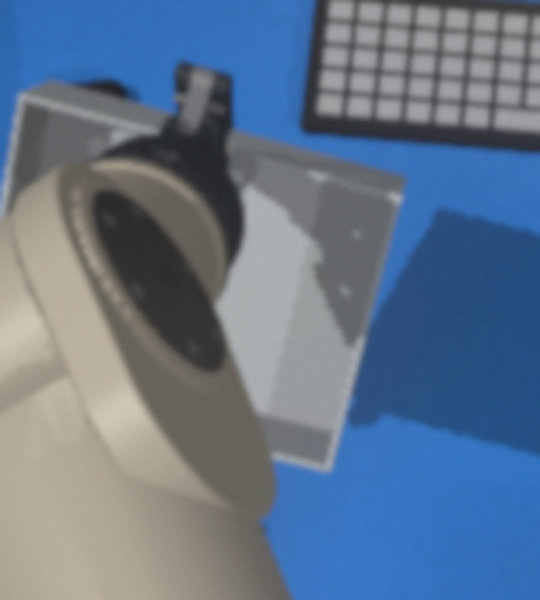

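Nothing has run to the −y end; turn back to the diagonal and look.

Emit:
{"name": "carry_out", "arguments": {"steps": [{"x": 0,"y": 0,"z": 0,"turn": -0.1,"gripper": 1},{"x": 0,"y": 0,"z": 0,"turn": -0.12,"gripper": 1},{"x": 0,"y": 0,"z": 0,"turn": -0.12,"gripper": 1},{"x": 0,"y": 0,"z": 0,"turn": -0.12,"gripper": 1},{"x": 0,"y": 0,"z": 0,"turn": -0.12,"gripper": 1},{"x": 0,"y": 0,"z": 0,"turn": -0.12,"gripper": 1},{"x": 0,"y": 0,"z": 0,"turn": -0.12,"gripper": 1},{"x": 0,"y": 0,"z": 0,"turn": -0.12,"gripper": 1}]}}

```text
t: 38.32
position: [0.6166, 0.189, 0.4494]
tool_rot: [0.223, 0.405, 0.877, 0.132]
contact_force: [0.1, 0.1, -3.2]
opening: 0.0123
```

Emit:
{"name": "carry_out", "arguments": {"steps": [{"x": 0,"y": 0,"z": 0,"turn": -0.12,"gripper": 1},{"x": 0,"y": 0,"z": 0,"turn": -0.05,"gripper": 1},{"x": 0,"y": 0,"z": 0,"turn": 0,"gripper": 1},{"x": 0,"y": 0,"z": 0,"turn": 0,"gripper": 1},{"x": 0,"y": 0,"z": 0,"turn": 0,"gripper": 1},{"x": 0,"y": 0,"z": 0,"turn": 0,"gripper": 1}]}}

```text
t: 38.82
position: [0.6166, 0.189, 0.4493]
tool_rot: [0.233, 0.333, 0.907, 0.114]
contact_force: [-0.1, 0.4, -3.6]
opening: 0.0124
```

```bash
python3 -c "
from h import *
s,R=st()
cv2.imwrite('pics/top19.png',vision.read_camera('top'))
im=cv2.imread('pics/top19.png')[70:250,70:250]; cv2.imwrite('pics/c19.png',cv2.resize(im,None,fx=3.3,fy=3.3,interpolation=2))"
```

```text
t 38.82 j [-1.129  0.002  0.651  1.775  0.239  0.885  0.282] p [0.6166 0.189  0.4493] r 0.645 open 0.0124 F [-0.1  0.4 -3.6]
tx [-0.669  0.657 -0.347] ty [0.551 0.752 0.362] tz [ 0.499  0.051 -0.865] tilt 30.09 yaw 135.55
```

View pics/c19.png

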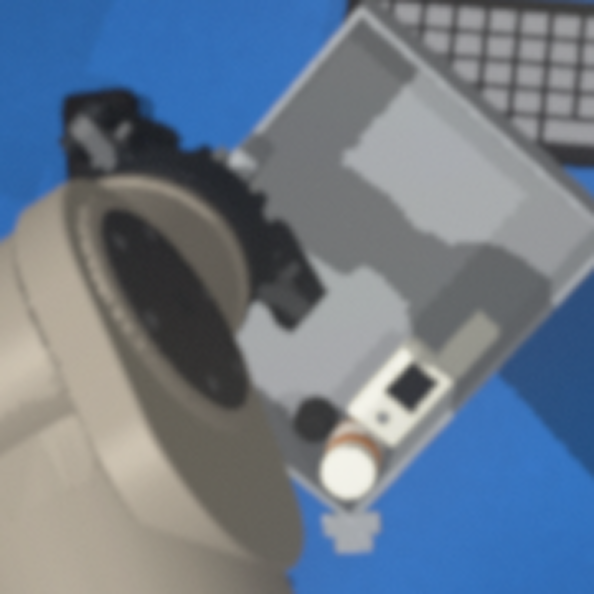

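```bash
python3 -c "
from tf import *
f=lambda a,b:(70+a/3.3,70+b/3.3)
tf([('vialtop',*f(349,470),.054),('logger',*f(402,396),.022),('stopper',*f(316,418),.026),('clamp',*f(470,342),.018)])
"
```

```text
vialtop [-66.  83.  54.] to corner 24.0
logger [-65.  42.  22.] to corner 61.0
stopper [-38.  81.  26.] to corner 47.0
clamp [-73.  -4.  18.] to corner 105.0
```

Emit:
{"name": "carry_out", "arguments": {"steps": [{"x": 0,"y": 0,"z": 0,"turn": -0.1,"gripper": 1},{"x": 0,"y": 0,"z": 0,"turn": -0.12,"gripper": 1},{"x": 0,"y": 0,"z": 0,"turn": -0.12,"gripper": 1},{"x": 0,"y": 0,"z": 0,"turn": -0.12,"gripper": 1},{"x": 0,"y": 0,"z": 0,"turn": -0.12,"gripper": 1},{"x": 0,"y": 0,"z": 0,"turn": -0.12,"gripper": 1},{"x": 0,"y": 0,"z": 0,"turn": -0.12,"gripper": 1},{"x": 0,"y": 0,"z": 0,"turn": -0.12,"gripper": 1}]}}

```text
t: 39.53
position: [0.6165, 0.189, 0.4492]
tool_rot: [0.259, -0.117, 0.959, -0.005]
contact_force: [0.5, -0.5, -2.9]
opening: 0.0128
```

Emit:
{"name": "carry_out", "arguments": {"steps": [{"x": 0,"y": 0,"z": 0,"turn": -0.08,"gripper": 1},{"x": 0,"y": 0,"z": 0,"turn": 0,"gripper": 1}]}}

```text
t: 39.7
position: [0.6166, 0.1891, 0.4493]
tool_rot: [0.259, -0.153, 0.953, -0.015]
contact_force: [-0.3, -0.3, -3.7]
opening: 0.0126
```

```bash
python3 -c "
from h import *
s,R=st()
cv2.imwrite('pics/top20.png',vision.read_camera('top'))
im=cv2.imread('pics/top20.png')[70:250,70:270]; cv2.imwrite('pics/c20.png',cv2.resize(im,None,fx=3.3,fy=3.3,interpolation=2))"
```

```text
t 39.7 j [-1.126  0.002  0.648  1.775  0.239  0.885  1.305] p [0.6166 0.1891 0.4493] r 0.645 open 0.0126 F [-0.3 -0.3 -3.7]
tx [-0.819 -0.3   -0.489] ty [-0.285  0.952 -0.108] tz [ 0.499  0.051 -0.865] tilt 30.09 yaw -159.84
```

View pics/c20.png

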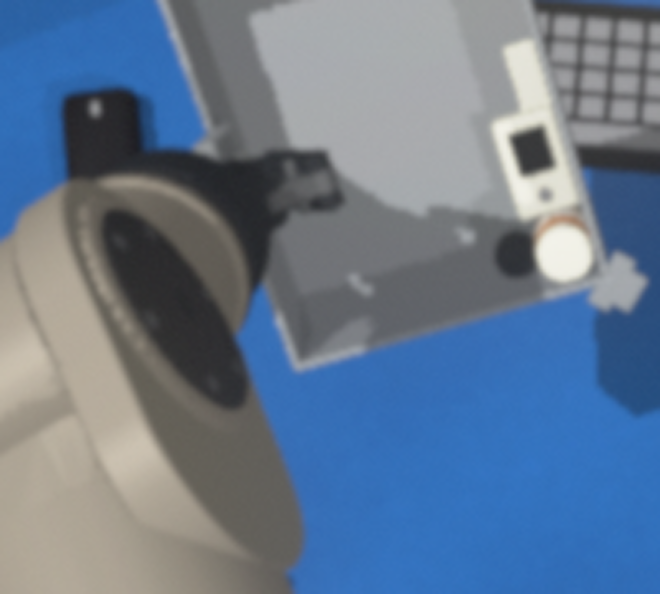

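Emit:
{"name": "carry_out", "arguments": {"steps": [{"x": 0,"y": 0,"z": 0,"turn": -0.1,"gripper": 1},{"x": 0,"y": 0,"z": 0,"turn": -0.1,"gripper": 1},{"x": 0,"y": 0,"z": 0,"turn": 0,"gripper": 1},{"x": 0,"y": 0,"z": 0,"turn": 0,"gripper": 1}]}}

```text
t: 40.08
position: [0.6165, 0.1889, 0.4492]
tool_rot: [0.256, -0.244, 0.934, -0.04]
contact_force: [-0.2, -0.5, -3.8]
opening: 0.0124
```

```bash
python3 -c "
from h import *
s,R=st()
cv2.imwrite('pics/top21.png',vision.read_camera('top'))
im=cv2.imread('pics/top21.png')[50:250,70:270]; cv2.imwrite('pics/c21.png',cv2.resize(im,None,fx=3,fy=3,interpolation=2))"
```

```text
t 40.08 j [-1.126  0.002  0.648  1.775  0.239  0.885  1.498] p [0.6165 0.1889 0.4492] r 0.645 open 0.0124 F [-0.2 -0.5 -3.8]
tx [-0.749 -0.477 -0.459] ty [-0.436  0.877 -0.2  ] tz [ 0.499  0.051 -0.865] tilt 30.07 yaw -147.5
```

View pics/c21.png

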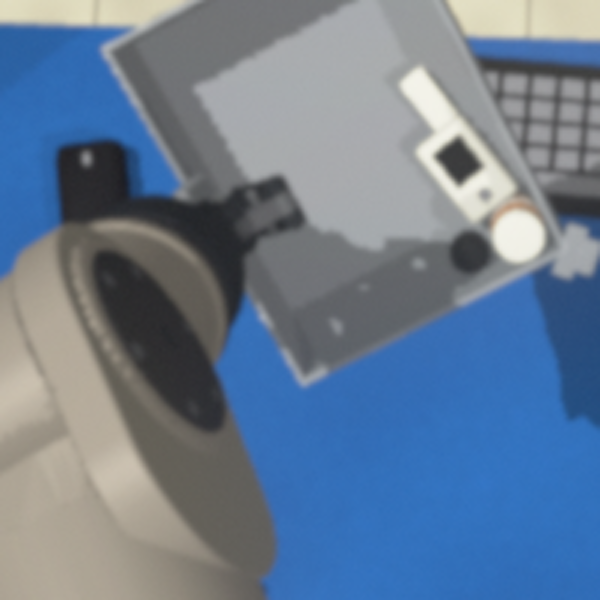

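Emit:
{"name": "carry_out", "arguments": {"steps": [{"x": 0,"y": 0,"z": 0,"turn": 0,"gripper": 1},{"x": 0,"y": 0,"z": 0,"turn": 0,"gripper": 1}]}}

```text
t: 40.3
position: [0.6166, 0.1889, 0.4492]
tool_rot: [0.256, -0.246, 0.934, -0.04]
contact_force: [0.5, -1.0, -2.9]
opening: 0.0128
```

```bash
python3 -c "
from h import *
cv2.imwrite('pics/top22.png',vision.read_camera('top'))
im=cv2.imread('pics/top22.png')[50:250,70:270]; cv2.imwrite('pics/c22.png',cv2.resize(im,None,fx=3,fy=3,interpolation=2))"
```

```text
(no output)
```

View pics/c22.png

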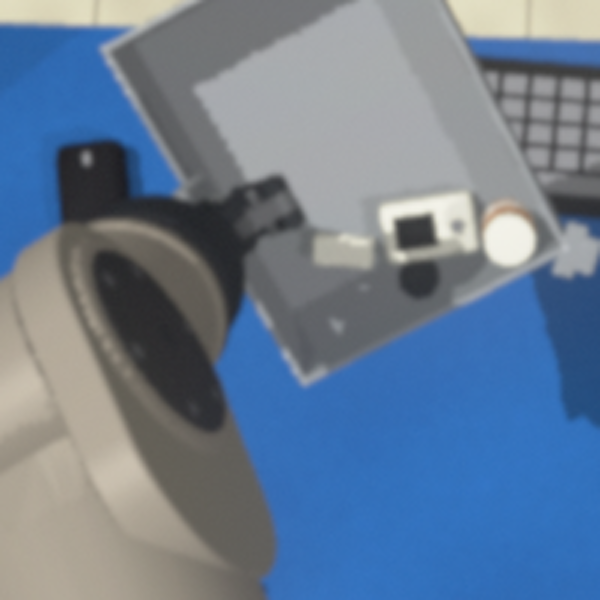

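Vial by the corner, logger swinging in, stopper under it, clamp fell to the side. Return to the diagonal now.

Emit:
{"name": "carry_out", "arguments": {"steps": [{"x": 0,"y": 0,"z": 0,"turn": 0.12,"gripper": 1},{"x": 0,"y": 0,"z": 0,"turn": 0.12,"gripper": 1},{"x": 0,"y": 0,"z": 0,"turn": 0.12,"gripper": 1},{"x": 0,"y": 0,"z": 0,"turn": 0.12,"gripper": 1},{"x": 0,"y": 0,"z": 0,"turn": 0.12,"gripper": 1},{"x": 0,"y": 0,"z": 0,"turn": 0.12,"gripper": 1},{"x": 0,"y": 0,"z": 0,"turn": 0.12,"gripper": 1},{"x": 0,"y": 0,"z": 0,"turn": 0.12,"gripper": 1}]}}

```text
t: 41.02
position: [0.6167, 0.189, 0.4494]
tool_rot: [0.246, 0.215, 0.941, 0.083]
contact_force: [-0.1, 0.9, -2.5]
opening: 0.0125
```

Emit:
{"name": "carry_out", "arguments": {"steps": [{"x": 0,"y": 0,"z": 0,"turn": 0.12,"gripper": 1},{"x": 0,"y": 0,"z": 0,"turn": 0.12,"gripper": 1},{"x": 0,"y": 0,"z": 0,"turn": 0.02,"gripper": 1},{"x": 0,"y": 0,"z": 0,"turn": 0,"gripper": 1},{"x": 0,"y": 0,"z": 0,"turn": 0,"gripper": 1},{"x": 0,"y": 0,"z": 0,"turn": 0,"gripper": 1},{"x": 0,"y": 0,"z": 0,"turn": 0,"gripper": 1},{"x": 0,"y": 0,"z": 0,"turn": 0,"gripper": 1}]}}

```text
t: 41.68
position: [0.6166, 0.189, 0.4493]
tool_rot: [0.234, 0.332, 0.907, 0.113]
contact_force: [0.1, 0.5, -3.3]
opening: 0.0128
```

```bash
python3 -c "
from h import *
s,R=st()
cv2.imwrite('pics/top23.png',vision.read_camera('top'))
im=cv2.imread('pics/top23.png')[70:250,70:250]; cv2.imwrite('pics/c23.png',cv2.resize(im,None,fx=3.3,fy=3.3,interpolation=2))"
```

```text
t 41.68 j [-1.129  0.002  0.651  1.775  0.239  0.885  0.284] p [0.6166 0.189  0.4493] r 0.645 open 0.0128 F [ 0.1  0.5 -3.3]
tx [-0.67   0.655 -0.348] ty [0.549 0.754 0.361] tz [ 0.499  0.051 -0.865] tilt 30.09 yaw 135.66
```

View pics/c23.png

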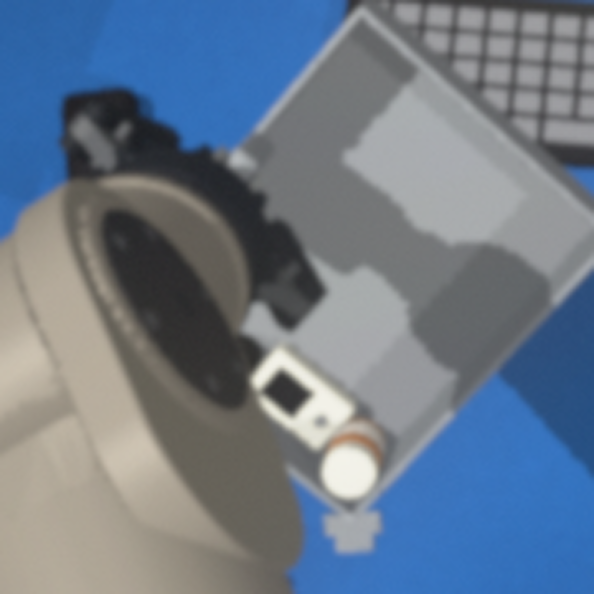

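Emit:
{"name": "carry_out", "arguments": {"steps": [{"x": 0,"y": 0,"z": 0,"turn": 0.1,"gripper": 1},{"x": 0,"y": 0,"z": 0,"turn": 0.12,"gripper": 1},{"x": 0,"y": 0,"z": 0,"turn": 0.12,"gripper": 1},{"x": 0,"y": 0,"z": 0,"turn": 0.12,"gripper": 1},{"x": 0,"y": 0,"z": 0,"turn": 0.12,"gripper": 1},{"x": 0,"y": 0,"z": 0,"turn": 0.12,"gripper": 1},{"x": 0,"y": 0,"z": 0,"turn": 0.12,"gripper": 1},{"x": 0,"y": 0,"z": 0,"turn": 0.12,"gripper": 1}]}}

```text
t: 42.4
position: [0.6166, 0.1889, 0.4492]
tool_rot: [0.156, 0.709, 0.656, 0.207]
contact_force: [-0.1, -0.1, -2.4]
opening: 0.0128
```

Emit:
{"name": "carry_out", "arguments": {"steps": [{"x": 0,"y": 0,"z": 0,"turn": 0.12,"gripper": 1},{"x": 0,"y": 0,"z": 0,"turn": 0.06,"gripper": 1},{"x": 0,"y": 0,"z": 0,"turn": 0,"gripper": 1},{"x": 0,"y": 0,"z": 0,"turn": 0,"gripper": 1},{"x": 0,"y": 0,"z": 0,"turn": 0,"gripper": 1},{"x": 0,"y": 0,"z": 0,"turn": 0,"gripper": 1}]}}

```text
t: 42.9
position: [0.6166, 0.1889, 0.4493]
tool_rot: [0.138, 0.763, 0.592, 0.22]
contact_force: [1.1, -0.7, -2.6]
opening: 0.0126
```

Emit:
{"name": "carry_out", "arguments": {"steps": [{"x": 0,"y": 0,"z": 0,"turn": -0.12,"gripper": 1},{"x": 0,"y": 0,"z": 0,"turn": -0.12,"gripper": 1},{"x": 0,"y": 0,"z": 0,"turn": -0.12,"gripper": 1},{"x": 0,"y": 0,"z": 0,"turn": -0.12,"gripper": 1},{"x": 0,"y": 0,"z": 0,"turn": -0.12,"gripper": 1},{"x": 0,"y": 0,"z": 0,"turn": -0.12,"gripper": 1},{"x": 0,"y": 0,"z": 0,"turn": -0.12,"gripper": 1},{"x": 0,"y": 0,"z": 0,"turn": -0.12,"gripper": 1}]}}

```text
t: 43.57
position: [0.6166, 0.189, 0.4494]
tool_rot: [0.224, 0.401, 0.879, 0.131]
contact_force: [0.8, 0.1, -2.8]
opening: 0.0128
```

Emit:
{"name": "carry_out", "arguments": {"steps": [{"x": 0,"y": 0,"z": 0,"turn": -0.12,"gripper": 1},{"x": 0,"y": 0,"z": 0,"turn": -0.04,"gripper": 1},{"x": 0,"y": 0,"z": 0,"turn": 0,"gripper": 1},{"x": 0,"y": 0,"z": 0,"turn": 0,"gripper": 1},{"x": 0,"y": 0,"z": 0,"turn": 0,"gripper": 1},{"x": 0,"y": 0,"z": 0,"turn": 0,"gripper": 1}]}}

```text
t: 44.07
position: [0.6166, 0.189, 0.4493]
tool_rot: [0.233, 0.333, 0.906, 0.114]
contact_force: [0.1, -0.1, -3.2]
opening: 0.0126
```

```bash
python3 -c "
from h import *
s,R=st()
cv2.imwrite('pics/top24.png',vision.read_camera('top'))
im=cv2.imread('pics/top24.png')[70:250,70:250]; cv2.imwrite('pics/c24.png',cv2.resize(im,None,fx=3.3,fy=3.3,interpolation=2))"
```

```text
t 44.07 j [-1.129  0.002  0.651  1.775  0.239  0.885  0.282] p [0.6166 0.189  0.4493] r 0.645 open 0.0126 F [ 0.1 -0.1 -3.2]
tx [-0.669  0.657 -0.347] ty [0.551 0.752 0.362] tz [ 0.499  0.051 -0.865] tilt 30.1 yaw 135.54
```

View pics/c24.png

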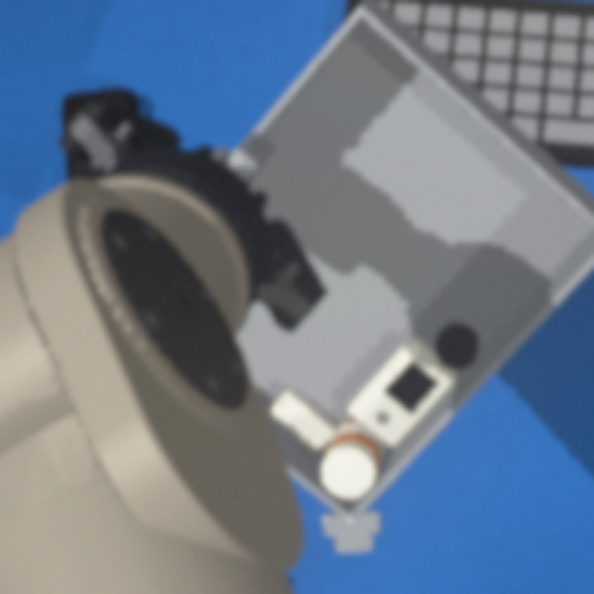

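```bash
python3 -c "
from tf import *
f=lambda a,b:(70+a/3.3,70+b/3.3)
tf([('vialtop',*f(349,470),.054),('logger',*f(402,396),.022),('clamp',*f(306,419),.018),('stopper',*f(457,345),.026)])
"
```

```text
vialtop [-66.  83.  54.] to corner 24.0
logger [-66.  42.  22.] to corner 61.0
clamp [-36.  88.  18.] to corner 47.0
stopper [-68.  -0.  26.] to corner 102.0
```

Emit:
{"name": "carry_out", "arguments": {"steps": [{"x": 0,"y": 0,"z": 0,"turn": -0.1,"gripper": 1},{"x": 0,"y": 0,"z": 0,"turn": -0.12,"gripper": 1},{"x": 0,"y": 0,"z": 0,"turn": -0.12,"gripper": 1},{"x": 0,"y": 0,"z": 0,"turn": -0.12,"gripper": 1},{"x": 0,"y": 0,"z": 0,"turn": -0.12,"gripper": 1},{"x": 0,"y": 0,"z": 0,"turn": -0.12,"gripper": 1},{"x": 0,"y": 0,"z": 0,"turn": -0.12,"gripper": 1},{"x": 0,"y": 0,"z": 0,"turn": -0.12,"gripper": 1}]}}

```text
t: 44.78
position: [0.6165, 0.189, 0.4492]
tool_rot: [0.259, -0.117, 0.959, -0.005]
contact_force: [0.2, -0.1, -3.0]
opening: 0.0129
```

Emit:
{"name": "carry_out", "arguments": {"steps": [{"x": 0,"y": 0,"z": 0,"turn": -0.04,"gripper": 1},{"x": 0,"y": 0,"z": 0,"turn": 0,"gripper": 1},{"x": 0,"y": 0,"z": 0,"turn": 0,"gripper": 1}]}}

```text
t: 45.03
position: [0.6165, 0.189, 0.4492]
tool_rot: [0.259, -0.132, 0.957, -0.009]
contact_force: [0.4, 0.1, -3.2]
opening: 0.0126
```

```bash
python3 -c "
from h import *
s,R=st()
cv2.imwrite('pics/top25.png',vision.read_camera('top'))
im=cv2.imread('pics/top25.png')[50:250,70:270]; cv2.imwrite('pics/c25.png',cv2.resize(im,None,fx=3,fy=3,interpolation=2))"
```

```text
t 45.03 j [-1.126  0.002  0.648  1.775  0.239  0.885  1.261] p [0.6165 0.189  0.4492] r 0.645 open 0.0126 F [ 0.4  0.1 -3.2]
tx [-0.831 -0.258 -0.494] ty [-0.248  0.965 -0.087] tz [ 0.499  0.051 -0.865] tilt 30.07 yaw -162.74
```

View pics/c25.png

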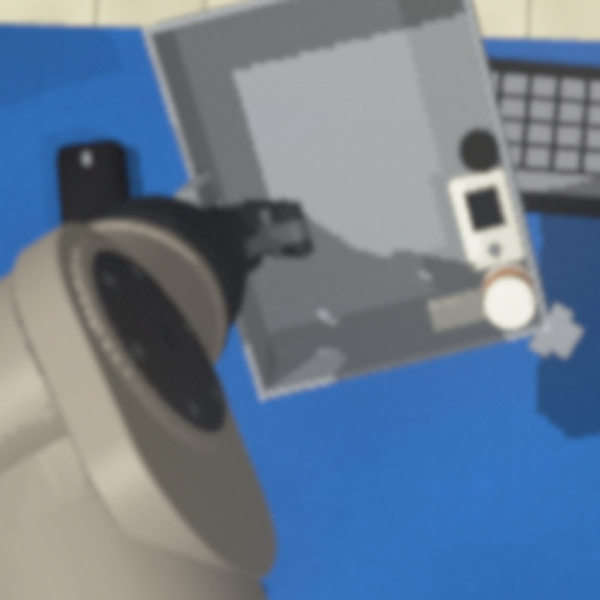

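Emit:
{"name": "carry_out", "arguments": {"steps": [{"x": 0,"y": 0,"z": 0,"turn": -0.06,"gripper": 1},{"x": 0,"y": 0,"z": 0,"turn": 0,"gripper": 1},{"x": 0,"y": 0,"z": 0,"turn": 0,"gripper": 1},{"x": 0,"y": 0,"z": 0,"turn": 0,"gripper": 1}]}}

```text
t: 45.42
position: [0.6166, 0.189, 0.4492]
tool_rot: [0.259, -0.161, 0.952, -0.017]
contact_force: [1.2, -0.2, -3.0]
opening: 0.0126
```

```bash
python3 -c "
from h import *
cv2.imwrite('pics/top26.png',vision.read_camera('top'))
im=cv2.imread('pics/top26.png')[50:250,70:270]; cv2.imwrite('pics/c26.png',cv2.resize(im,None,fx=3,fy=3,interpolation=2))"
```

```text
(no output)
```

View pics/c26.png

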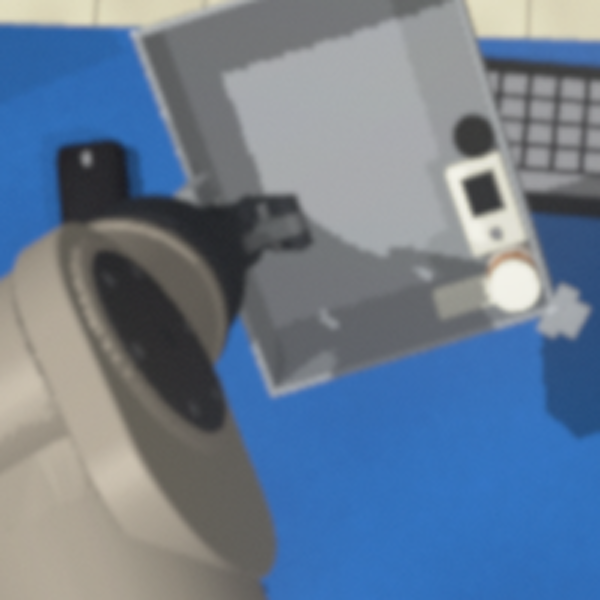

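Emit:
{"name": "carry_out", "arguments": {"steps": [{"x": 0,"y": 0,"z": 0,"turn": -0.08,"gripper": 1},{"x": 0,"y": 0,"z": 0,"turn": 0,"gripper": 1},{"x": 0,"y": 0,"z": 0,"turn": 0,"gripper": 1}]}}

```text
t: 45.72
position: [0.6166, 0.189, 0.4493]
tool_rot: [0.258, -0.199, 0.945, -0.027]
contact_force: [-0.4, 0.3, -3.6]
opening: 0.0127
```

```bash
python3 -c "
from h import *
cv2.imwrite('pics/top27.png',vision.read_camera('top'))
im=cv2.imread('pics/top27.png')[50:250,70:270]; cv2.imwrite('pics/c27.png',cv2.resize(im,None,fx=3,fy=3,interpolation=2))"
```

```text
(no output)
```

View pics/c27.png

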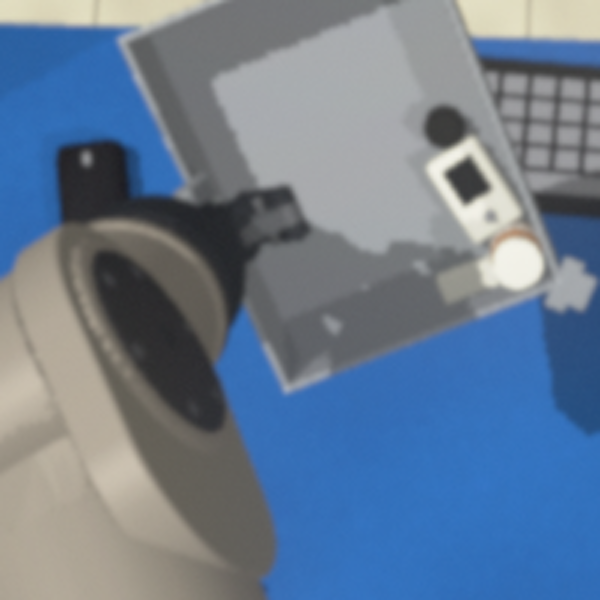

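Emit:
{"name": "carry_out", "arguments": {"steps": [{"x": 0,"y": 0,"z": 0,"turn": 0,"gripper": 1},{"x": 0,"y": 0,"z": 0,"turn": 0.06,"gripper": 1}]}}

```text
t: 45.93
position: [0.6166, 0.189, 0.4493]
tool_rot: [0.259, -0.171, 0.95, -0.02]
contact_force: [-0.2, 0.1, -3.2]
opening: 0.0125
```

```bash
python3 -c "
from h import *
cv2.imwrite('pics/top28.png',vision.read_camera('top'))
im=cv2.imread('pics/top28.png')[50:250,70:270]; cv2.imwrite('pics/c28.png',cv2.resize(im,None,fx=3,fy=3,interpolation=2))"
```

```text
(no output)
```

View pics/c28.png

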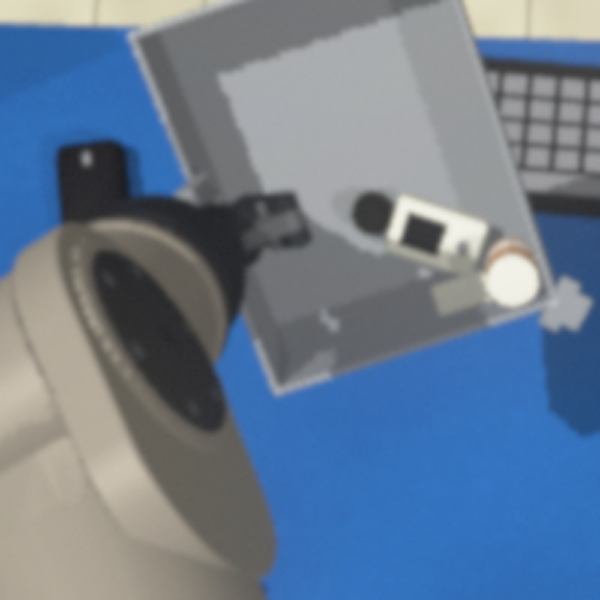

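Emit:
{"name": "carry_out", "arguments": {"steps": [{"x": 0,"y": 0,"z": 0,"turn": 0.12,"gripper": 1},{"x": 0,"y": 0,"z": 0,"turn": 0.12,"gripper": 1},{"x": 0,"y": 0,"z": 0,"turn": 0.12,"gripper": 1},{"x": 0,"y": 0,"z": 0,"turn": 0.12,"gripper": 1},{"x": 0,"y": 0,"z": 0,"turn": 0.12,"gripper": 1},{"x": 0,"y": 0,"z": 0,"turn": 0.12,"gripper": 1},{"x": 0,"y": 0,"z": 0,"turn": 0.12,"gripper": 1},{"x": 0,"y": 0,"z": 0,"turn": 0.12,"gripper": 1}]}}

```text
t: 46.65
position: [0.6167, 0.189, 0.4494]
tool_rot: [0.239, 0.289, 0.921, 0.102]
contact_force: [-0.8, 0.3, -3.6]
opening: 0.0126
```

Emit:
{"name": "carry_out", "arguments": {"steps": [{"x": 0,"y": 0,"z": 0,"turn": 0.1,"gripper": 1},{"x": 0,"y": 0,"z": 0,"turn": 0,"gripper": 1},{"x": 0,"y": 0,"z": 0,"turn": 0,"gripper": 1},{"x": 0,"y": 0,"z": 0,"turn": 0,"gripper": 1},{"x": 0,"y": 0,"z": 0,"turn": 0,"gripper": 1},{"x": 0,"y": 0,"z": 0,"turn": 0,"gripper": 1}]}}

```text
t: 47.15
position: [0.6166, 0.189, 0.4493]
tool_rot: [0.234, 0.332, 0.907, 0.113]
contact_force: [-0.1, 0.3, -2.5]
opening: 0.0129
```

```bash
python3 -c "
from h import *
s,R=st()
cv2.imwrite('pics/top29.png',vision.read_camera('top'))
im=cv2.imread('pics/top29.png')[70:250,70:250]; cv2.imwrite('pics/c29.png',cv2.resize(im,None,fx=3.3,fy=3.3,interpolation=2))"
```

```text
t 47.15 j [-1.129  0.002  0.651  1.775  0.239  0.885  0.284] p [0.6166 0.189  0.4493] r 0.645 open 0.0129 F [-0.1  0.3 -2.5]
tx [-0.671  0.655 -0.348] ty [0.549 0.754 0.361] tz [ 0.499  0.051 -0.865] tilt 30.1 yaw 135.67
```

View pics/c29.png

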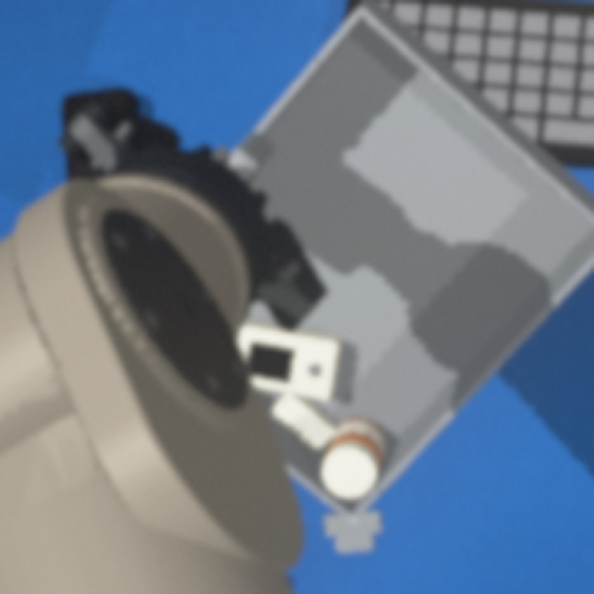

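Emit:
{"name": "carry_out", "arguments": {"steps": [{"x": 0,"y": 0,"z": 0,"turn": 0.1,"gripper": 1},{"x": 0,"y": 0,"z": 0,"turn": 0.12,"gripper": 1},{"x": 0,"y": 0,"z": 0,"turn": 0.12,"gripper": 1},{"x": 0,"y": 0,"z": 0,"turn": 0.06,"gripper": 1},{"x": 0,"y": 0,"z": 0,"turn": 0,"gripper": 1},{"x": 0,"y": 0,"z": 0,"turn": 0,"gripper": 1},{"x": 0,"y": 0,"z": 0,"turn": 0,"gripper": 1}]}}

```text
t: 47.78
position: [0.6166, 0.1889, 0.4493]
tool_rot: [0.207, 0.505, 0.823, 0.157]
contact_force: [0.2, 0.1, -3.1]
opening: 0.0127
```

```bash
python3 -c "
from h import *
st()
cv2.imwrite('pics/top30.png',vision.read_camera('top'))
im=cv2.imread('pics/top30.png')[70:270,70:250]; cv2.imwrite('pics/c30.png',cv2.resize(im,None,fx=3,fy=3,interpolation=2))"
```

```text
t 47.78 j [-1.13   0.002  0.652  1.775  0.239  0.885 -0.115] p [0.6166 0.1889 0.4493] r 0.645 open 0.0127 F [ 0.2  0.1 -3.1]
tx [-0.405  0.896 -0.181] ty [0.766 0.44  0.468] tz [ 0.499  0.051 -0.865] tilt 30.1 yaw 114.29
```

View pics/c30.png

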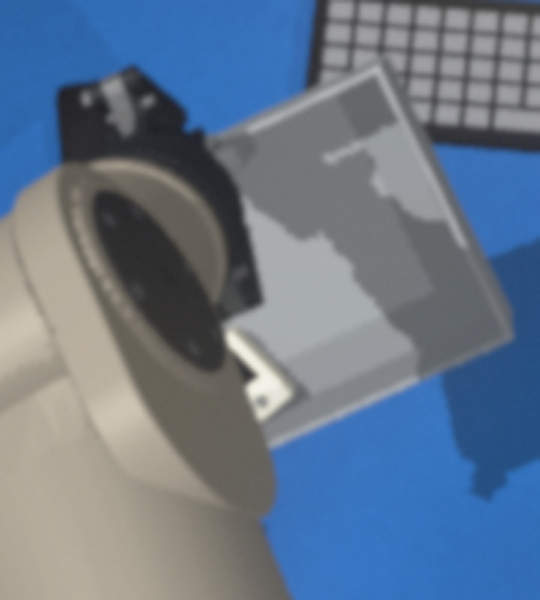

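Logger has dropped towards the −x wall. Return.

Emit:
{"name": "carry_out", "arguments": {"steps": [{"x": 0,"y": 0,"z": 0,"turn": 0,"gripper": 1},{"x": 0,"y": 0,"z": 0,"turn": 0,"gripper": 1},{"x": 0,"y": 0,"z": 0,"turn": -0.1,"gripper": 1},{"x": 0,"y": 0,"z": 0,"turn": -0.12,"gripper": 1},{"x": 0,"y": 0,"z": 0,"turn": -0.12,"gripper": 1},{"x": 0,"y": 0,"z": 0,"turn": -0.06,"gripper": 1},{"x": 0,"y": 0,"z": 0,"turn": 0,"gripper": 1},{"x": 0,"y": 0,"z": 0,"turn": 0,"gripper": 1}]}}

```text
t: 48.5
position: [0.6166, 0.189, 0.4493]
tool_rot: [0.233, 0.333, 0.906, 0.114]
contact_force: [0.6, 0.5, -3.2]
opening: 0.0126
```

Emit:
{"name": "carry_out", "arguments": {"steps": [{"x": 0,"y": 0,"z": 0,"turn": 0,"gripper": 1},{"x": 0,"y": 0,"z": 0,"turn": 0,"gripper": 1},{"x": 0,"y": 0,"z": 0,"turn": 0,"gripper": 1},{"x": 0,"y": 0,"z": 0,"turn": 0,"gripper": 1}]}}

```text
t: 48.83
position: [0.6166, 0.189, 0.4493]
tool_rot: [0.233, 0.333, 0.907, 0.114]
contact_force: [-0.3, -0.4, -2.6]
opening: 0.0129
```

```bash
python3 -c "
from h import *
st()
cv2.imwrite('pics/top31.png',vision.read_camera('top'))
im=cv2.imread('pics/top31.png')[70:250,70:250]; cv2.imwrite('pics/c31.png',cv2.resize(im,None,fx=3.3,fy=3.3,interpolation=2))"
```

```text
t 48.83 j [-1.129  0.002  0.651  1.775  0.239  0.885  0.282] p [0.6166 0.189  0.4493] r 0.645 open 0.0129 F [-0.3 -0.4 -2.6]
tx [-0.67   0.656 -0.348] ty [0.55  0.753 0.361] tz [ 0.499  0.051 -0.865] tilt 30.1 yaw 135.57
```

View pics/c31.png

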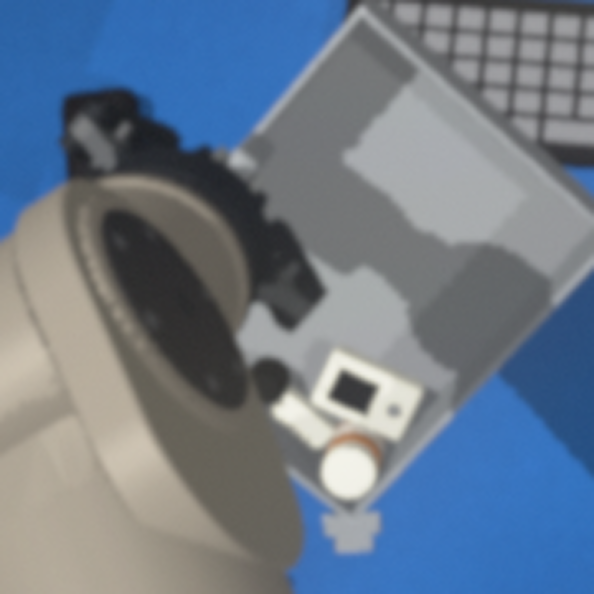

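```bash
python3 -c "
from tf import *
f=lambda a,b:(70+a/3.3,70+b/3.3)
tf([('vialtop',*f(349,470),.054),('logger',*f(368,394),.022),('clamp',*f(304,419),.018),('stopper',*f(270,380),.026),('rim corner',*f(351,507),.06)])
cv2.imwrite('pics/scene31.png',vision.read_camera('scene')); st()
"
```

```text
vialtop [-66.  83.  54.] to corner 24.0
logger [-51.  54.  22.] to corner 56.0
clamp [-35.  89.  18.] to corner 48.0
stopper [-6. 81. 26.] to corner 77.0
rim corner [-79.  96.  60.] to corner 5.0
t 48.93 j [-1.129  0.002  0.651  1.775  0.239  0.885  0.283] p [0.6166 0.189  0.4493] r 0.645 open 0.0126 F [ 0.1 -0.7 -3.4]
tx [-0.67   0.656 -0.348] ty [0.55  0.753 0.361] tz [ 0.499  0.051 -0.865] tilt 30.09 yaw 135.58
```

View pics/scene31.png

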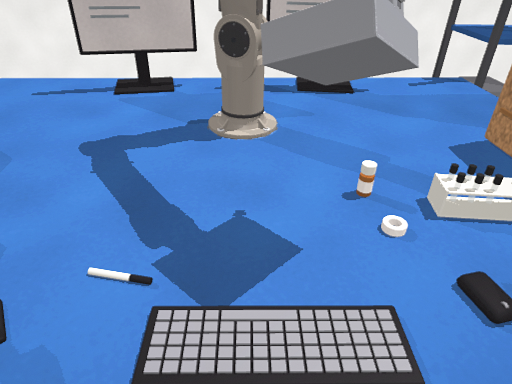

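```bash
python3 -c "
from h import *
s,R=st(); print(abs(s['qd']).max())
order.sign_off()"
```

```text
t 48.93 j [-1.129  0.002  0.651  1.775  0.239  0.885  0.283] p [0.6166 0.189  0.4493] r 0.645 open 0.0126 F [ 0.1 -0.7 -3.4]
tx [-0.67   0.656 -0.348] ty [0.55  0.753 0.361] tz [ 0.499  0.051 -0.865] tilt 30.09 yaw 135.58
0.005656664858903777
the job is handed in; nothing more can be done
```

The job was handed in at 48.9 s. The vial and the logger went into the standing tote, and I then gripped the tab at 110 N and lifted. The moves cannot tilt the tool directly, so I lifted the tote to the arm's reach limit, where the arm tilts it. I then brought it back down tilted.

**Repacking:** after the first tilt the parts queued along one wall, with the clamp about 101 mm from the corner. I turned the tilted tote back and forth about its own floor axis to repack them. Some turns made the packing worse, and one briefly tilted it away from the corner, before the last one worked.

**Last checks:**
- **Tilt:** 30.1°, with the slope running diagonally into the lip corner.
- **Holding:** the tote hangs only from the gripper, well clear of the counter. Joint speeds are near zero, and the tab opening and rim position show no slip in the grip.
- **Parts:** measured in the top picture, their centres lie 24 mm (vial), 48 mm (clamp), 56 mm (logger) and 77 mm (stopper) from the corner. The vial is still standing on the tote floor, and the stopper was partly hidden by the wrist.
- **Bystanders:** the bottle, tape and marker look unmoved in the last scene picture. I judged this by eye.

No check failed in the end.

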